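# Load the reagent block: bottles behind, cups in front

### The arm

A 6-joint arm with a two-finger parallel gripper is mounted at the origin on a cart in front of the work surface, level with it; the furniture and walls round the work are solid. World frame = base frame: x ahead of the robot, y to its left, z up, the work surface at z = 0. Lengths are in m, angles in rad, forces in N, time in s.
With the tool pointing down it reaches from about 0.425 to 0.95 m from the base axis. Payload 3.5 kg.
Tool frame: the origin (TCP) lies at the very end of the fingers, on their centre line; the grasp point (between the pads) lies 19 mm behind it; y points along the fingers, z is the direction in which the jaws open and shut, and the axes are right-handed (so a half turn about y gives the same grasp; the last joint's range is limited). The gripper opens to 85 mm and grips with 20 to 120 N. Pads are 22 mm wide; open, the fingers measure 114 mm over their backs; the gripper's body (76 mm by 85 mm) begins 54 mm behind the grasp point. The pads swing forward as they close: fully open they stand 13 mm farther back than shut.
Start: joints at [1.051, 0.286, 1.577, -0, 1.279, -0.15], TCP at [0.244, 0.629, 0.231] pointing down, gripper open.
Joint ranges: [-2.77, 2.77], [-0.9, 2.22], [0.21, 2.48], [-1.53, 4.67], [0.24, 2.81], [-2.84, 2.84]. Speed limits (rad/s): [2.79, 2.79, 3.14, 3.14, 3.14, 3.14].

### API

Orientations are given as a unit quaternion [x, y, z, w].
In Python, from plant import ctrl, cams gives the robot as it stands.
- The arm moves only by the tool play_rows, never from a script. Its argument "steps" is a list of rows, each an object of numbers: "claw": the finger opening in cm, from 0 to 8.54; "tx", "ty", "tz": the shift along the tool's x, y, z in cm; "ax", "ay", "az": the turn, a rotation vector about the tool's x, y, z in degrees. A call has 1 to 12 rows; each row is the pose to reach, as a shift and turn from the pose commanded when the call began, along the tool's axes at that moment; what a row does not reach only later rows make up. A row lasts 1/12 s, in which the tool goes at most 41.7 mm and 7.16 degrees, less where a joint would pass 70% of its speed; a pose out of reach is approached as far as the arm can. A call with a gripper value outside its range is refused whole. The fingers move at their own pace and stop on an object; "grip_force" is the grip in N (left out, the last holds). Time passes only in rows, so rows that repeat a pose let the fingers close. It gives the time, the measured TCP pose, the force and the opening at its end, in the units of the state.
- ctrl.get_state(): the state, without advancing time (a new reading comes with each control period).
- cams.read_camera(name): name is "scene" or "top"; returns (picture, depth): 400x640x3 uint8, blue, green, red; 400x640 float32, m along the optical axis (not along the pixel's ray), 0 where there is no reading.
- cams.camera_model(name): a dict with "intrinsics" (3x3 intrinsics, pixels), "distortion" ([k1, k2, p1, p2, k3] as OpenCV has them; the pictures are not rectified), "rvec" (rotation vector, rad) and "tvec" (3), from world to camera coordinates, as OpenCV has them. Camera axes: x right, y down, z forward; pixel columns grow to the right and rows downward; lengths in m; the calibration is good to about 2 mm. A picture is of the moment at which its call begins. camera_model takes no time and is no camera call.
- ctrl.sign_off(): hands the job in, once; it reports no verdict.
The state is a dict: "time": time; "qpos": joint angles; "dq": joint speeds; "joint_efforts": joint torques, N m; "eef_pos": TCP position; "tcp_rot": TCP orientation; "contact_force": force on the tool from outside, world axes, zero at the start; "wrist_torque": the same for the moment, N m; "opening": opening from 0.0 (shut) to 1.0 (fully open).
Only numpy, scipy, OpenCV 4.12 (cv2) and the standard library are available. Lean on these libraries where they do the work, as an engineer would, in place of code of your own. Each camera call takes 0.05 s, during which the arm holds its last target.

### The job

Get the grey block ready for the run: swivel its flat cover aside round the pivot screw as far as it goes, then stand every amber bottle in the large wells at the back, one to a well, and only when all the bottles are in, put the lidded white specimen cups that stood among the bottles at the front of the bench in the small front wells, one to a well (the cups at the far right end stay). Everything must stand upright on the floor of its well; do not drop or tip over a bottle, and leave the dish and the timer among them where they are.

Things in the scene. Friction and masses are not known exactly. Their poses are not given: they have to be found in the camera images.
- block: grey loading block, 210 mm (x) x 322 mm (y) x 30 mm high, fixed to the worktop during a run, its place and yaw vary. Origin: centre of its underside; its x points to its back (away from the robot), y to its left. Six round wells with flat floors 24 mm deep: three large ones (80 mm across, 86 mm apart) in the back row, three small ones (62 mm across, 86 mm apart) in the front row, row spacing 105 mm
- cover (a joint): angle (rad) of the flat aluminium cover about its one upright pivot screw at the block's back right corner. 0: lies over the back wells, along the block's y. Grows anticlockwise seen from above (the far, left end swings towards the robot, across the front wells, to the right side) up to its stop at 1.6, where it lies wholly beside the block. It starts at 0 to 0.3, stays where it is left, and needs about 1 N at the knob
- pivot (a point): the pivot screw of the cover, at the top face of the cover (36 mm above the worktop); the cover is a 4 mm plate, 102 x 271 mm
- cover_knob (a point): round black knob on the cover, 17 mm across and 26 mm tall, standing from 36 to 62 mm above the worktop, 155 mm from the pivot; the point is 50 mm above the worktop, 12 mm below its top. It turns with the cover
- back_well0 (a point): centre of the floor of the left large back well (80 mm across), 6 mm above the worktop; its mouth is 24 mm higher
- back_well1 (a point): centre of the floor of the middle large back well (80 mm across), 6 mm above the worktop; its mouth is 24 mm higher
- back_well2 (a point): centre of the floor of the right large back well (80 mm across), 6 mm above the worktop; its mouth is 24 mm higher
- front_well0 (a point): centre of the floor of the left small front well (62 mm across), 6 mm above the worktop; its mouth is 24 mm higher
- front_well1 (a point): centre of the floor of the middle small front well (62 mm across), 6 mm above the worktop; its mouth is 24 mm higher
- front_well2 (a point): centre of the floor of the right small front well (62 mm across), 6 mm above the worktop; its mouth is 24 mm higher
- back_row (a point): the same point as the floor centre of the middle back well. The bottles and cups start to the right of the block, in front of the sink; the spout of the wall tap hangs over the back half of the sink, about 0.2 m above the worktop, so things are best carried across on the near side
- bottle_0_mid (a point): amber glass bottle with a black screw cap, 172 mm tall, body 74 mm across, 0.45 to 0.84 kg; cap 33 mm across, over the top 24 mm; below it the shoulder slopes out. To be held by the cap. Point on its upright axis, half-way up (86 mm above its underside). Two or three bottles are present (None: absent)
- bottle_1_mid (a point): amber glass bottle with a black screw cap, 172 mm tall, body 74 mm across, 0.45 to 0.84 kg; cap 33 mm across, over the top 24 mm; below it the shoulder slopes out. To be held by the cap. Point on its upright axis, half-way up (86 mm above its underside). Two or three bottles are present (None: absent)
- bottle_2_mid (a point): amber glass bottle with a black screw cap, 172 mm tall, body 74 mm across, 0.45 to 0.84 kg; cap 33 mm across, over the top 24 mm; below it the shoulder slopes out. To be held by the cap. Point on its upright axis, half-way up (86 mm above its underside). Two or three bottles are present (None: absent)
- cup_0_mid (a point): white lidded specimen cup, 66 mm tall, 75 to 140 g, heavy at the bottom; body 49 mm across, screw lid 55 mm across over the top 12 mm. Point on its upright axis, half-way up (33 mm above its underside). Two or three cups are present (None: absent)
- cup_1_mid (a point): white lidded specimen cup, 66 mm tall, 75 to 140 g, heavy at the bottom; body 49 mm across, screw lid 55 mm across over the top 12 mm. Point on its upright axis, half-way up (33 mm above its underside). Two or three cups are present (None: absent)
- cup_2_mid (a point): white lidded specimen cup, 66 mm tall, 75 to 140 g, heavy at the bottom; body 49 mm across, screw lid 55 mm across over the top 12 mm. Point on its upright axis, half-way up (33 mm above its underside). Two or three cups are present (None: absent)
- dish_mid (a point): bystander: flat round lidded dish, 64 mm across, 16 mm high; its centre. To be left alone
- timer_mid (a point): bystander: black desk timer, 45 x 75 x 63 mm high; its centre. To be left alone

How it is judged:
By the outcome, as a careful person would: the job done as asked, in the order asked, and still so for the second after the job is handed in, with the robot touching nothing.
Of bottle_0, bottle_1, bottle_2 only 2 to 3 are there at a start; the rules pass over those that are not, and their reading is None.
Of cup_0, cup_1, cup_2 only 2 to 3 are there at a start; the rules pass over those that are not, and their reading is None.
At some moment in a run one of cup_0, cup_1, cup_2 may be knocked a few centimetres aside while the robot is not near it.
It also fails if it takes over 210 s, if anything falls off the work surface, if the arm or the gripper's body presses on something with over 40 N, if the wrist force passes 120 N, or if a joint passes its speed limit or range.

## Working session

There is one attempt and no reset: what is moved stays moved. The work goes in short steps, Python scripts to look and compute and a tool call to move; the robot and the scene stay as the last step left them, time stands still between calls to the robot, and variables do not carry over. Pictures are saved under pics/ and viewed, and the job is handed in when it is done.

Besides the shell and the picture viewer there is one more tool, called after "Request:" as name(argument=value, ...), one argument or row to a line, values as JSON. play_rows: Moves the arm, as the interface text tells. Its arguments: {"type":"object","properties":{"steps":{"type":"array","items":{"type":"object","properties":{"claw":{"type":"number"},"tx":{"type":"number"},"ty":{"type":"number"},"tz":{"type":"number"},"ax":{"type":"number"},"ay":{"type":"number"},"az":{"type":"number"}}}},"grip_force":{"type":"number"}},"required":["steps"]}

```bash
ls; mkdir -p pics; python3 - <<'E'
from plant import ctrl,cams
import cv2
print(ctrl.get_state())
for n in("scene","top"):
    p,d=cams.read_camera(n); cv2.imwrite(f"pics/{n}0.png",p); m=cams.camera_model(n); print(m)
    import numpy as np; np.save(f"pics/{n}0.npy",d)
E
```

```text
pics
{'time': 0.0, 'qpos': array([ 1.05101872e+00,  2.87156032e-01,  1.57818229e+00, -7.27102952e-07,
        1.27859037e+00, -1.49987628e-01]), 'dq': array([-4.42414024e-05, -1.09702110e-04,  5.34715072e-05, -1.65310348e-05,
       -5.01084531e-04, -1.08911720e-03]), 'joint_efforts': array([-9.00477353e-04, -4.05973506e+01, -2.92628378e+01, -1.88454501e-04,
        5.76702048e-03,  4.17882134e-06]), 'eef_pos': array([0.24359312, 0.62880937, 0.22995073]), 'tcp_rot': array([ 0.6958342 , -0.1302679 ,  0.12972548, -0.69427397]), 'contact_force': array([-0.69118006, -0.45515936, -0.17856521]), 'wrist_torque': array([-0.04635109,  0.01400386,  0.05503088]), 'opening': 0.9970389743949731}
{'intrinsics': array([[364.27427625,   0.        , 317.928285  ],
       [  0.        , 364.27427625, 201.18528452],
       [  0.        ,   0.        ,   1.        ]]), 'distortion': array([-0.06151831,  0.        ,  0.        ,  0.        ,  0.        ]), 'rvec': array([ 1.93664096, -0.80754817,  0.4908876 ]), 'tvec': array([-0.40202154,  0.23887214,  0.98056757])}
{'intrinsics': array([[420.90349821,   0.        , 317.95701253],
       [  0.        , 420.90349821, 207.68473547],
       [  0.        ,   0.        ,   1.        ]]), 'distortion': array([-0.01120481,  0.        ,  0.        ,  0.        ,  0.        ]), 'rvec': array([ 2.1450465 , -2.12610166,  0.177854  ]), 'tvec': array([-0.03363226,  0.51752009,  1.08329306])}
```

View pics/scene0.png

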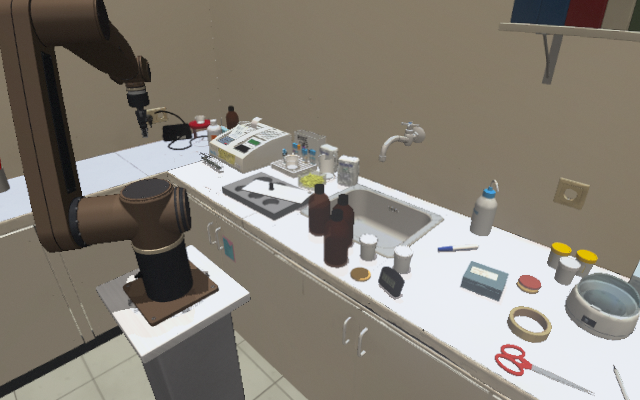

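View pics/top0.png

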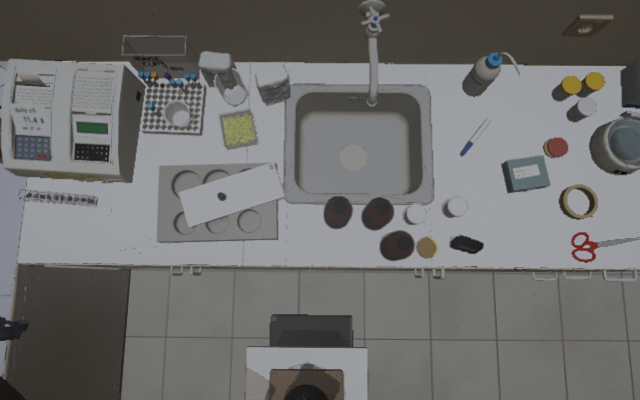

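```bash
cat > h.py <<'E'
import cv2,numpy as np
from plant import ctrl,cams
def ray(n,u,v):
    m=cams.camera_model(n); p=cv2.undistortPoints(np.array([[[u,v]]],float),m["intrinsics"],m["distortion"])[0,0]
    R=cv2.Rodrigues(m["rvec"])[0]; c=-R.T@m["tvec"].ravel(); return c,R.T@np.array([p[0],p[1],1.])
def onz(n,u,v,z):
    c,d=ray(n,u,v); return c+d*(z-c[2])/d[2]
def proj(n,P):
    m=cams.camera_model(n); return cv2.projectPoints(np.array([P],float),m["rvec"],m["tvec"],m["intrinsics"],m["distortion"])[0].reshape(-1)
def cloud(n,d):
    m=cams.camera_model(n); uu,vv=np.meshgrid(np.arange(640),np.arange(400))
    p=cv2.undistortPoints(np.stack([uu,vv],-1).reshape(-1,1,2).astype(float),m["intrinsics"],m["distortion"])[:,0]
    X=np.c_[p*d.reshape(-1,1),d.reshape(-1,1)]; R=cv2.Rodrigues(m["rvec"])[0]
    return ((X-m["tvec"].ravel())@R).reshape(400,640,3)
E
python3 - <<'E'
from h import *
p=cv2.imread("pics/top0.png")
c=p[150:280,140:300]; cv2.imwrite("pics/c1.png",cv2.resize(c,None,fx=5,fy=4.6,interpolation=2) if 0 else cv2.resize(c,None,fx=4.5,fy=4.5,interpolation=2))
c=p[180:280,310:490]; cv2.imwrite("pics/c2.png",cv2.resize(c,None,fx=4.4,fy=4.4,interpolation=2))
s=cv2.imread("pics/scene0.png")
c=s[160:310,210:430]; cv2.imwrite("pics/c3.png",cv2.resize(c,None,fx=3.6,fy=3.6,interpolation=2))
d=np.load("pics/top0.npy"); C=cloud("top",d)
for n,u,v in[("table",140,220),("cover",240,190),("cup",416,211),("cup2",457,204),("block",165,235)]: print(n,C[v,u])
E
```

```text
table [ 0.48621666  0.46429405 -0.0020631 ]
cover [0.56594082 0.18301448 0.03463937]
cup [ 0.50670095 -0.28478545  0.07068034]
cup2 [ 0.52668491 -0.39371312  0.0680641 ]
block [0.44178123 0.37928854 0.03263048]
```

View pics/c1.png

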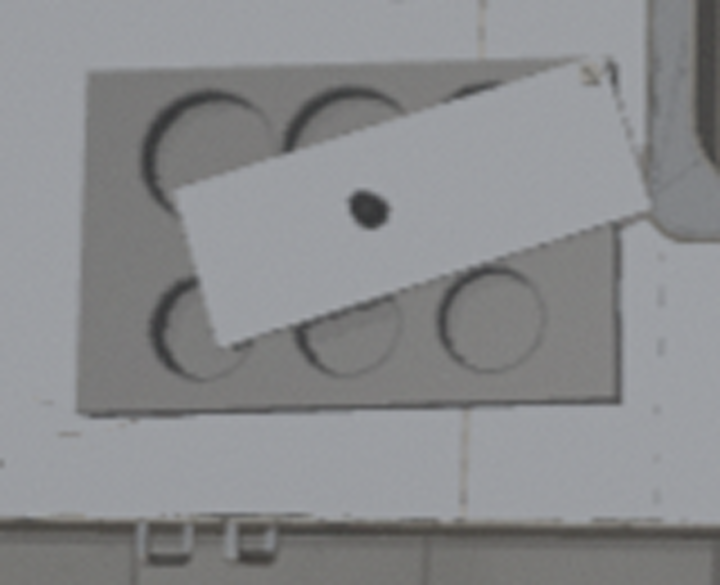

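View pics/c2.png

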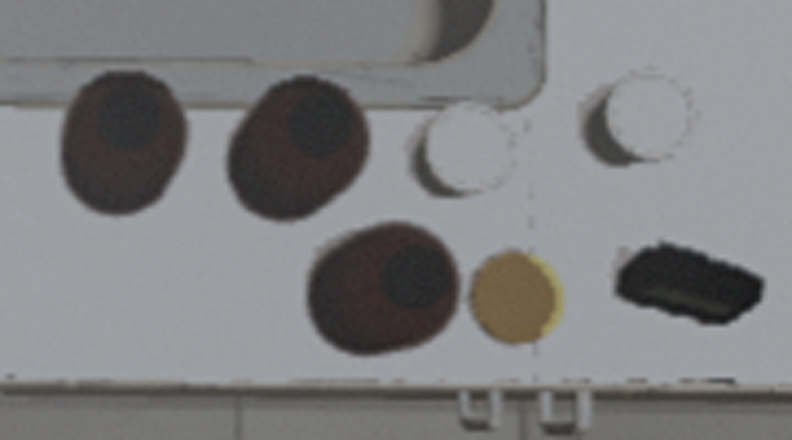

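View pics/c3.png

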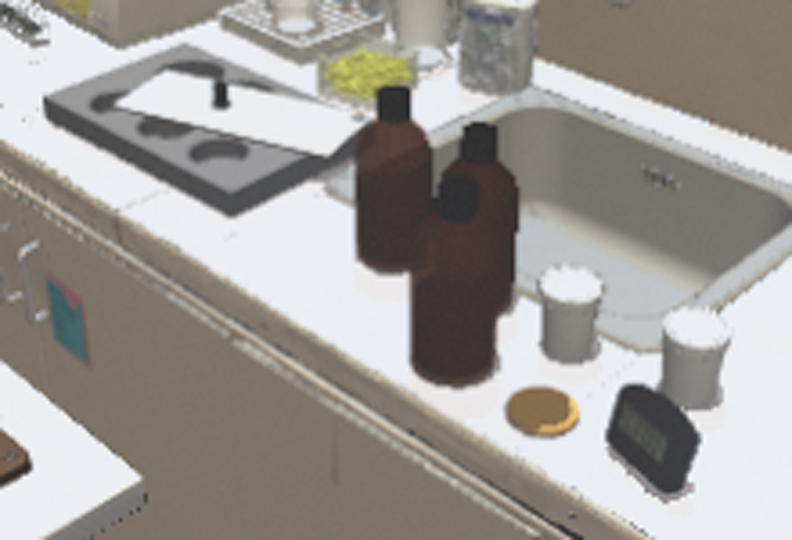

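```bash
python3 - <<'E'
from h import *
c,_=ray("top",320,200); print("cam",c, "scenecam",ray("scene",0,0)[0])
def cp(X,Y,s,ox,oy): return (X+.5)/s-.5+ox,(Y+.5)/s-.5+oy
for n,X,Y,z in[("LB",90,72,.03),("LF",78,413,.03),("RF",617,404,.03),("fw2",492,319,.03),("fw1",349,322,.03),("fw0",204,327,.03),("pivot",593,74,.036),("knobtop",366,207,.062),("cvFL",178,187,.036),("cvFLn",222,348,.036),("cvR",650,211,.036)]:
    print(n,onz("top",*cp(X,Y,4.5,140,150),z).round(4))
d=np.load("pics/top0.npy"); C=cloud("top",d)
m=((C[...,2]>.14)&(C[...,2]<.2)&(C[...,0]<.7)&(C[...,1]<0)&(C[...,1]>-.5)&(d>0)).astype(np.uint8)
k,l,st,ce=cv2.connectedComponentsWithStats(m)
for i in range(1,k):
  if st[i,4]>15:
    q=C[l==i]; print("cap",st[i],q.mean(0).round(4),np.median(q[:,2]),onz("top",*ce[i],.172).round(4))
m=((C[...,2]>.045)&(C[...,2]<.1)&(C[...,0]<.7)&(C[...,0]>.3)&(C[...,1]<-.2)&(C[...,1]>-.6)&(d>0)).astype(np.uint8)
k,l,st,ce=cv2.connectedComponentsWithStats(m)
for i in range(1,k):
  if st[i,4]>15:
    q=C[l==i]; print("cup?",st[i],q.mean(0).round(4),np.median(q[:,2]),onz("top",*ce[i],.066).round(4))
for n,X,Y,z in[("b0",131,115,.172),("b1",320,122,.172),("b2",416,275,.172),("c0",470,148,.066),("c1",650,116,.066),("dish",516,297,.016),("timer",690,282,.063)]:
    print(n,onz("top",*cp(X,Y,4.4,310,180),z).round(4))
for n,X,Y,z in[("b0",395,92,.172),("b1",481,129,.172),("b2",460,183,.172),("c0",571,284,.066),("c1",695,328,.066),("knob",221,85,.062)]:
    print(n,onz("scene",*cp(X,Y,3.6,210,160),z).round(4))
E
```

```text
cam [ 0.33250014 -0.02885625  1.15373004] scenecam [-0.25650305 -0.81203068  0.67454157]
LB [0.6336 0.4083 0.03  ]
LF [0.4247 0.4007 0.03  ]
RF [0.433  0.0804 0.03  ]
fw2 [0.4833 0.1565 0.03  ]
fw1 [0.4807 0.2421 0.03  ]
fw0 [0.4769 0.3288 0.03  ]
pivot [0.6333 0.0994 0.036 ]
knobtop [0.5446 0.2276 0.062 ]
cvFL [0.561  0.3477 0.036 ]
cvFLn [0.4636 0.3154 0.036 ]
cvR [0.5488 0.0629 0.036 ]
cap [329 199  19  18 237] [ 0.4983 -0.0776  0.1637] 0.17267808781445337 [ 0.497  -0.0772  0.172 ]
cap [372 201  18  18 244] [ 0.4959 -0.1789  0.1637] 0.1723365214996805 [ 0.4946 -0.1777  0.172 ]
cap [393 235  19  18 259] [ 0.4149 -0.2275  0.1628] 0.17181503773787313 [ 0.4142 -0.2258  0.172 ]
cup? [446 196  22  21 356] [ 0.5222 -0.3933  0.0665] 0.06696330261831639 [ 0.5223 -0.3934  0.066 ]
cup? [405 203  22  21 348] [ 0.5014 -0.2847  0.0671] 0.06723663750790723 [ 0.5015 -0.285   0.066 ]
cup? [454 236  30  15 272] [ 0.4264 -0.4217  0.058 ] 0.059168340640192274 [ 0.4258 -0.4189  0.066 ]
cup? [384 253  13   8  36] [ 0.3875 -0.2113  0.0725] 0.07194699898274518 [ 0.3879 -0.2124  0.066 ]
b0 [ 0.5014 -0.0797  0.172 ]
b1 [ 0.4985 -0.1814  0.172 ]
b2 [ 0.4166 -0.231   0.172 ]
c0 [ 0.5015 -0.2868  0.066 ]
c1 [ 0.5218 -0.3951  0.066 ]
dish [ 0.4169 -0.3243  0.016 ]
timer [ 0.4231 -0.4152  0.063 ]
b0 [ 0.4965 -0.0806  0.172 ]
b1 [ 0.4963 -0.1817  0.172 ]
b2 [ 0.4153 -0.2306  0.172 ]
c0 [ 0.4956 -0.2865  0.066 ]
c1 [ 0.5154 -0.3945  0.066 ]
knob [0.5393 0.2261 0.062 ]
```

```bash
cat >> h.py <<'E'
from scipy.spatial.transform import Rotation as Rn
def yawR(deg):
    # tool y down, z (jaw) horizontal at yaw deg ; x = y cross z
    a=np.radians(deg); z=np.array([np.cos(a),np.sin(a),0]); y=np.array([0,0,-1.]); return np.column_stack([np.cross(y,z),y,z])
def state():
    s=ctrl.get_state(); R=Rn.from_quat(s["tcp_rot"]).as_matrix(); return s,R
def rel(wps,base=None):
    s,R=state(); p=s["eef_pos"]
    print("t",round(s["time"],2),"p",p.round(4),"yaw",np.degrees(np.arctan2(R[1,2],R[0,2])).round(2),"open",round(s["opening"],3),"F",s["contact_force"].round(1),"q",s["qpos"].round(2),"tilt",np.degrees(np.arccos(-R[2,1])).round(2))
    for w in wps:
        t=100*R.T@(np.array(w[:3])-p); r=Rn.from_matrix(R.T@yawR(w[3])).as_rotvec(degrees=True)
        print("tx %.2f ty %.2f tz %.2f | ax %.1f ay %.1f az %.1f"%(*t,*r))
E
python3 - <<'E'
from h import *
rel([(.5435,.2275,.14,-145),(.5435,.2275,.14,35)])
E
```

```text
t 0.1 p [0.2436 0.6289 0.2301] yaw 68.81 open 1.003 F [-0.9  0.8 -1. ] q [ 1.05  0.29  1.58  0.    1.28 -0.15] tilt 0.12
tx 42.47 ty 9.05 tz -26.57 | ax 0.0 ay -146.2 az -0.2
tx 42.47 ty 9.05 tz -26.57 | ax 0.1 ay 33.8 az 0.0
```

Request:
play_rows(
  steps=[
    {"tx":2,"ty":0.3,"tz":-1.3,"ay":2,"claw":3.2},
    {"tx":5,"ty":0.8,"tz":-3.2,"ay":5},
    {"tx":8,"ty":1.3,"tz":-5,"ay":8},
    {"tx":11,"ty":2,"tz":-7,"ay":10},
    {"tx":14,"ty":2.5,"tz":-9,"ay":12},
    {"tx":17,"ty":3,"tz":-10.6,"ay":14},
    {"tx":20,"ty":3.6,"tz":-12.5,"ay":16},
    {"tx":23,"ty":4.2,"tz":-14.4,"ay":18},
    {"tx":26,"ty":4.8,"tz":-16.3,"ay":20},
    {"tx":29,"ty":5.4,"tz":-18.1,"ay":23},
    {"tx":32,"ty":6,"tz":-20,"ay":26},
    {"tx":35,"ty":6.5,"tz":-22,"ay":29},
  ],
)

```text
invalid input at $.steps[0]: expected keys claw, tx, ty, tz, ax, ay, az
```

```bash
python3 - <<'E'
from h import *
rel([(.543,.2270,.12,35),(.543,.2270,.044,35)])
E
```

```text
t 0.1 p [0.2436 0.6289 0.2301] yaw 68.81 open 1.003 F [-0.9  0.8 -1. ] q [ 1.05  0.29  1.58  0.    1.28 -0.15] tilt 0.12
tx 42.44 ty 11.05 tz -26.63 | ax 0.1 ay 33.8 az 0.0
tx 42.44 ty 18.65 tz -26.61 | ax 0.1 ay 33.8 az 0.0
```

Request:
play_rows(
  steps=[
    {"claw":3.2,"tx":3,"ty":0.5,"tz":-1.9,"ax":0,"ay":3,"az":0},
    {"claw":3.2,"tx":6.5,"ty":1.2,"tz":-4,"ax":0,"ay":6,"az":0},
    {"claw":3.2,"tx":10,"ty":2,"tz":-6.3,"ax":0,"ay":9,"az":0},
    {"claw":3.2,"tx":13.5,"ty":3,"tz":-8.5,"ax":0,"ay":12,"az":0},
    {"claw":3.2,"tx":17,"ty":4,"tz":-10.7,"ax":0,"ay":15,"az":0},
    {"claw":3.2,"tx":20.5,"ty":5,"tz":-12.9,"ax":0,"ay":18,"az":0},
    {"claw":3.2,"tx":24,"ty":6,"tz":-15,"ax":0,"ay":21,"az":0},
    {"claw":3.2,"tx":27.5,"ty":7,"tz":-17.2,"ax":0,"ay":24,"az":0},
    {"claw":3.2,"tx":31,"ty":8,"tz":-19.4,"ax":0,"ay":27,"az":0},
    {"claw":3.2,"tx":34.5,"ty":9,"tz":-21.6,"ax":0,"ay":30,"az":0},
    {"claw":3.2,"tx":38,"ty":9.5,"tz":-23.8,"ax":0,"ay":32,"az":0},
    {"claw":3.2,"tx":41,"ty":10,"tz":-25.7,"ax":0,"ay":33.8,"az":0},
  ],
)

```text
time: 1.1
eef_pos: [0.5331, 0.2402, 0.1303]
tcp_rot: [0.627, -0.327, 0.327, -0.627]
contact_force: [0.5, 0.5, 0.3]
opening: 0.375
```

```bash
python3 - <<'E'
from h import *
rel([(.543,.2270,.12,35),(.543,.2270,.044,35)])
E
```

```text
t 1.1 p [0.5331 0.2402 0.1303] yaw 34.92 open 0.375 F [0.5 0.5 0.3] q [ 0.25  0.19  1.88  0.    1.07 -0.36] tilt 0.09
tx 1.64 ty 1.03 tz 0.06 | ax 0.1 ay -0.1 az -0.0
tx 1.65 ty 8.63 tz 0.07 | ax 0.1 ay -0.1 az -0.0
```

Request:
play_rows(
  steps=[
    {"claw":3.2,"tx":0.8,"ty":0.3,"tz":0,"ax":0,"ay":0,"az":0},
    {"claw":3.2,"tx":1.6,"ty":1,"tz":0,"ax":0,"ay":0,"az":0},
    {"claw":3.2,"tx":1.6,"ty":2.5,"tz":0,"ax":0,"ay":0,"az":0},
    {"claw":3.2,"tx":1.6,"ty":4,"tz":0,"ax":0,"ay":0,"az":0},
    {"claw":3.2,"tx":1.6,"ty":5.3,"tz":0,"ax":0,"ay":0,"az":0},
    {"claw":3.2,"tx":1.6,"ty":6,"tz":0,"ax":0,"ay":0,"az":0},
    {"claw":3.2,"tx":1.6,"ty":6,"tz":0,"ax":0,"ay":0,"az":0},
  ],
)

```text
time: 1.68
eef_pos: [0.5399, 0.2294, 0.0688]
tcp_rot: [0.629, -0.327, 0.325, -0.626]
contact_force: [-0.2, -0.9, -0.2]
opening: 0.375
```

```bash
python3 - <<'E'
from h import *
rel([(.543,.2270,.044,35)])
s,_=cams.read_camera("scene"); c=s[140:260,210:340]; cv2.imwrite("pics/s1.png",cv2.resize(c,None,fx=5,fy=5,interpolation=2))
E
```

```text
t 1.68 p [0.5399 0.2294 0.0688] yaw 35.09 open 0.375 F [-0.2 -0.9 -0.2] q [ 0.23  0.28  1.9   0.    0.96 -0.38] tilt 0.27
tx 0.38 ty 2.48 tz 0.13 | ax 0.3 ay 0.1 az -0.1
```

View pics/s1.png

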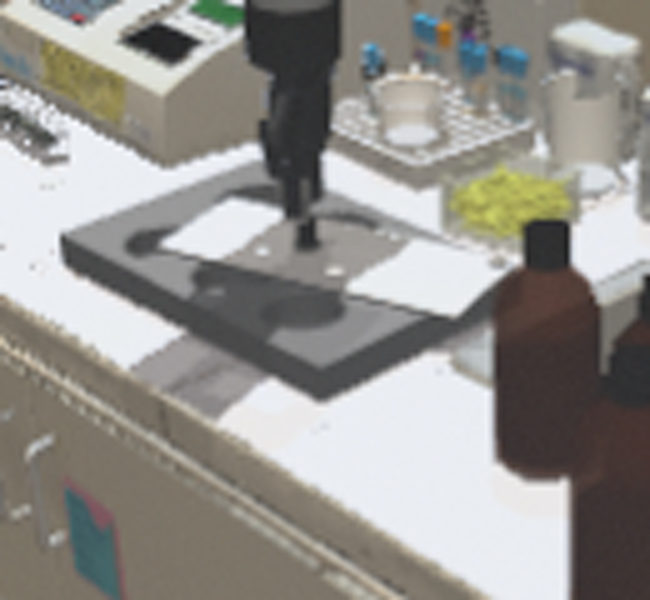

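Request:
play_rows(
  steps=[
    {"claw":3.2,"tx":0.3,"ty":0.5,"tz":0.1,"ax":0,"ay":0,"az":0},
    {"claw":3.2,"tx":0.3,"ty":1.1,"tz":0.1,"ax":0,"ay":0,"az":0},
    {"claw":3.2,"tx":0.3,"ty":1.7,"tz":0.1,"ax":0,"ay":0,"az":0},
    {"claw":3.2,"tx":0.3,"ty":2.3,"tz":0.1,"ax":0,"ay":0,"az":0},
    {"claw":3.2,"tx":0.3,"ty":2.3,"tz":0.1,"ax":0,"ay":0,"az":0},
    {"claw":2.6,"tx":0.3,"ty":2.3,"tz":0.1,"ax":0,"ay":0,"az":0},
    {"claw":2.6,"tx":0.3,"ty":2.3,"tz":0.1,"ax":0,"ay":0,"az":0},
  ],
)

```text
time: 2.32
eef_pos: [0.5447, 0.2271, 0.0484]
tcp_rot: [-0.627, 0.326, -0.326, 0.627]
contact_force: [-0.4, 0.3, 0.8]
opening: 0.305
```

```bash
python3 - <<'E'
from h import *
P=np.array([.6333,.0994])
a0=np.degrees(np.arctan2(.0898,.1276)); w=[]
for f in np.linspace(a0,110+2,25)[1:]:
    r=np.radians(f); w.append((P[0]-.1555*np.sin(r),P[1]+.1555*np.cos(r),.044,f))
rel(w)
E
```

```text
t 2.32 p [0.5447 0.2271 0.0484] yaw 35.01 open 0.305 F [-0.4  0.3  0.8] q [ 0.22  0.32  1.9   0.    0.92 -0.39] tilt 0.0
tx 0.02 ty 0.44 tz -0.97 | ax -0.0 ay -3.3 az -0.0
tx 0.09 ty 0.44 tz -1.84 | ax -0.0 ay -6.5 az -0.0
tx 0.22 ty 0.44 tz -2.70 | ax -0.0 ay -9.7 az -0.0
tx 0.39 ty 0.44 tz -3.55 | ax -0.0 ay -12.9 az -0.0
tx 0.60 ty 0.44 tz -4.39 | ax -0.0 ay -16.1 az -0.0
tx 0.87 ty 0.44 tz -5.22 | ax -0.0 ay -19.3 az -0.0
tx 1.18 ty 0.44 tz -6.03 | ax -0.0 ay -22.5 az 0.0
tx 1.54 ty 0.44 tz -6.83 | ax -0.0 ay -25.7 az 0.0
tx 1.93 ty 0.44 tz -7.60 | ax -0.0 ay -28.9 az 0.0
tx 2.38 ty 0.44 tz -8.35 | ax -0.0 ay -32.2 az 0.0
tx 2.86 ty 0.44 tz -9.07 | ax -0.0 ay -35.4 az 0.0
tx 3.38 ty 0.44 tz -9.76 | ax -0.0 ay -38.6 az 0.0
tx 3.94 ty 0.44 tz -10.43 | ax -0.0 ay -41.8 az 0.0
tx 4.54 ty 0.44 tz -11.06 | ax -0.0 ay -45.0 az 0.0
tx 5.17 ty 0.44 tz -11.66 | ax -0.0 ay -48.2 az 0.0
tx 5.83 ty 0.44 tz -12.22 | ax -0.0 ay -51.4 az 0.0
tx 6.53 ty 0.44 tz -12.74 | ax -0.0 ay -54.6 az 0.0
tx 7.25 ty 0.44 tz -13.22 | ax -0.0 ay -57.8 az 0.0
tx 8.00 ty 0.44 tz -13.67 | ax -0.0 ay -61.0 az 0.0
tx 8.77 ty 0.44 tz -14.07 | ax -0.0 ay -64.2 az 0.0
tx 9.56 ty 0.44 tz -14.42 | ax -0.0 ay -67.4 az 0.0
tx 10.37 ty 0.44 tz -14.74 | ax -0.0 ay -70.6 az 0.0
tx 11.20 ty 0.44 tz -15.00 | ax -0.0 ay -73.8 az 0.0
tx 12.04 ty 0.44 tz -15.22 | ax -0.0 ay -77.0 az 0.0
```

Request:
play_rows(
  steps=[
    {"claw":2.6,"tx":0,"ty":0.4,"tz":-0.5,"ax":0,"ay":-1.6,"az":0},
    {"claw":2.6,"tx":0.1,"ty":0.4,"tz":-1.8,"ax":0,"ay":-6.5,"az":0},
    {"claw":2.6,"tx":0.2,"ty":0.4,"tz":-2.7,"ax":0,"ay":-9.7,"az":0},
    {"claw":2.6,"tx":0.4,"ty":0.4,"tz":-3.55,"ax":0,"ay":-12.9,"az":0},
    {"claw":2.6,"tx":0.6,"ty":0.4,"tz":-4.4,"ax":0,"ay":-16.1,"az":0},
    {"claw":2.6,"tx":0.9,"ty":0.4,"tz":-5.2,"ax":0,"ay":-19.3,"az":0},
    {"claw":2.6,"tx":1.2,"ty":0.4,"tz":-6,"ax":0,"ay":-22.5,"az":0},
    {"claw":2.6,"tx":1.5,"ty":0.4,"tz":-6.8,"ax":0,"ay":-25.7,"az":0},
    {"claw":2.6,"tx":1.9,"ty":0.4,"tz":-7.6,"ax":0,"ay":-28.9,"az":0},
    {"claw":2.6,"tx":2.4,"ty":0.4,"tz":-8.35,"ax":0,"ay":-32.2,"az":0},
    {"claw":2.6,"tx":2.9,"ty":0.4,"tz":-9.1,"ax":0,"ay":-35.4,"az":0},
    {"claw":2.6,"tx":3.4,"ty":0.4,"tz":-9.8,"ax":0,"ay":-38.6,"az":0},
  ],
)

```text
time: 3.32
eef_pos: [0.4846, 0.1429, 0.0452]
tcp_rot: [-0.7, 0.099, -0.101, 0.7]
contact_force: [0.9, 0.4, -0.4]
opening: 0.305
```

```bash
python3 - <<'E'
from h import *
P=np.array([.6333,.0994])
w=[]
for f in np.linspace(73.6,112,13)[1:]:
    r=np.radians(f); w.append((P[0]-.1555*np.sin(r),P[1]+.1555*np.cos(r),.044,f))
rel(w)
s,_=cams.read_camera("top"); c=s[140:270,140:340]; cv2.imwrite("pics/t2.png",cv2.resize(c,None,fx=4,fy=4,interpolation=2))
E
```

```text
t 3.32 p [0.4846 0.1429 0.0452] yaw 73.76 open 0.305 F [ 0.9  0.4 -0.4] q [ 0.09  0.16  2.11  0.    0.87 -1.2 ] tilt 0.15
tx -0.04 ty 0.12 tz -0.84 | ax -0.1 ay -3.0 az 0.1
tx 0.03 ty 0.12 tz -1.71 | ax -0.1 ay -6.2 az 0.1
tx 0.15 ty 0.12 tz -2.57 | ax -0.1 ay -9.4 az 0.1
tx 0.32 ty 0.12 tz -3.42 | ax -0.1 ay -12.6 az 0.1
tx 0.53 ty 0.12 tz -4.26 | ax -0.1 ay -15.8 az 0.1
tx 0.79 ty 0.12 tz -5.09 | ax -0.1 ay -19.0 az 0.1
tx 1.10 ty 0.12 tz -5.90 | ax -0.0 ay -22.2 az 0.1
tx 1.45 ty 0.12 tz -6.70 | ax -0.0 ay -25.4 az 0.1
tx 1.84 ty 0.12 tz -7.47 | ax -0.0 ay -28.6 az 0.1
tx 2.28 ty 0.12 tz -8.22 | ax -0.0 ay -31.8 az 0.1
tx 2.76 ty 0.12 tz -8.94 | ax -0.0 ay -35.0 az 0.2
tx 3.28 ty 0.12 tz -9.64 | ax -0.0 ay -38.2 az 0.2
```

View pics/t2.png

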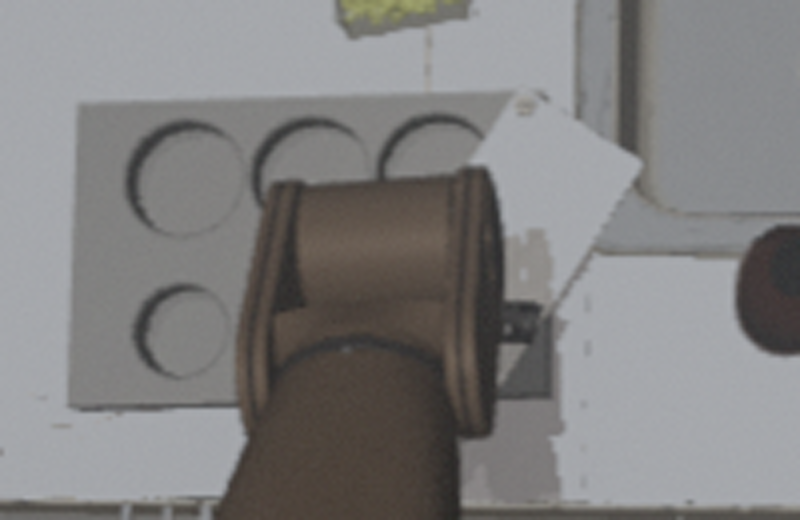

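Request:
play_rows(
  steps=[
    {"claw":2.6,"tx":0,"ty":0.1,"tz":-0.85,"ax":0,"ay":-3,"az":0},
    {"claw":2.6,"tx":0,"ty":0.1,"tz":-1.7,"ax":0,"ay":-6.2,"az":0},
    {"claw":2.6,"tx":0.15,"ty":0.1,"tz":-2.6,"ax":0,"ay":-9.4,"az":0},
    {"claw":2.6,"tx":0.3,"ty":0.1,"tz":-3.4,"ax":0,"ay":-12.6,"az":0},
    {"claw":2.6,"tx":0.5,"ty":0.1,"tz":-4.3,"ax":0,"ay":-15.8,"az":0},
    {"claw":2.6,"tx":0.8,"ty":0.1,"tz":-5.1,"ax":0,"ay":-19,"az":0},
    {"claw":2.6,"tx":1.1,"ty":0.1,"tz":-5.9,"ax":0,"ay":-22.2,"az":0},
    {"claw":2.6,"tx":1.45,"ty":0.1,"tz":-6.7,"ax":0,"ay":-25.4,"az":0},
    {"claw":2.6,"tx":1.85,"ty":0.1,"tz":-7.5,"ax":0,"ay":-28.6,"az":0},
    {"claw":2.6,"tx":2.3,"ty":0.1,"tz":-8.2,"ax":0,"ay":-31.8,"az":0},
    {"claw":2.6,"tx":2.75,"ty":0.1,"tz":-8.95,"ax":0,"ay":-35,"az":0},
    {"claw":2.6,"tx":3.1,"ty":0.1,"tz":-9.4,"ax":0,"ay":-37,"az":0},
  ],
)

```text
time: 4.37
eef_pos: [0.4862, 0.0491, 0.0438]
tcp_rot: [-0.691, -0.123, 0.124, 0.702]
contact_force: [-3.6, 36.2, 8.4]
opening: 0.307
```

```bash
python3 - <<'E'
from h import *
P=np.array([.6333,.0994])
w=[]
for f in np.linspace(110,116,4):
    r=np.radians(f); w.append((P[0]-.1555*np.sin(r),P[1]+.1555*np.cos(r),.044,f))
rel(w)
s,_=cams.read_camera("top"); c=s[140:270,140:340]; cv2.imwrite("pics/t3.png",cv2.resize(c,None,fx=4,fy=4,interpolation=2))
E
```

```text
t 4.37 p [0.4862 0.0491 0.0438] yaw 110.14 open 0.307 F [-3.6 36.2  8.4] q [-0.11  0.13  2.15  0.02  0.87 -2.05] tilt 0.87
tx -0.01 ty -0.02 tz -0.31 | ax -0.9 ay 0.1 az 0.1
tx 0.00 ty -0.03 tz -0.85 | ax -0.9 ay -1.9 az 0.1
tx 0.03 ty -0.04 tz -1.39 | ax -0.9 ay -3.9 az 0.1
tx 0.08 ty -0.05 tz -1.93 | ax -0.9 ay -5.9 az 0.2
```

View pics/t3.png

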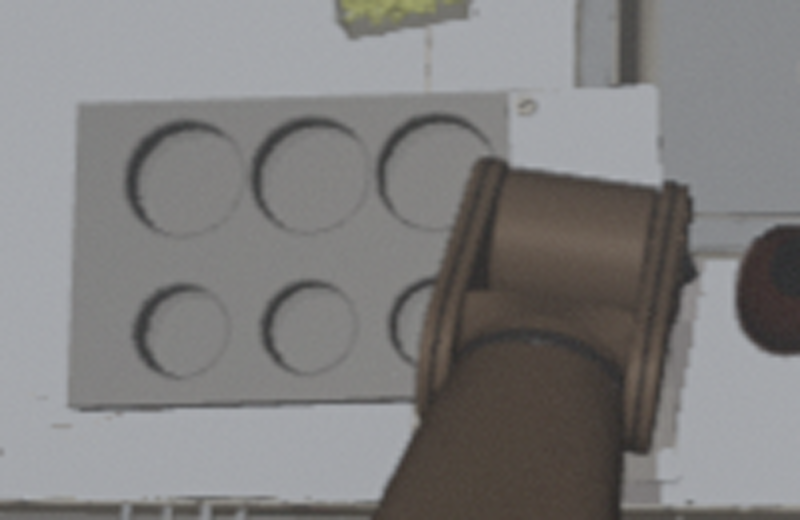

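Request:
play_rows(
  steps=[
    {"claw":2.6,"tx":0,"ty":0,"tz":0.3,"ax":0,"ay":0,"az":0},
    {"claw":2.6,"tx":0,"ty":-0.1,"tz":0.5,"ax":0,"ay":0,"az":0},
    {"claw":2.6,"tx":0,"ty":-0.8,"tz":0.5,"ax":0,"ay":0,"az":0},
    {"claw":2.6,"tx":0,"ty":-2.5,"tz":0.5,"ax":0,"ay":0,"az":0},
    {"claw":2.6,"tx":0,"ty":-5,"tz":0.5,"ax":0,"ay":0,"az":0},
    {"claw":4,"tx":0,"ty":-8,"tz":0.5,"ax":0,"ay":0,"az":0},
    {"claw":5.5,"tx":0,"ty":-11.5,"tz":0.5,"ax":0,"ay":7,"az":0},
    {"claw":5.5,"tx":0,"ty":-15,"tz":0.5,"ax":0,"ay":14,"az":0},
    {"claw":5.5,"tx":0,"ty":-18,"tz":0.5,"ax":0,"ay":21,"az":0},
    {"claw":5.5,"tx":0,"ty":-20.5,"tz":0.5,"ax":0,"ay":28,"az":0},
    {"claw":5.5,"tx":0,"ty":-21,"tz":0.5,"ax":0,"ay":35,"az":0},
    {"claw":5.5,"tx":0,"ty":-21,"tz":0.5,"ax":0,"ay":42,"az":0},
  ],
)

```text
time: 5.42
eef_pos: [0.4871, 0.0482, 0.2581]
tcp_rot: [0.694, -0.131, 0.136, -0.694]
contact_force: [0.6, 0.9, 0.4]
opening: 0.643
```

```bash
python3 - <<'E'
from h import *
rel([(.5,-.08,.25,0)])
E
```

```text
t 5.42 p [0.4871 0.0482 0.2581] yaw 68.21 open 0.643 F [0.6 0.9 0.4] q [-0.11 -0.16  2.   -0.    1.3  -1.3 ] tilt 0.45
tx 5.95 ty 0.84 tz -11.42 | ax -0.3 ay 68.2 az 0.3
```

Request:
play_rows(
  steps=[
    {"claw":5.5,"tx":0,"ty":0,"tz":0,"ax":0,"ay":7,"az":0},
    {"claw":5.5,"tx":0.6,"ty":0,"tz":-1.1,"ax":0,"ay":14,"az":0},
    {"claw":5.5,"tx":1.2,"ty":0,"tz":-2.3,"ax":0,"ay":21,"az":0},
    {"claw":5.5,"tx":1.8,"ty":0,"tz":-3.4,"ax":0,"ay":28,"az":0},
    {"claw":5.5,"tx":2.4,"ty":0,"tz":-4.6,"ax":0,"ay":35,"az":0},
    {"claw":5.5,"tx":3,"ty":0.3,"tz":-5.7,"ax":0,"ay":42,"az":0},
    {"claw":5.5,"tx":3.6,"ty":0.8,"tz":-6.8,"ax":0,"ay":49,"az":0},
    {"claw":5.5,"tx":4.2,"ty":1.5,"tz":-8,"ax":0,"ay":56,"az":0},
    {"claw":5.5,"tx":4.8,"ty":2.2,"tz":-9.2,"ax":-0.3,"ay":63,"az":0.3},
    {"claw":5.5,"tx":5.4,"ty":2.8,"tz":-10.4,"ax":-0.3,"ay":68.2,"az":0.3},
    {"claw":5.5,"tx":5.95,"ty":3,"tz":-11.4,"ax":-0.3,"ay":68.2,"az":0.3},
    {"claw":5.5,"tx":5.95,"ty":3,"tz":-11.4,"ax":-0.3,"ay":68.2,"az":0.3},
  ],
)

```text
time: 6.42
eef_pos: [0.4991, -0.0809, 0.2234]
tcp_rot: [0.503, -0.5, 0.496, -0.5]
contact_force: [-0.2, 0.2, 0.1]
opening: 0.645
```

```bash
python3 - <<'E'
from h import *
rel([(.499,-.0805,.2,0),(.499,-.0805,.145,0)])
p,d=cams.read_camera("top"); c=p[140:270,140:340]; cv2.imwrite("pics/t4.png",cv2.resize(c,None,fx=4,fy=4,interpolation=2)); cv2.imwrite("pics/t4full.png",p)
s,_=cams.read_camera("scene"); c=s[150:310,210:430]; cv2.imwrite("pics/s4.png",cv2.resize(c,None,fx=3.6,fy=3.6,interpolation=2)); cv2.imwrite("pics/s4full.png",s)
E
```

```text
t 6.42 p [ 0.4991 -0.0809  0.2234] yaw 0.4 open 0.645 F [-0.2  0.2  0.1] q [-0.36 -0.08  1.99 -0.    1.24 -0.37] tilt 0.42
tx -0.04 ty 2.34 tz 0.00 | ax 0.4 ay 0.4 az -0.0
tx -0.04 ty 7.84 tz 0.04 | ax 0.4 ay 0.4 az -0.0
```

View pics/t4.png

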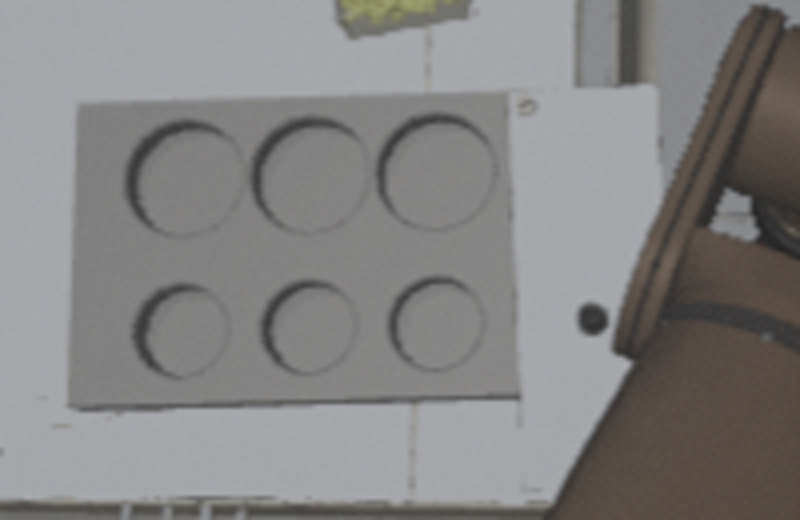

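View pics/s4.png

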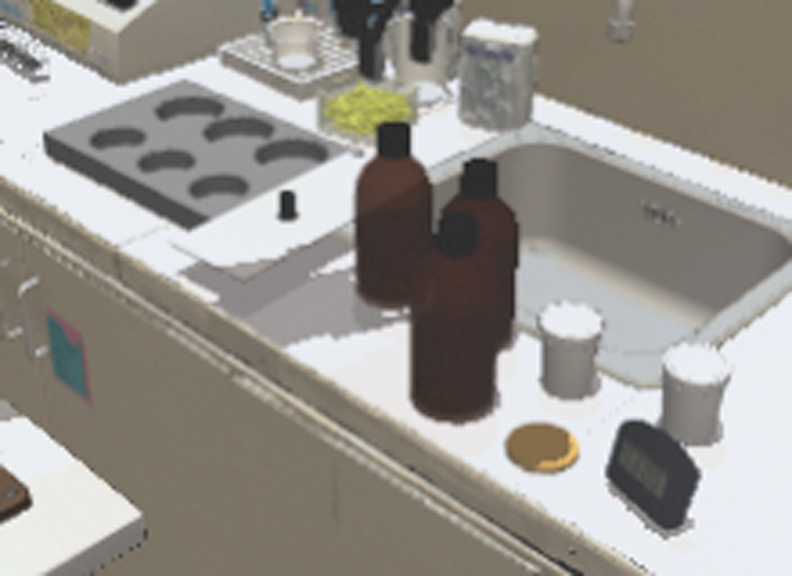

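```bash
cat > wells.py <<'E'
from h import *
px=[(184,179),(310,176),(436.5,172),(181,331),(308.5,329),(436.5,324)]
W=np.array([onz("top",(X+.5)/4-.5+140,(Y+.5)/4-.5+140,.03)[:2] for X,Y in px])
L=np.array([(.0525,.086),(.0525,0),(.0525,-.086),(-.0525,.086),(-.0525,0),(-.0525,-.086)])
Lc=L-L.mean(0);Wc=W-W.mean(0)
U,S,V=np.linalg.svd(Lc.T@Wc); R=(U@V).T
F=(R@Lc.T).T+W.mean(0)
if __name__=="__main__":
    print(W.round(4)); print("fit",F.round(4)); print("res mm",((W-F)*1000).round(1),"yaw",np.arctan2(R[1,0],R[0,0]),"scale",S.sum()/(Lc**2).sum())
    s=cv2.imread("pics/s4full.png")
    for f,r in zip(F,[.04]*3+[.031]*3):
        for a in np.linspace(0,6.28,60):
            q=proj("scene",[f[0]+r*np.cos(a),f[1]+r*np.sin(a),.03]); 
            cv2.circle(s,tuple(np.round(q*8).astype(int)),4,(0,0,255),-1,shift=3)
    cv2.imwrite("pics/s4w.png",cv2.resize(s[150:230,215:315],None,fx=7,fy=7,interpolation=2))
    t=cv2.imread("pics/t4full.png")
    t=cv2.resize(t[140:270,140:340],None,fx=4,fy=4,interpolation=2)
    for f,r in zip(F,[.04]*3+[.031]*3):
        for a in np.linspace(0,6.28,80):
            q=proj("top",[f[0]+r*np.cos(a),f[1]+r*np.sin(a),.03]); q=(q-140+.5)*4-.5
            cv2.circle(t,tuple(np.round(q).astype(int)),1,(0,0,255),-1)
    cv2.imwrite("pics/t4w.png",t)
E
python3 wells.py
```

```text
[[0.5813 0.3333]
 [0.5841 0.2472]
 [0.5877 0.1608]
 [0.4766 0.3289]
 [0.4788 0.2431]
 [0.4829 0.157 ]]
fit [[0.5811 0.3329]
 [0.5844 0.247 ]
 [0.5876 0.1611]
 [0.4762 0.329 ]
 [0.4794 0.2431]
 [0.4827 0.1571]]
res mm [[ 0.1  0.3]
 [-0.2  0.1]
 [ 0.1 -0.3]
 [ 0.4 -0.1]
 [-0.7  0. ]
 [ 0.3 -0.1]] yaw 0.03753584590093493 scale 1.001250705450717
```

View pics/s4w.png

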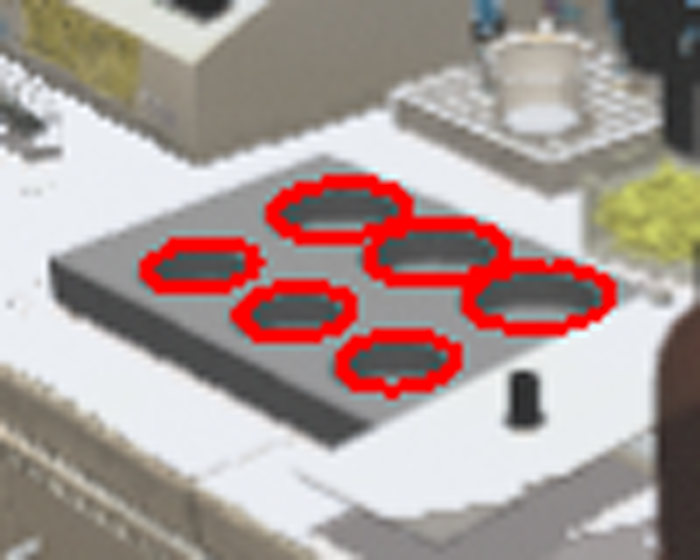

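View pics/t4w.png

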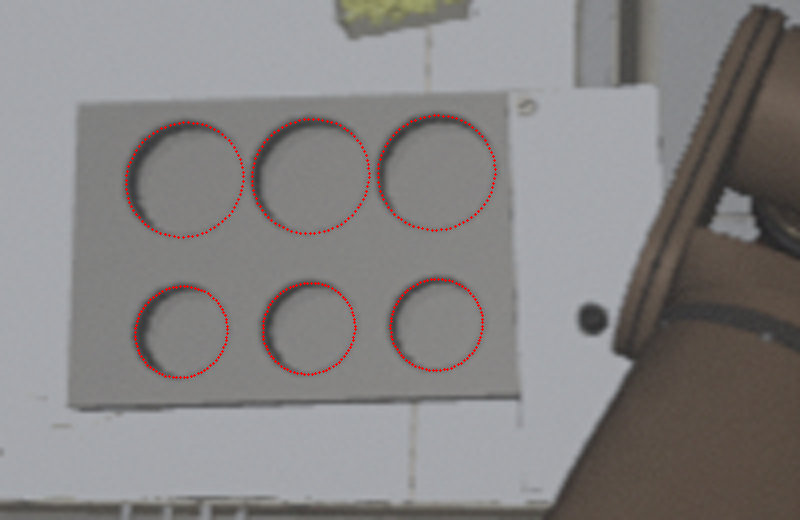

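Request:
play_rows(
  steps=[
    {"claw":5.5,"tx":0,"ty":1,"tz":0,"ax":0.4,"ay":0.4,"az":0},
    {"claw":5.5,"tx":0,"ty":2.5,"tz":0,"ax":0.4,"ay":0.4,"az":0},
    {"claw":5.5,"tx":0,"ty":4,"tz":0,"ax":0.4,"ay":0.4,"az":0},
    {"claw":5.5,"tx":0,"ty":5.3,"tz":0,"ax":0.4,"ay":0.4,"az":0},
    {"claw":5.5,"tx":0,"ty":6.5,"tz":0,"ax":0.4,"ay":0.4,"az":0},
    {"claw":5.5,"tx":0,"ty":7.3,"tz":0,"ax":0.4,"ay":0.4,"az":0},
    {"claw":5.5,"tx":0,"ty":7.7,"tz":0,"ax":0.4,"ay":0.4,"az":0},
    {"claw":5.5,"tx":0,"ty":7.7,"tz":0,"ax":0.4,"ay":0.4,"az":0},
  ],
)

```text
time: 7.18
eef_pos: [0.4983, -0.0786, 0.1457]
tcp_rot: [-0.5, 0.501, -0.499, 0.5]
contact_force: [0.3, 0.0, 0.6]
opening: 0.645
```

```bash
python3 - <<'E'
from h import *
rel([(.499,-.0805,.145,0)])
s,_=cams.read_camera("scene"); c=s[170:290,260:400]; cv2.imwrite("pics/s5.png",cv2.resize(c,None,fx=5,fy=5,interpolation=2))
E
```

```text
t 7.18 p [ 0.4983 -0.0786  0.1457] yaw 0.05 open 0.645 F [0.3 0.  0.6] q [-0.36 -0.    2.06  0.    1.08 -0.36] tilt 0.13
tx 0.19 ty 0.07 tz 0.07 | ax 0.1 ay 0.1 az -0.1
```

View pics/s5.png

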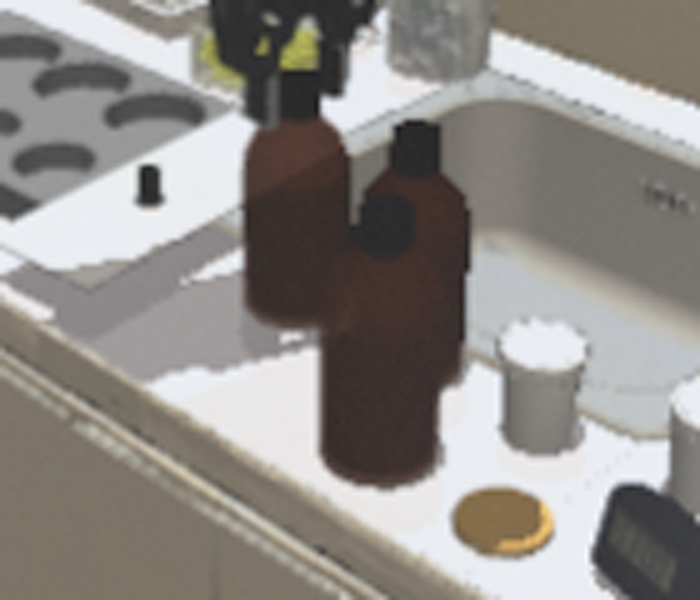

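Request:
play_rows(
  grip_force=80,
  steps=[
    {"claw":5.5,"tx":0.15,"ty":0,"tz":0.05,"ax":0.1,"ay":0.1,"az":0},
    {"claw":4.2,"tx":0.15,"ty":0,"tz":0.05,"ax":0.1,"ay":0.1,"az":0},
    {"claw":3.4,"tx":0.15,"ty":0,"tz":0.05,"ax":0.1,"ay":0.1,"az":0},
    {"claw":2.5,"tx":0.15,"ty":0,"tz":0.05,"ax":0.1,"ay":0.1,"az":0},
    {"claw":2.5,"tx":0.15,"ty":0,"tz":0.05,"ax":0.1,"ay":0.1,"az":0},
    {"claw":2.5,"tx":0.15,"ty":0,"tz":0.05,"ax":0.1,"ay":0.1,"az":0},
    {"claw":2.5,"tx":0.15,"ty":0,"tz":0.05,"ax":0.1,"ay":0.1,"az":0},
  ],
)

```text
time: 7.82
eef_pos: [0.4999, -0.0808, 0.1478]
tcp_rot: [0.499, -0.5, 0.501, -0.501]
contact_force: [-0.6, 0.2, 5.5]
opening: 0.369
```

```bash
python3 - <<'E'
from h import *
rel([(.4985,-.0795,.25,0)])
s,_=cams.read_camera("scene"); c=s[170:290,260:400]; cv2.imwrite("pics/s6.png",cv2.resize(c,None,fx=5,fy=5,interpolation=2))
E
```

```text
t 7.82 p [ 0.4999 -0.0808  0.1478] yaw -0.09 open 0.369 F [-0.6  0.2  5.5] q [-0.36 -0.    2.06  0.    1.08 -0.36] tilt 0.2
tx -0.14 ty -10.22 tz -0.10 | ax -0.2 ay -0.1 az -0.0
```

View pics/s6.png

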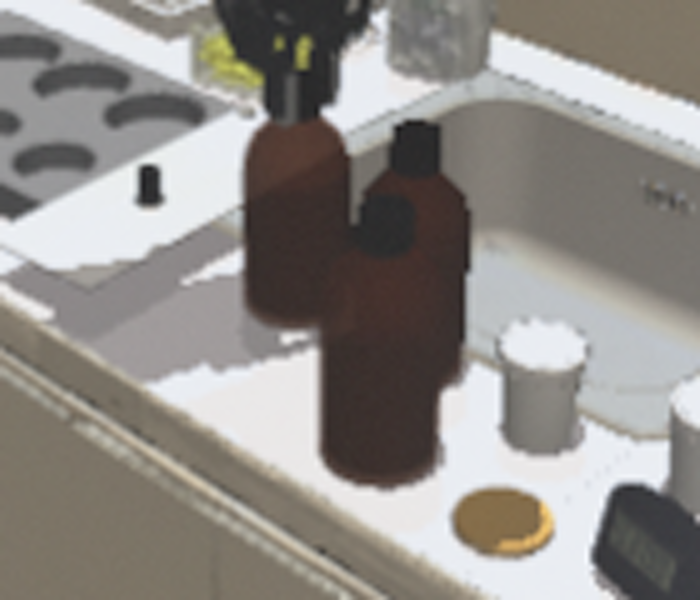

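Request:
play_rows(
  steps=[
    {"claw":2.5,"tx":0,"ty":-0.5,"tz":0,"ax":0,"ay":0,"az":0},
    {"claw":2.5,"tx":0,"ty":-1.2,"tz":0,"ax":0,"ay":0,"az":0},
    {"claw":2.5,"tx":0,"ty":-2.2,"tz":0,"ax":0,"ay":0,"az":0},
    {"claw":2.5,"tx":0,"ty":-3.4,"tz":0,"ax":0,"ay":0,"az":0},
    {"claw":2.5,"tx":0,"ty":-4.8,"tz":0,"ax":0,"ay":0,"az":0},
    {"claw":2.5,"tx":0,"ty":-6.2,"tz":0,"ax":0,"ay":0,"az":0},
    {"claw":2.5,"tx":0,"ty":-7.6,"tz":0,"ax":0,"ay":0,"az":0},
    {"claw":2.5,"tx":0,"ty":-8.8,"tz":0,"ax":0,"ay":0,"az":0},
    {"claw":2.5,"tx":0,"ty":-9.6,"tz":0,"ax":0,"ay":0,"az":0},
    {"claw":2.5,"tx":0,"ty":-10,"tz":0,"ax":0,"ay":0,"az":0},
    {"claw":2.5,"tx":0,"ty":-10,"tz":0,"ax":0,"ay":0,"az":0},
    {"claw":2.5,"tx":0,"ty":-10,"tz":0,"ax":0,"ay":0,"az":0},
  ],
)

```text
time: 8.87
eef_pos: [0.4987, -0.0805, 0.2459]
tcp_rot: [-0.499, 0.501, -0.5, 0.5]
contact_force: [-1.0, 0.2, -6.8]
opening: 0.367
```

```bash
python3 - <<'E'
from h import *
rel([(.5811,.3329,.245,0)])
s,_=cams.read_camera("scene"); c=s[130:290,240:400]; cv2.imwrite("pics/s7.png",cv2.resize(c,None,fx=4,fy=4,interpolation=2))
E
```

```text
t 8.87 p [ 0.4987 -0.0805  0.2459] yaw -0.09 open 0.367 F [-1.   0.2 -6.8] q [-0.36 -0.11  1.97  0.    1.28 -0.36] tilt 0.11
tx -41.35 ty 0.17 tz 8.18 | ax -0.1 ay -0.1 az -0.1
```

View pics/s7.png

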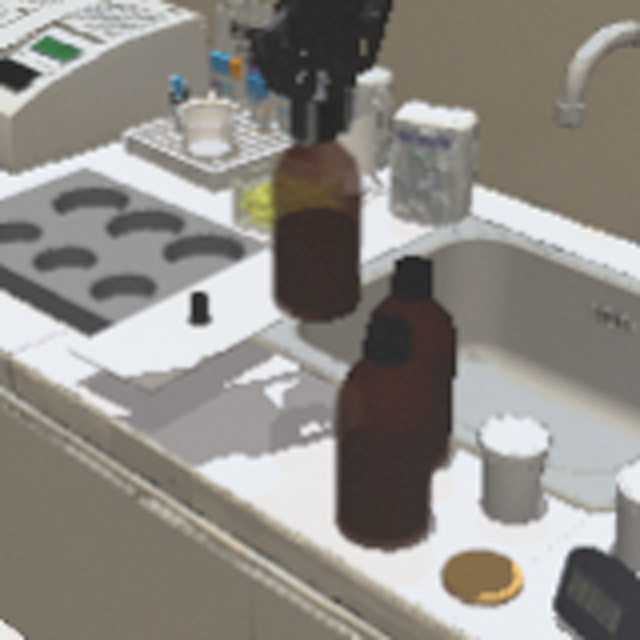

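Request:
play_rows(
  steps=[
    {"claw":2.5,"tx":-0.5,"ty":0,"tz":0,"ax":0,"ay":0,"az":0},
    {"claw":2.5,"tx":-1.5,"ty":0,"tz":0.2,"ax":0,"ay":0,"az":0},
    {"claw":2.5,"tx":-3,"ty":0,"tz":0.5,"ax":0,"ay":0,"az":0},
    {"claw":2.5,"tx":-5,"ty":0,"tz":0.9,"ax":0,"ay":0,"az":0},
    {"claw":2.5,"tx":-7,"ty":0,"tz":1.3,"ax":0,"ay":0,"az":0},
    {"claw":2.5,"tx":-9.2,"ty":0,"tz":1.8,"ax":0,"ay":0,"az":0},
    {"claw":2.5,"tx":-11.4,"ty":0,"tz":2.3,"ax":0,"ay":0,"az":0},
    {"claw":2.5,"tx":-13.6,"ty":0,"tz":2.7,"ax":0,"ay":0,"az":0},
    {"claw":2.5,"tx":-15.8,"ty":0,"tz":3.1,"ax":0,"ay":0,"az":0},
    {"claw":2.5,"tx":-18,"ty":0,"tz":3.5,"ax":0,"ay":0,"az":0},
    {"claw":2.5,"tx":-20,"ty":0,"tz":3.9,"ax":0,"ay":0,"az":0},
    {"claw":2.5,"tx":-22,"ty":0,"tz":4.3,"ax":0,"ay":0,"az":0},
  ],
)

```text
time: 9.92
eef_pos: [0.5418, 0.1415, 0.246]
tcp_rot: [-0.499, 0.501, -0.5, 0.5]
contact_force: [0.5, 0.2, -6.1]
opening: 0.36
```

Request:
play_rows(
  steps=[
    {"claw":2.5,"tx":-2.2,"ty":0,"tz":0.4,"ax":0,"ay":0,"az":0},
    {"claw":2.5,"tx":-4.4,"ty":0,"tz":0.8,"ax":0,"ay":0,"az":0},
    {"claw":2.5,"tx":-6.6,"ty":0,"tz":1.3,"ax":0,"ay":0,"az":0},
    {"claw":2.5,"tx":-8.8,"ty":0,"tz":1.8,"ax":0,"ay":0,"az":0},
    {"claw":2.5,"tx":-11,"ty":0,"tz":2.2,"ax":0,"ay":0,"az":0},
    {"claw":2.5,"tx":-13,"ty":0,"tz":2.6,"ax":0,"ay":0,"az":0},
    {"claw":2.5,"tx":-15,"ty":0,"tz":3,"ax":0,"ay":0,"az":0},
    {"claw":2.5,"tx":-16.8,"ty":0,"tz":3.4,"ax":0,"ay":0,"az":0},
    {"claw":2.5,"tx":-18.2,"ty":0,"tz":3.7,"ax":0,"ay":0,"az":0},
    {"claw":2.5,"tx":-19,"ty":0,"tz":3.9,"ax":0,"ay":0,"az":0},
    {"claw":2.5,"tx":-19.35,"ty":0,"tz":3.9,"ax":0,"ay":0,"az":0},
    {"claw":2.5,"tx":-19.35,"ty":0,"tz":3.9,"ax":0,"ay":0,"az":0},
  ],
)

```text
time: 10.92
eef_pos: [0.5812, 0.3333, 0.2465]
tcp_rot: [-0.499, 0.5, -0.5, 0.5]
contact_force: [0.1, -0.7, -6.6]
opening: 0.364
```

```bash
python3 - <<'E'
from h import *
rel([(.5811,.3329,.19,0),(.5811,.3329,.154,0)])
s,_=cams.read_camera("scene"); c=s[90:250,170:330]; cv2.imwrite("pics/s8.png",cv2.resize(c,None,fx=4,fy=4,interpolation=2))
p,_=cams.read_camera("top"); c=p[140:270,140:340]; cv2.imwrite("pics/t8.png",cv2.resize(c,None,fx=4,fy=4,interpolation=2))
E
```

```text
t 10.92 p [0.5812 0.3333 0.2465] yaw -0.04 open 0.364 F [ 0.1 -0.7 -6.6] q [0.37 0.26 1.58 0.   1.3  0.37] tilt 0.06
tx 0.05 ty 5.65 tz -0.02 | ax -0.0 ay -0.0 az -0.0
tx 0.05 ty 9.25 tz -0.02 | ax -0.0 ay -0.0 az -0.0
```

View pics/s8.png

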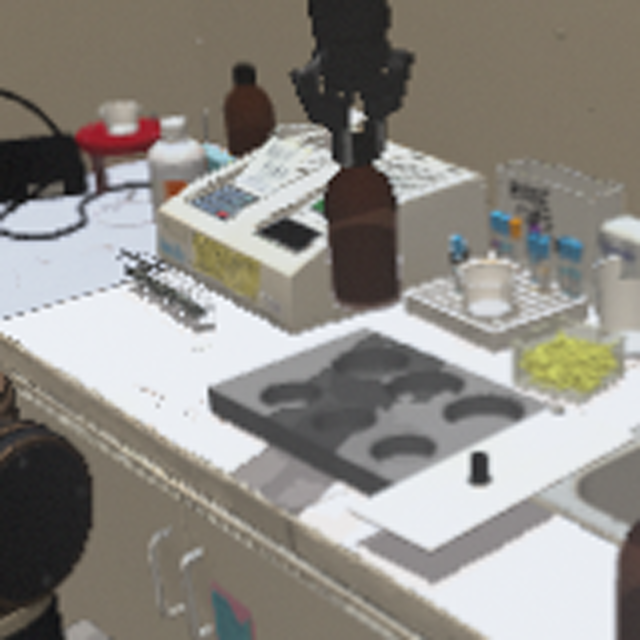

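View pics/t8.png

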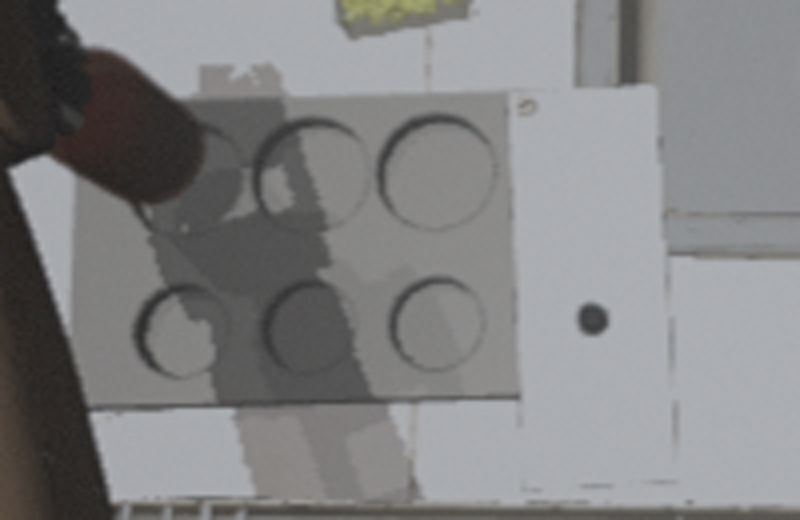

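```bash
cat >> h.py <<'E'
def overlay(name,img,box,f,circles):
    x0,y0,x1,y1=box; t=cv2.resize(img[y0:y1,x0:x1],None,fx=f,fy=f,interpolation=2)
    for (x,y,z,r) in circles:
        for a in np.linspace(0,6.28,60):
            q=proj(name,[x+r*np.cos(a),y+r*np.sin(a),z]); q=(q-[x0,y0]+.5)*f-.5
            cv2.circle(t,tuple(np.round(q).astype(int)),1,(0,255,0),-1)
    return t
E
python3 - <<'E'
from h import *
st,_=state();x,y,z=st["eef_pos"]
s,_=cams.read_camera("scene"); p,_=cams.read_camera("top")
cs=[(x,y,z-.148,.037),(x,y,z-.098,.037)]
cv2.imwrite("pics/s9.png",overlay("scene",s,(230,110,310,200),8,cs))
cv2.imwrite("pics/t9.png",overlay("top",p,(140,140,220,220),8,cs[:1]))
E
```

```text
(no output)
```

View pics/s9.png

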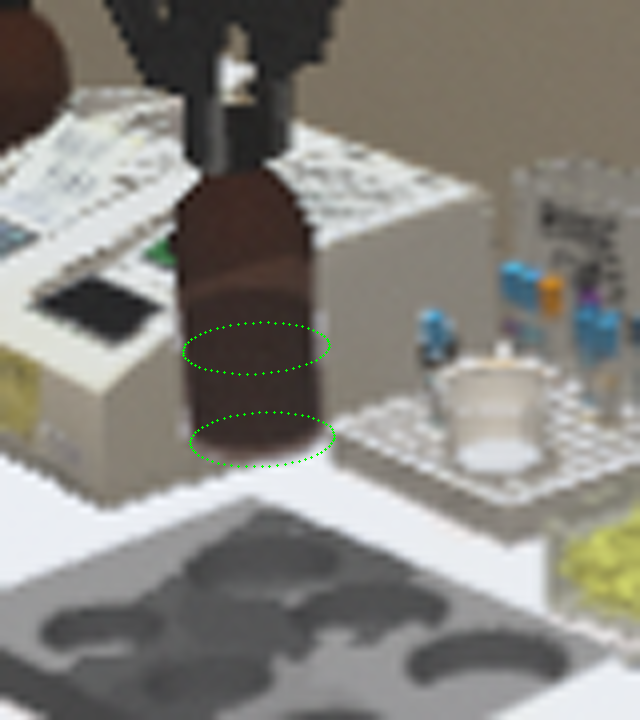

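View pics/t9.png

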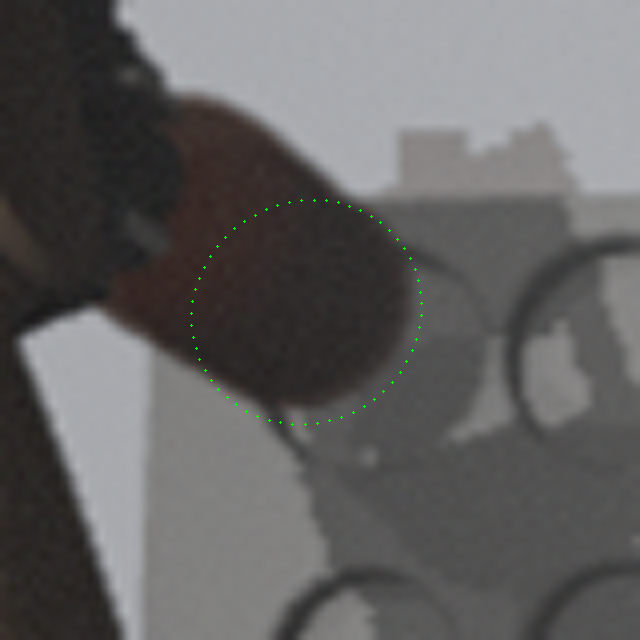

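Request:
play_rows(
  steps=[
    {"claw":2.5,"tx":0.1,"ty":0.8,"tz":0,"ax":0,"ay":0,"az":0},
    {"claw":2.5,"tx":0.1,"ty":2,"tz":0,"ax":0,"ay":0,"az":0},
    {"claw":2.5,"tx":0.1,"ty":3.2,"tz":0,"ax":0,"ay":0,"az":0},
    {"claw":2.5,"tx":0.1,"ty":4.4,"tz":0,"ax":0,"ay":0,"az":0},
    {"claw":2.5,"tx":0.1,"ty":5.4,"tz":0,"ax":0,"ay":0,"az":0},
    {"claw":2.5,"tx":0.1,"ty":6,"tz":0,"ax":0,"ay":0,"az":0},
    {"claw":2.5,"tx":0.1,"ty":6.1,"tz":0,"ax":0,"ay":0,"az":0},
    {"claw":2.5,"tx":0.1,"ty":6.1,"tz":0,"ax":0,"ay":0,"az":0},
  ],
)

```text
time: 11.78
eef_pos: [0.5814, 0.3317, 0.185]
tcp_rot: [-0.499, 0.5, -0.5, 0.5]
contact_force: [-0.4, 0.5, -6.2]
opening: 0.366
```

```bash
python3 - <<'E'
from h import *
rel([(.5811,.3329,.154,0)])
st,_=state();x,y,z=st["eef_pos"]
s,_=cams.read_camera("scene"); p,_=cams.read_camera("top")
cs=[(x,y,z-.148,.037),(x,y,z-.098,.037)]; w=[(.5811,.3329,.03,.04)]
cv2.imwrite("pics/s10.png",overlay("scene",s,(230,120,310,210),8,cs))
cv2.imwrite("pics/t10.png",overlay("top",p,(140,140,220,220),8,cs[:1]+w))
E
```

```text
t 11.78 p [0.5814 0.3317 0.185 ] yaw -0.09 open 0.366 F [-0.4  0.5 -6.2] q [0.37 0.31 1.63 0.   1.2  0.37] tilt 0.04
tx -0.11 ty 3.10 tz -0.03 | ax -0.0 ay -0.1 az -0.0
```

View pics/s10.png

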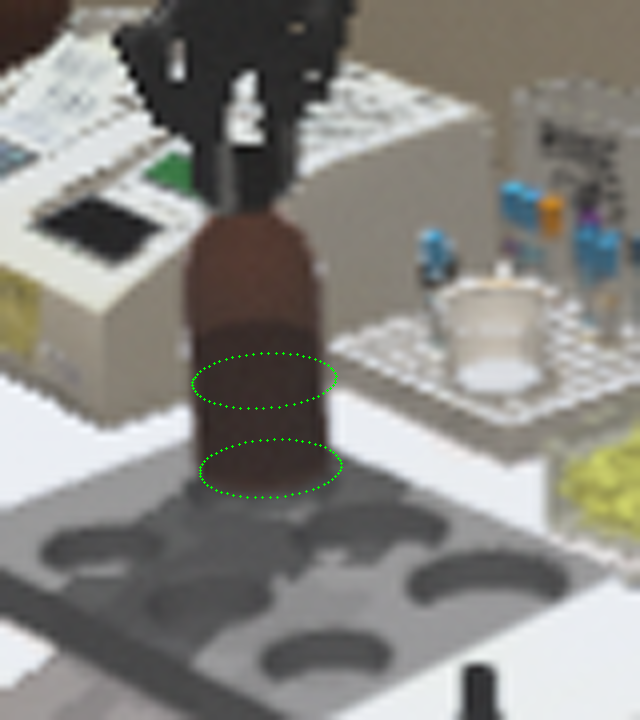

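View pics/t10.png

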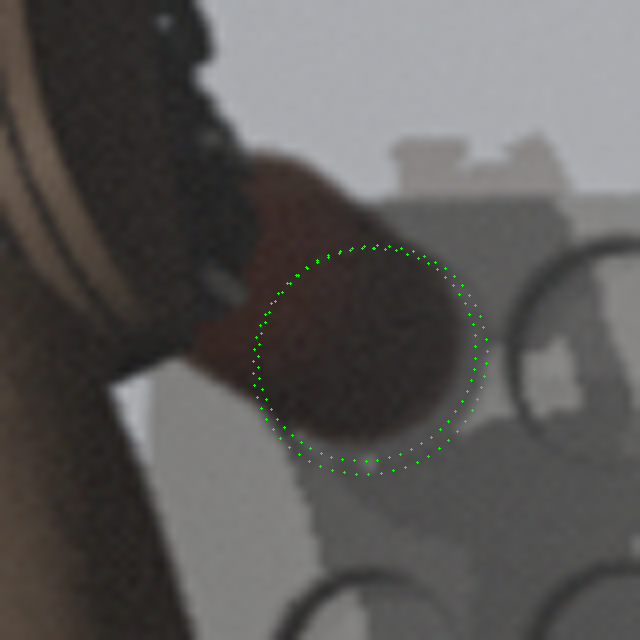

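Request:
play_rows(
  steps=[
    {"claw":2.5,"tx":0.1,"ty":0.2,"tz":0,"ax":0,"ay":0,"az":0},
    {"claw":2.5,"tx":0.1,"ty":0.5,"tz":0,"ax":0,"ay":0,"az":0},
    {"claw":2.5,"tx":0.1,"ty":0.8,"tz":0,"ax":0,"ay":0,"az":0},
    {"claw":2.5,"tx":0.1,"ty":1.1,"tz":0,"ax":0,"ay":0,"az":0},
    {"claw":2.5,"tx":0.1,"ty":1.1,"tz":0,"ax":0,"ay":0,"az":0},
  ],
)

```text
time: 12.3
eef_pos: [0.5812, 0.3306, 0.1739]
tcp_rot: [-0.499, 0.501, -0.5, 0.5]
contact_force: [-0.5, 0.9, -7.1]
opening: 0.365
```

```bash
python3 - <<'E'
from h import *
rel([(.5811,.3305,.154,0)])
E
```

```text
t 12.3 p [0.5812 0.3306 0.1739] yaw -0.09 open 0.365 F [-0.5  0.9 -7.1] q [0.37 0.32 1.64 0.   1.18 0.37] tilt 0.04
tx 0.01 ty 1.99 tz -0.01 | ax -0.0 ay -0.1 az -0.0
```

Base is now at 26 mm, below the 30 mm rim, with no contact. Continuing.

Request:
play_rows(
  steps=[
    {"claw":2.5,"tx":0,"ty":0.4,"tz":0,"ax":0,"ay":0,"az":0},
    {"claw":2.5,"tx":0,"ty":0.8,"tz":0,"ax":0,"ay":0,"az":0},
    {"claw":2.5,"tx":0,"ty":1.2,"tz":0,"ax":0,"ay":0,"az":0},
    {"claw":2.5,"tx":0,"ty":1.6,"tz":0,"ax":0,"ay":0,"az":0},
    {"claw":2.5,"tx":0,"ty":1.8,"tz":0,"ax":0,"ay":0,"az":0},
    {"claw":2.5,"tx":0,"ty":1.8,"tz":0,"ax":0,"ay":0,"az":0},
  ],
)

```text
time: 12.8
eef_pos: [0.5812, 0.3307, 0.1559]
tcp_rot: [-0.499, 0.501, -0.5, 0.5]
contact_force: [-0.8, -0.1, -7.7]
opening: 0.365
```

```bash
python3 - <<'E'
from h import *
rel([(.5811,.3305,.154,0)])
E
```

```text
t 12.8 p [0.5812 0.3307 0.1559] yaw -0.09 open 0.365 F [-0.8 -0.1 -7.7] q [0.37 0.34 1.65 0.   1.15 0.37] tilt 0.04
tx 0.02 ty 0.19 tz -0.01 | ax -0.0 ay -0.1 az -0.0
```

Request:
play_rows(
  steps=[
    {"claw":2.5,"tx":0,"ty":0.1,"tz":0,"ax":0,"ay":0,"az":0},
    {"claw":2.5,"tx":0,"ty":0.2,"tz":0,"ax":0,"ay":0,"az":0},
    {"claw":2.5,"tx":0,"ty":0.25,"tz":0,"ax":0,"ay":0,"az":0},
    {"claw":2.5,"tx":0,"ty":0.25,"tz":0,"ax":0,"ay":0,"az":0},
  ],
)

```text
time: 13.13
eef_pos: [0.5819, 0.331, 0.1548]
tcp_rot: [-0.499, 0.5, -0.501, 0.501]
contact_force: [0.1, 0.8, -5.9]
opening: 0.37
```

```bash
python3 - <<'E'
from h import *
rel([(.5811,.3305,.154,0)])
E
```

```text
t 13.13 p [0.5819 0.331  0.1548] yaw -0.09 open 0.37 F [ 0.1  0.8 -5.9] q [0.37 0.34 1.65 0.   1.14 0.37] tilt 0.16
tx 0.05 ty 0.08 tz -0.08 | ax -0.1 ay -0.1 az -0.1
```

Request:
play_rows(
  steps=[
    {"claw":2.5,"tx":0,"ty":0.05,"tz":0,"ax":0,"ay":0,"az":0},
    {"claw":2.5,"tx":0,"ty":0.1,"tz":0,"ax":0,"ay":0,"az":0},
    {"claw":2.5,"tx":0,"ty":0.1,"tz":0,"ax":0,"ay":0,"az":0},
  ],
)

```text
time: 13.38
eef_pos: [0.582, 0.331, 0.1541]
tcp_rot: [-0.499, 0.5, -0.501, 0.501]
contact_force: [-0.1, 1.2, -5.6]
opening: 0.362
```

```bash
python3 - <<'E'
from h import *
rel([(.5811,.3305,.154,0)])
E
```

```text
t 13.38 p [0.582  0.331  0.1541] yaw -0.09 open 0.362 F [-0.1  1.2 -5.6] q [0.37 0.34 1.65 0.   1.14 0.37] tilt 0.18
tx 0.05 ty 0.01 tz -0.09 | ax -0.1 ay -0.1 az -0.1
```

Request:
play_rows(
  steps=[
    {"claw":2.5,"tx":0,"ty":0.08,"tz":0,"ax":0,"ay":0,"az":0},
    {"claw":2.5,"tx":0,"ty":0.15,"tz":0,"ax":0,"ay":0,"az":0},
    {"claw":2.5,"tx":0,"ty":0.2,"tz":0,"ax":0,"ay":0,"az":0},
    {"claw":2.5,"tx":0,"ty":0.2,"tz":0,"ax":0,"ay":0,"az":0},
  ],
)

```text
time: 13.72
eef_pos: [0.5824, 0.3315, 0.1539]
tcp_rot: [-0.498, 0.5, -0.501, 0.501]
contact_force: [-3.0, 0.7, 4.6]
opening: 0.367
```

```bash
python3 - <<'E'
from h import *
rel([(.5811,.3305,.154,0)])
st,_=state();x,y,z=st["eef_pos"]
s,_=cams.read_camera("scene")
cv2.imwrite("pics/s11.png",overlay("scene",s,(230,120,310,210),8,[]))
E
```

```text
t 13.72 p [0.5824 0.3315 0.1539] yaw -0.08 open 0.367 F [-3.   0.7  4.6] q [0.37 0.34 1.65 0.   1.14 0.37] tilt 0.25
tx 0.10 ty -0.01 tz -0.13 | ax -0.2 ay -0.1 az -0.2
```

View pics/s11.png

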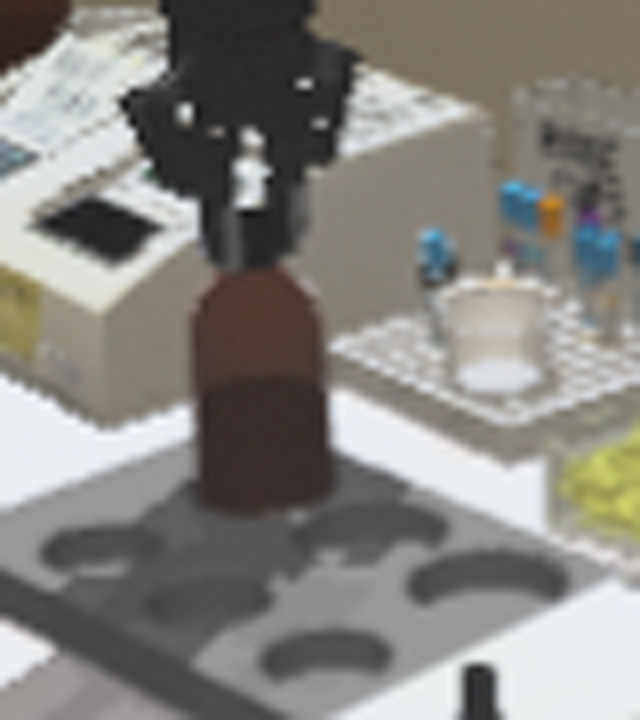

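Request:
play_rows(
  steps=[
    {"claw":3.4,"tx":0,"ty":-0.1,"tz":0,"ax":0,"ay":0,"az":0},
    {"claw":4,"tx":0,"ty":-0.1,"tz":0,"ax":0,"ay":0,"az":0},
    {"claw":5,"tx":0,"ty":-0.1,"tz":0,"ax":0,"ay":0,"az":0},
    {"claw":5.5,"tx":0,"ty":-0.1,"tz":0,"ax":0,"ay":0,"az":0},
    {"claw":5.5,"tx":0,"ty":-0.1,"tz":0,"ax":0,"ay":0,"az":0},
    {"claw":5.5,"tx":0,"ty":-0.1,"tz":0,"ax":0,"ay":0,"az":0},
    {"claw":5.5,"tx":0,"ty":-1.2,"tz":0,"ax":0,"ay":0,"az":0},
    {"claw":5.5,"tx":0,"ty":-2.5,"tz":0,"ax":0,"ay":0,"az":0},
    {"claw":5.5,"tx":0,"ty":-4.5,"tz":0,"ax":0,"ay":0,"az":0},
    {"claw":5.5,"tx":0,"ty":-6,"tz":0,"ax":0,"ay":0,"az":0},
    {"claw":5.5,"tx":0,"ty":-7,"tz":0,"ax":0,"ay":0,"az":0},
    {"claw":5.5,"tx":0,"ty":-7,"tz":0,"ax":0,"ay":0,"az":0},
  ],
)

```text
time: 14.77
eef_pos: [0.5835, 0.3315, 0.2267]
tcp_rot: [-0.496, 0.499, -0.502, 0.503]
contact_force: [-0.5, -0.5, 1.0]
opening: 0.638
```

```bash
python3 - <<'E'
from h import *
rel([(.498,-.182,.225,0)])
s,_=cams.read_camera("scene"); p,_=cams.read_camera("top"); cv2.imwrite("pics/s12f.png",s); cv2.imwrite("pics/t12f.png",p)
cv2.imwrite("pics/s12.png",overlay("scene",s,(210,100,410,260),4,[]))
E
```

```text
t 14.77 p [0.5835 0.3315 0.2267] yaw -0.08 open 0.638 F [-0.5 -0.5  1. ] q [0.37 0.28 1.6  0.   1.26 0.37] tilt 0.57
tx 51.36 ty -0.12 tz -8.47 | ax -0.5 ay -0.1 az -0.2
```

View pics/s12.png

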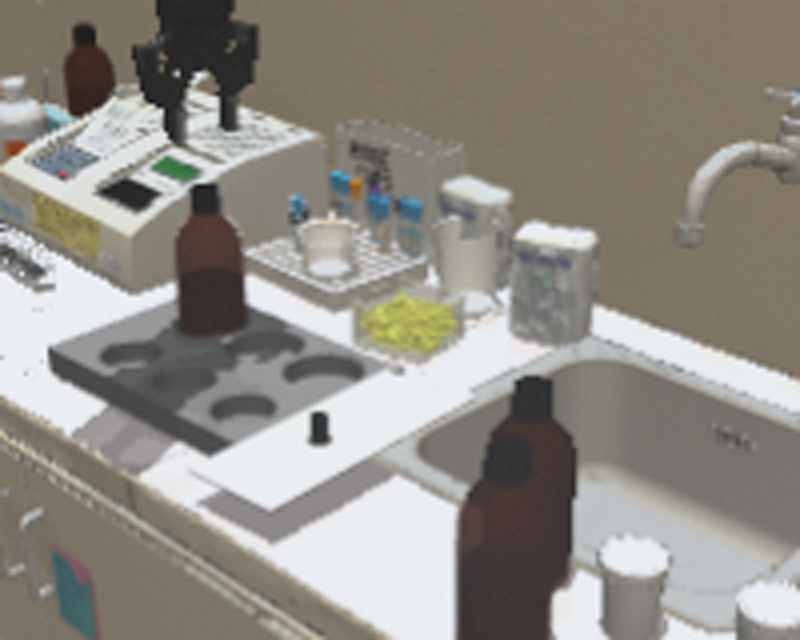

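Request:
play_rows(
  steps=[
    {"claw":5.5,"tx":2,"ty":0,"tz":-0.3,"ax":0,"ay":0,"az":0},
    {"claw":5.5,"tx":5,"ty":0,"tz":-0.8,"ax":0,"ay":0,"az":0},
    {"claw":5.5,"tx":8.5,"ty":0,"tz":-1.4,"ax":0,"ay":0,"az":0},
    {"claw":5.5,"tx":12,"ty":0,"tz":-2,"ax":0,"ay":0,"az":0},
    {"claw":5.5,"tx":15.5,"ty":0,"tz":-2.6,"ax":0,"ay":0,"az":0},
    {"claw":5.5,"tx":19,"ty":0,"tz":-3.2,"ax":0,"ay":0,"az":0},
    {"claw":5.5,"tx":22.5,"ty":0,"tz":-3.8,"ax":0,"ay":0,"az":0},
    {"claw":5.5,"tx":26,"ty":0,"tz":-4.4,"ax":0,"ay":0,"az":0},
    {"claw":5.5,"tx":29.5,"ty":0,"tz":-5,"ax":0,"ay":0,"az":0},
    {"claw":5.5,"tx":33,"ty":0,"tz":-5.6,"ax":0,"ay":0,"az":0},
    {"claw":5.5,"tx":36.5,"ty":0,"tz":-6.2,"ax":-0.5,"ay":0,"az":-0.2},
    {"claw":5.5,"tx":39.5,"ty":0,"tz":-6.7,"ax":-0.5,"ay":0,"az":-0.2},
  ],
)

```text
time: 15.87
eef_pos: [0.5127, -0.0659, 0.2195]
tcp_rot: [-0.502, 0.502, -0.499, 0.497]
contact_force: [0.4, -0.8, 0.8]
opening: 0.645
```

Request:
play_rows(
  steps=[
    {"claw":5.5,"tx":3,"ty":0,"tz":-0.5,"ax":0,"ay":0,"az":0},
    {"claw":5.5,"tx":6,"ty":0,"tz":-0.9,"ax":0,"ay":0,"az":0},
    {"claw":5.5,"tx":8.5,"ty":0,"tz":-1.3,"ax":0,"ay":0,"az":0},
    {"claw":5.5,"tx":10.5,"ty":0,"tz":-1.6,"ax":0,"ay":0,"az":0},
    {"claw":5.5,"tx":11.6,"ty":0,"tz":-1.7,"ax":0,"ay":0,"az":0},
    {"claw":5.5,"tx":11.8,"ty":0,"tz":-1.7,"ax":0,"ay":0,"az":0},
    {"claw":5.5,"tx":11.8,"ty":0,"tz":-1.7,"ax":0,"ay":0,"az":0},
  ],
)

```text
time: 16.45
eef_pos: [0.4966, -0.182, 0.2205]
tcp_rot: [-0.502, 0.502, -0.499, 0.497]
contact_force: [0.1, -0.5, 0.1]
opening: 0.644
```

```bash
python3 - <<'E'
from h import *
rel([(.4975,-.182,.146,0)])
s,_=cams.read_camera("scene"); p,d=cams.read_camera("top"); cv2.imwrite("pics/s13f.png",s); cv2.imwrite("pics/t13f.png",p)
C=cloud("top",d)
m=((C[...,2]>.14)&(C[...,2]<.2)&(C[...,0]<.7)&(C[...,1]<.4)&(C[...,1]>.2)&(d>0)).astype(np.uint8)
k,l,st,ce=cv2.connectedComponentsWithStats(m)
for i in range(1,k):
  if st[i,4]>15: q=C[l==i]; print("cap",st[i],q.mean(0).round(4))
# cap top-only points
q=C[(C[...,2]>.17)&(m>0)]; print((q.max(0)+q.min(0))/2,q.mean(0),len(q))
for i in range(1,3):pass
cv2.imwrite("pics/t13.png",overlay("top",p,(140,140,270,240),6,[(.5822,.3315,.178,.0165),(.5811,.3329,.03,.04)]))
cv2.imwrite("pics/s13.png",overlay("scene",s,(230,120,310,210),8,[(.5822,.3315,.178,.0165)]))
E
```

```text
t 16.45 p [ 0.4966 -0.182   0.2205] yaw -0.15 open 0.644 F [ 0.1 -0.5  0.1] q [-0.54 -0.02  1.94 -0.01  1.23 -0.54] tilt 0.47
tx -0.00 ty 7.45 tz 0.15 | ax 0.5 ay -0.1 az 0.1
cap [161 163  23  22 378] [0.5814 0.3263 0.1608]
[0.58482546 0.33119408 0.17666604] [0.58398966 0.33052233 0.17887238] 156
```

View pics/t13.png

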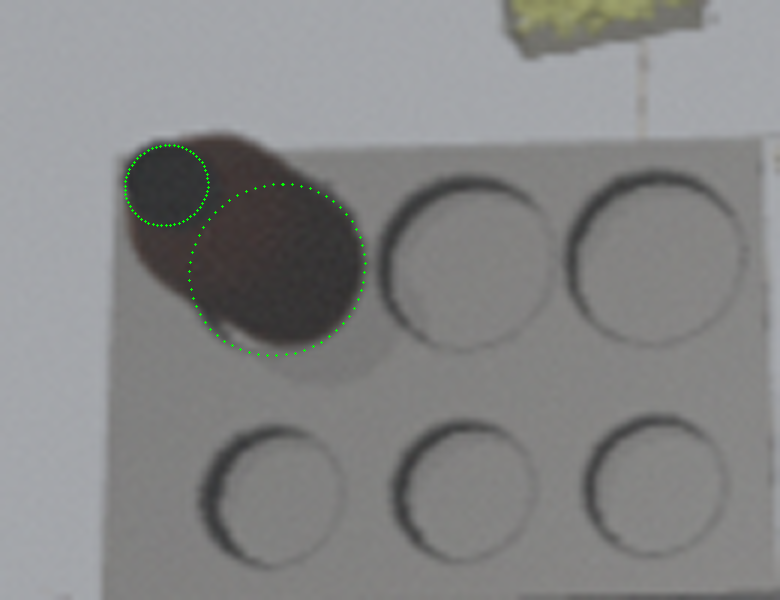

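View pics/s13.png

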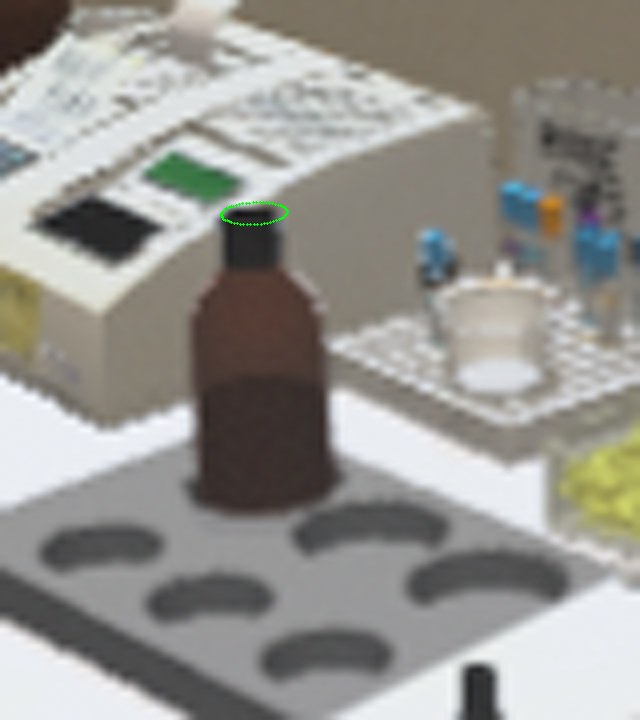

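Request:
play_rows(
  steps=[
    {"claw":5.5,"tx":0,"ty":1,"tz":0.15,"ax":0.5,"ay":0,"az":0},
    {"claw":5.5,"tx":0,"ty":2.5,"tz":0.15,"ax":0.5,"ay":0,"az":0},
    {"claw":5.5,"tx":0,"ty":4,"tz":0.15,"ax":0.5,"ay":0,"az":0},
    {"claw":5.5,"tx":0,"ty":5.3,"tz":0.15,"ax":0.5,"ay":0,"az":0},
    {"claw":5.5,"tx":0,"ty":6.5,"tz":0.15,"ax":0.5,"ay":0,"az":0},
    {"claw":5.5,"tx":0,"ty":7.1,"tz":0.15,"ax":0.5,"ay":0,"az":0},
    {"claw":5.5,"tx":0,"ty":7.35,"tz":0.15,"ax":0.5,"ay":0,"az":0},
    {"claw":5.5,"tx":0,"ty":7.35,"tz":0.15,"ax":0.5,"ay":0,"az":0},
  ],
)

```text
time: 17.22
eef_pos: [0.4978, -0.1816, 0.1473]
tcp_rot: [0.5, -0.5, 0.501, -0.5]
contact_force: [-0.5, -0.3, 0.5]
opening: 0.645
```

```bash
python3 - <<'E'
from h import *
rel([(.4975,-.1815,.146,0)])
s,_=cams.read_camera("scene"); c=s[170:290,290:430]; cv2.imwrite("pics/s14.png",cv2.resize(c,None,fx=5,fy=5,interpolation=2))
E
```

```text
t 17.22 p [ 0.4978 -0.1816  0.1473] yaw -0.05 open 0.645 F [-0.5 -0.3  0.5] q [-0.54  0.05  2.   -0.    1.08 -0.54] tilt 0.11
tx -0.02 ty 0.13 tz -0.03 | ax -0.1 ay -0.0 az 0.1
```

View pics/s14.png

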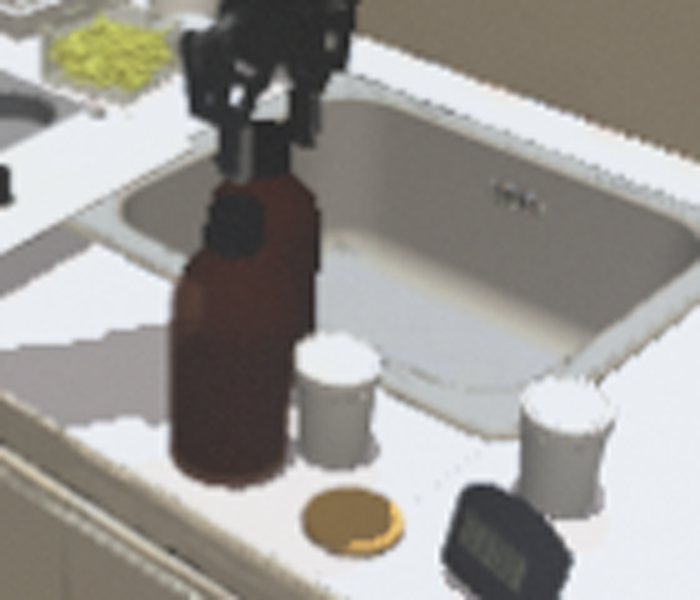

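Request:
play_rows(
  grip_force=80,
  steps=[
    {"claw":4.2,"tx":0,"ty":0,"tz":0,"ax":0,"ay":0,"az":0},
    {"claw":3.4,"tx":0,"ty":0,"tz":0,"ax":0,"ay":0,"az":0},
    {"claw":2.5,"tx":0,"ty":0,"tz":0,"ax":0,"ay":0,"az":0},
    {"claw":2.5,"tx":0,"ty":0,"tz":0,"ax":0,"ay":0,"az":0},
    {"claw":2.5,"tx":0,"ty":0,"tz":0,"ax":0,"ay":0,"az":0},
    {"claw":2.5,"tx":0,"ty":0,"tz":0,"ax":0,"ay":0,"az":0},
  ],
)

```text
time: 17.77
eef_pos: [0.4979, -0.1826, 0.1494]
tcp_rot: [0.5, -0.499, 0.502, -0.499]
contact_force: [-3.2, -0.2, 6.6]
opening: 0.36
```

Request:
play_rows(
  steps=[
    {"claw":2.5,"tx":0,"ty":-0.5,"tz":0,"ax":0,"ay":0,"az":0},
    {"claw":2.5,"tx":0,"ty":-1.2,"tz":0,"ax":0,"ay":0,"az":0},
    {"claw":2.5,"tx":0,"ty":-2.2,"tz":0,"ax":0,"ay":0,"az":0},
    {"claw":2.5,"tx":0,"ty":-3.4,"tz":0,"ax":0,"ay":0,"az":0},
    {"claw":2.5,"tx":0,"ty":-4.8,"tz":0,"ax":0,"ay":0,"az":0},
    {"claw":2.5,"tx":0,"ty":-6.2,"tz":0,"ax":0,"ay":0,"az":0},
    {"claw":2.5,"tx":0,"ty":-7.6,"tz":0,"ax":0,"ay":0,"az":0},
    {"claw":2.5,"tx":0,"ty":-8.8,"tz":0,"ax":0,"ay":0,"az":0},
    {"claw":2.5,"tx":0,"ty":-9.6,"tz":0,"ax":0,"ay":0,"az":0},
    {"claw":2.5,"tx":0,"ty":-10,"tz":0,"ax":0,"ay":0,"az":0},
    {"claw":2.5,"tx":0,"ty":-10,"tz":0,"ax":0,"ay":0,"az":0},
    {"claw":2.5,"tx":0,"ty":-10,"tz":0,"ax":0,"ay":0,"az":0},
  ],
)

```text
time: 18.77
eef_pos: [0.4974, -0.1819, 0.2474]
tcp_rot: [0.5, -0.5, 0.501, -0.499]
contact_force: [-0.1, -0.7, -6.2]
opening: 0.362
```

```bash
python3 - <<'E'
from h import *
rel([(.5848,.2457,.246,0)])
s,_=cams.read_camera("scene"); c=s[140:290,270:430]; cv2.imwrite("pics/s15.png",cv2.resize(c,None,fx=4,fy=4,interpolation=2))
E
```

```text
t 18.77 p [ 0.4974 -0.1819  0.2474] yaw -0.09 open 0.362 F [-0.1 -0.7 -6.2] q [-0.54 -0.05  1.92 -0.    1.27 -0.54] tilt 0.13
tx -42.77 ty 0.07 tz 8.67 | ax -0.1 ay -0.1 az 0.1
```

View pics/s15.png

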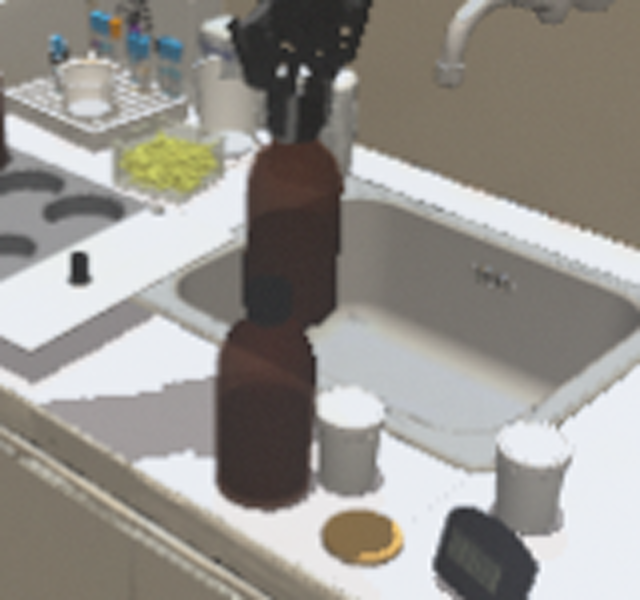

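Request:
play_rows(
  steps=[
    {"claw":2.5,"tx":-0.5,"ty":0,"tz":0,"ax":0,"ay":0,"az":0},
    {"claw":2.5,"tx":-1.5,"ty":0,"tz":0.2,"ax":0,"ay":0,"az":0},
    {"claw":2.5,"tx":-3,"ty":0,"tz":0.5,"ax":0,"ay":0,"az":0},
    {"claw":2.5,"tx":-5,"ty":0,"tz":0.9,"ax":0,"ay":0,"az":0},
    {"claw":2.5,"tx":-7,"ty":0,"tz":1.3,"ax":0,"ay":0,"az":0},
    {"claw":2.5,"tx":-9.2,"ty":0,"tz":1.8,"ax":0,"ay":0,"az":0},
    {"claw":2.5,"tx":-11.4,"ty":0,"tz":2.3,"ax":0,"ay":0,"az":0},
    {"claw":2.5,"tx":-13.6,"ty":0,"tz":2.7,"ax":0,"ay":0,"az":0},
    {"claw":2.5,"tx":-15.8,"ty":0,"tz":3.1,"ax":0,"ay":0,"az":0},
    {"claw":2.5,"tx":-18,"ty":0,"tz":3.5,"ax":0,"ay":0,"az":0},
    {"claw":2.5,"tx":-20,"ty":0,"tz":3.9,"ax":0,"ay":0,"az":0},
    {"claw":2.5,"tx":-22,"ty":0,"tz":4.3,"ax":0,"ay":0,"az":0},
  ],
)

```text
time: 19.82
eef_pos: [0.5405, 0.0401, 0.2468]
tcp_rot: [0.5, -0.5, 0.501, -0.5]
contact_force: [0.7, -0.8, -6.7]
opening: 0.362
```

Request:
play_rows(
  steps=[
    {"claw":2.5,"tx":-2.2,"ty":0,"tz":0.4,"ax":0,"ay":0,"az":0},
    {"claw":2.5,"tx":-4.4,"ty":0,"tz":0.8,"ax":0,"ay":0,"az":0},
    {"claw":2.5,"tx":-6.6,"ty":0,"tz":1.3,"ax":0,"ay":0,"az":0},
    {"claw":2.5,"tx":-8.8,"ty":0,"tz":1.8,"ax":0,"ay":0,"az":0},
    {"claw":2.5,"tx":-11,"ty":0,"tz":2.2,"ax":0,"ay":0,"az":0},
    {"claw":2.5,"tx":-13.2,"ty":0,"tz":2.7,"ax":0,"ay":0,"az":0},
    {"claw":2.5,"tx":-15.4,"ty":0,"tz":3.2,"ax":0,"ay":0,"az":0},
    {"claw":2.5,"tx":-17.4,"ty":0,"tz":3.7,"ax":0,"ay":0,"az":0},
    {"claw":2.5,"tx":-19.2,"ty":0,"tz":4.1,"ax":0,"ay":0,"az":0},
    {"claw":2.5,"tx":-20.3,"ty":0,"tz":4.3,"ax":0,"ay":0,"az":0},
    {"claw":2.5,"tx":-20.75,"ty":0,"tz":4.35,"ax":0,"ay":0,"az":0},
    {"claw":2.5,"tx":-20.75,"ty":0,"tz":4.35,"ax":0,"ay":0,"az":0},
  ],
)

```text
time: 20.82
eef_pos: [0.5843, 0.2464, 0.2464]
tcp_rot: [0.501, -0.499, 0.501, -0.5]
contact_force: [-0.0, 0.6, -5.9]
opening: 0.362
```

```bash
python3 - <<'E'
from h import *
rel([(.5848,.2455,.185,0),(.5848,.2455,.175,0)])
E
```

```text
t 20.82 p [0.5843 0.2464 0.2464] yaw 0.0 open 0.362 F [-0.   0.6 -5.9] q [ 0.24  0.19  1.67 -0.    1.29  0.24] tilt 0.14
tx 0.08 ty 6.14 tz 0.05 | ax -0.0 ay 0.0 az 0.1
tx 0.08 ty 7.14 tz 0.05 | ax -0.0 ay 0.0 az 0.1
```

Request:
play_rows(
  steps=[
    {"claw":2.5,"tx":0.1,"ty":0.8,"tz":0.05,"ax":0,"ay":0,"az":0},
    {"claw":2.5,"tx":0.1,"ty":2,"tz":0.05,"ax":0,"ay":0,"az":0},
    {"claw":2.5,"tx":0.1,"ty":3.2,"tz":0.05,"ax":0,"ay":0,"az":0},
    {"claw":2.5,"tx":0.1,"ty":4.4,"tz":0.05,"ax":0,"ay":0,"az":0},
    {"claw":2.5,"tx":0.1,"ty":5.4,"tz":0.05,"ax":0,"ay":0,"az":0},
    {"claw":2.5,"tx":0.1,"ty":6,"tz":0.05,"ax":0,"ay":0,"az":0},
    {"claw":2.5,"tx":0.1,"ty":6.1,"tz":0.05,"ax":0,"ay":0,"az":0},
    {"claw":2.5,"tx":0.1,"ty":6.1,"tz":0.05,"ax":0,"ay":0,"az":0},
  ],
)

```text
time: 21.48
eef_pos: [0.5852, 0.244, 0.1851]
tcp_rot: [0.5, -0.5, 0.501, -0.499]
contact_force: [0.2, -0.2, -6.1]
opening: 0.364
```

```bash
python3 - <<'E'
from h import *
rel([(.5848,.2455,.175,0)])
st,_=state();x,y,z=st["eef_pos"]
s,_=cams.read_camera("scene"); p,_=cams.read_camera("top")
cs=[(x,y,z-.149,.037)]; w=[(.5844,.247,.03,.04)]
cv2.imwrite("pics/s16.png",overlay("scene",s,(230,120,310,210),8,cs+w))
cv2.imwrite("pics/t16.png",overlay("top",p,(150,140,240,220),8,cs[:1]+w))
E
```

```text
t 21.48 p [0.5852 0.244  0.1851] yaw -0.1 open 0.364 F [ 0.2 -0.2 -6.1] q [ 0.24  0.24  1.72 -0.    1.18  0.24] tilt 0.15
tx -0.15 ty 1.01 tz -0.04 | ax -0.0 ay -0.1 az 0.1
```

View pics/s16.png

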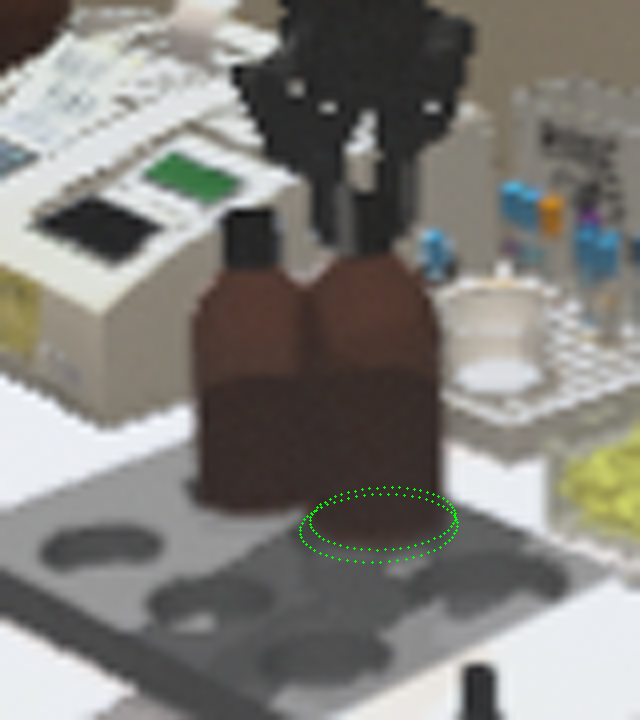

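View pics/t16.png

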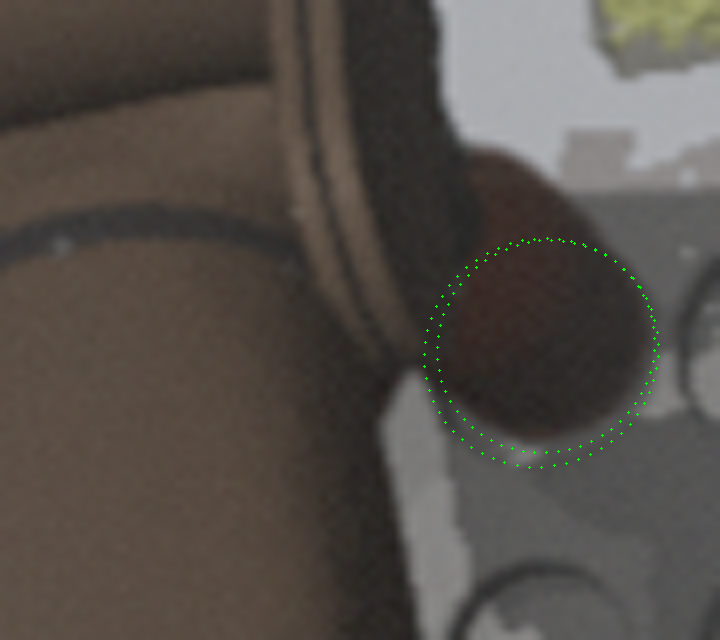

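Request:
play_rows(
  steps=[
    {"claw":2.5,"tx":-0.05,"ty":0.3,"tz":0,"ax":0,"ay":0,"az":0},
    {"claw":2.5,"tx":-0.05,"ty":0.6,"tz":0,"ax":0,"ay":0,"az":0},
    {"claw":2.5,"tx":-0.05,"ty":0.9,"tz":0,"ax":0,"ay":0,"az":0},
    {"claw":2.5,"tx":-0.05,"ty":1.2,"tz":0,"ax":0,"ay":0,"az":0},
    {"claw":2.5,"tx":-0.05,"ty":1.2,"tz":0,"ax":0,"ay":0,"az":0},
  ],
)

```text
time: 22.0
eef_pos: [0.5856, 0.245, 0.1744]
tcp_rot: [0.499, -0.499, 0.501, -0.5]
contact_force: [-0.6, -0.3, -4.4]
opening: 0.363
```

Request:
play_rows(
  steps=[
    {"claw":2.5,"tx":0,"ty":0.4,"tz":0,"ax":0,"ay":0,"az":0},
    {"claw":2.5,"tx":0,"ty":0.8,"tz":0,"ax":0,"ay":0,"az":0},
    {"claw":2.5,"tx":0,"ty":1.2,"tz":0,"ax":0,"ay":0,"az":0},
    {"claw":2.5,"tx":0,"ty":1.2,"tz":0,"ax":0,"ay":0,"az":0},
  ],
)

```text
time: 22.33
eef_pos: [0.5846, 0.2446, 0.1599]
tcp_rot: [0.5, -0.5, 0.501, -0.499]
contact_force: [-0.1, 0.6, -7.4]
opening: 0.36
```

```bash
python3 - <<'E'
from h import *
rel([(.5848,.2455,.155,0)])
E
```

```text
t 22.33 p [0.5846 0.2446 0.1599] yaw -0.09 open 0.36 F [-0.1  0.6 -7.4] q [ 0.24  0.26  1.74 -0.    1.14  0.24] tilt 0.14
tx -0.09 ty 0.49 tz 0.02 | ax 0.0 ay -0.1 az 0.1
```

Request:
play_rows(
  steps=[
    {"claw":2.5,"tx":0,"ty":0.2,"tz":0,"ax":0,"ay":0,"az":0},
    {"claw":2.5,"tx":0,"ty":0.4,"tz":0,"ax":0,"ay":0,"az":0},
    {"claw":2.5,"tx":0,"ty":0.5,"tz":0,"ax":0,"ay":0,"az":0},
    {"claw":2.5,"tx":0,"ty":0.6,"tz":0,"ax":0,"ay":0,"az":0},
    {"claw":2.5,"tx":0,"ty":0.65,"tz":0,"ax":0,"ay":0,"az":0},
    {"claw":2.5,"tx":0,"ty":0.65,"tz":0,"ax":0,"ay":0,"az":0},
  ],
)

```text
time: 22.83
eef_pos: [0.5854, 0.2448, 0.1557]
tcp_rot: [0.5, -0.5, 0.501, -0.5]
contact_force: [-1.2, 1.6, -4.8]
opening: 0.358
```

```bash
python3 - <<'E'
from h import *
rel([(.5848,.2455,.155,0)])
E
```

```text
t 22.83 p [0.5854 0.2448 0.1557] yaw -0.09 open 0.358 F [-1.2  1.6 -4.8] q [ 0.24  0.27  1.74 -0.    1.13  0.24] tilt 0.14
tx -0.07 ty 0.07 tz -0.06 | ax -0.1 ay -0.1 az 0.1
```

Request:
play_rows(
  steps=[
    {"claw":2.5,"tx":0,"ty":0.08,"tz":0,"ax":0,"ay":0,"az":0},
    {"claw":2.5,"tx":0,"ty":0.15,"tz":0,"ax":0,"ay":0,"az":0},
    {"claw":2.5,"tx":0,"ty":0.22,"tz":0,"ax":0,"ay":0,"az":0},
    {"claw":2.5,"tx":0,"ty":0.22,"tz":0,"ax":0,"ay":0,"az":0},
  ],
)

```text
time: 23.17
eef_pos: [0.5859, 0.2452, 0.1556]
tcp_rot: [0.499, -0.499, 0.501, -0.5]
contact_force: [-4.6, 2.2, 4.4]
opening: 0.364
```

```bash
python3 - <<'E'
from h import *
rel([(.5848,.2455,.155,0)])
E
```

```text
t 23.17 p [0.5859 0.2452 0.1556] yaw -0.1 open 0.364 F [-4.6  2.2  4.4] q [ 0.24  0.27  1.74 -0.    1.13  0.24] tilt 0.17
tx -0.03 ty 0.06 tz -0.11 | ax -0.2 ay -0.1 az 0.1
```

Request:
play_rows(
  steps=[
    {"claw":3.4,"tx":0,"ty":-0.1,"tz":0,"ax":0,"ay":0,"az":0},
    {"claw":4,"tx":0,"ty":-0.1,"tz":0,"ax":0,"ay":0,"az":0},
    {"claw":5,"tx":0,"ty":-0.1,"tz":0,"ax":0,"ay":0,"az":0},
    {"claw":5.5,"tx":0,"ty":-0.1,"tz":0,"ax":0,"ay":0,"az":0},
    {"claw":5.5,"tx":0,"ty":-0.1,"tz":0,"ax":0,"ay":0,"az":0},
    {"claw":5.5,"tx":0,"ty":-0.1,"tz":0,"ax":0,"ay":0,"az":0},
    {"claw":5.5,"tx":0,"ty":-1.2,"tz":0,"ax":0,"ay":0,"az":0},
    {"claw":5.5,"tx":0,"ty":-2.5,"tz":0,"ax":0,"ay":0,"az":0},
    {"claw":5.5,"tx":0,"ty":-4.5,"tz":0,"ax":0,"ay":0,"az":0},
    {"claw":5.5,"tx":0,"ty":-6,"tz":0,"ax":0,"ay":0,"az":0},
    {"claw":5.5,"tx":0,"ty":-7,"tz":0,"ax":0,"ay":0,"az":0},
    {"claw":5.5,"tx":0,"ty":-7,"tz":0,"ax":0,"ay":0,"az":0},
  ],
)

```text
time: 24.17
eef_pos: [0.5873, 0.2453, 0.2282]
tcp_rot: [0.497, -0.498, 0.503, -0.502]
contact_force: [0.7, 0.2, 0.5]
opening: 0.649
```

```bash
python3 - <<'E'
from h import *
rel([(.416,-.231,.225,0)])
s,_=cams.read_camera("scene"); cv2.imwrite("pics/s17f.png",s)
cv2.imwrite("pics/s17.png",overlay("scene",s,(210,100,430,300),3.5,[]))
c,d=cams.read_camera("top"); cv2.imwrite("pics/t17.png",overlay("top",c,(300,170,480,280),4,[]))
E
```

```text
t 24.17 p [0.5873 0.2453 0.2282] yaw -0.08 open 0.649 F [0.7 0.2 0.5] q [ 0.24  0.2   1.69 -0.    1.25  0.24] tilt 0.53
tx 47.65 ty 0.18 tz -17.06 | ax -0.5 ay -0.1 az 0.0
```

View pics/s17.png

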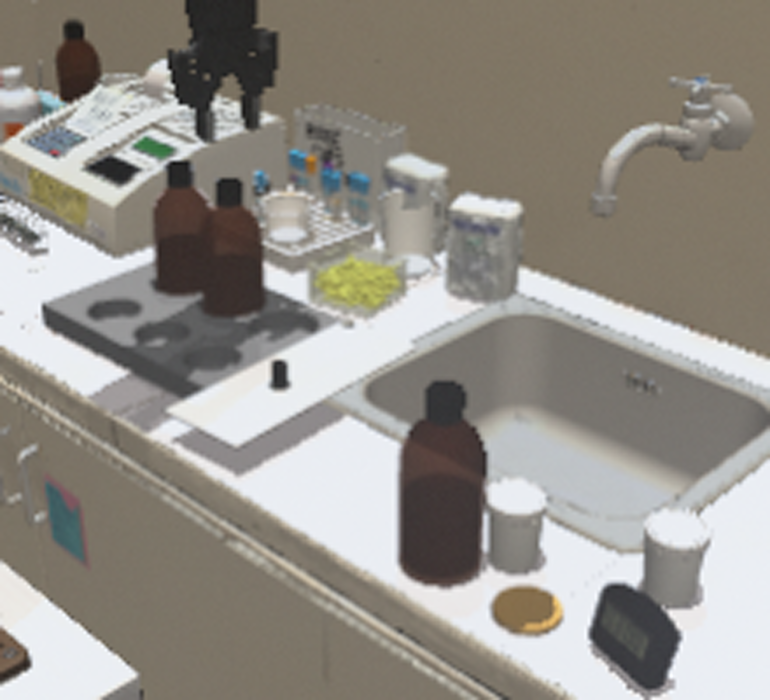

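View pics/t17.png

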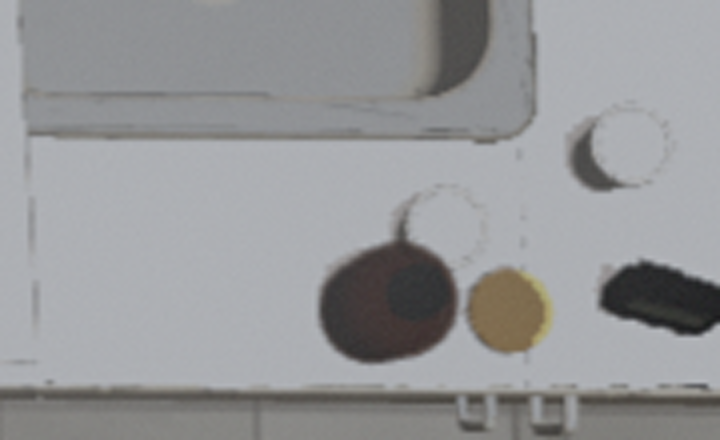

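Request:
play_rows(
  steps=[
    {"claw":5.5,"tx":2,"ty":0,"tz":-0.5,"ax":0,"ay":0,"az":0},
    {"claw":5.5,"tx":5,"ty":0,"tz":-1.5,"ax":0,"ay":0,"az":0},
    {"claw":5.5,"tx":8.2,"ty":0,"tz":-2.6,"ax":0,"ay":0,"az":0},
    {"claw":5.5,"tx":11.4,"ty":0,"tz":-3.8,"ax":0,"ay":0,"az":0},
    {"claw":5.5,"tx":14.6,"ty":0,"tz":-5,"ax":0,"ay":0,"az":0},
    {"claw":5.5,"tx":17.8,"ty":0,"tz":-6.2,"ax":0,"ay":0,"az":0},
    {"claw":5.5,"tx":21,"ty":0,"tz":-7.4,"ax":0,"ay":0,"az":0},
    {"claw":5.5,"tx":24.2,"ty":0,"tz":-8.6,"ax":0,"ay":0,"az":0},
    {"claw":5.5,"tx":27.4,"ty":0,"tz":-9.8,"ax":0,"ay":0,"az":0},
    {"claw":5.5,"tx":30.6,"ty":0,"tz":-11,"ax":0,"ay":0,"az":0},
    {"claw":5.5,"tx":33.8,"ty":0,"tz":-12.2,"ax":-0.5,"ay":0,"az":0},
    {"claw":5.5,"tx":37,"ty":0,"tz":-13.3,"ax":-0.5,"ay":0,"az":0},
  ],
)

```text
time: 25.27
eef_pos: [0.4502, -0.126, 0.2226]
tcp_rot: [-0.502, 0.502, -0.498, 0.497]
contact_force: [1.6, -0.7, -0.8]
opening: 0.646
```

Request:
play_rows(
  steps=[
    {"claw":5.5,"tx":3,"ty":0,"tz":-1.1,"ax":0,"ay":0,"az":0},
    {"claw":5.5,"tx":6,"ty":0,"tz":-2.1,"ax":0,"ay":0,"az":0},
    {"claw":5.5,"tx":8.5,"ty":0,"tz":-3,"ax":0,"ay":0,"az":0},
    {"claw":5.5,"tx":10.2,"ty":0,"tz":-3.5,"ax":0,"ay":0,"az":0},
    {"claw":5.5,"tx":10.65,"ty":0,"tz":-3.7,"ax":0,"ay":0,"az":0},
    {"claw":5.5,"tx":10.65,"ty":0,"tz":-3.7,"ax":0,"ay":0,"az":0},
    {"claw":5.5,"tx":10.65,"ty":0,"tz":-3.7,"ax":0,"ay":0,"az":0},
  ],
)

```text
time: 25.85
eef_pos: [0.4144, -0.2307, 0.2235]
tcp_rot: [-0.502, 0.502, -0.499, 0.497]
contact_force: [-0.8, 0.8, -0.1]
opening: 0.642
```

```bash
python3 - <<'E'
from h import *
rel([(.4155,-.231,.146,0)])
E
```

```text
t 25.85 p [ 0.4144 -0.2307  0.2235] yaw -0.11 open 0.642 F [-0.8  0.8 -0.1] q [-0.72 -0.16  2.06 -0.01  1.25 -0.72] tilt 0.46
tx 0.03 ty 7.75 tz 0.17 | ax 0.5 ay -0.1 az 0.0
```

Request:
play_rows(
  steps=[
    {"claw":5.5,"tx":0,"ty":1,"tz":0.15,"ax":0.5,"ay":0,"az":0},
    {"claw":5.5,"tx":0,"ty":2.5,"tz":0.15,"ax":0.5,"ay":0,"az":0},
    {"claw":5.5,"tx":0,"ty":4,"tz":0.15,"ax":0.5,"ay":0,"az":0},
    {"claw":5.5,"tx":0,"ty":5.3,"tz":0.15,"ax":0.5,"ay":0,"az":0},
    {"claw":5.5,"tx":0,"ty":6.5,"tz":0.15,"ax":0.5,"ay":0,"az":0},
    {"claw":5.5,"tx":0,"ty":7.3,"tz":0.15,"ax":0.5,"ay":0,"az":0},
    {"claw":5.5,"tx":0,"ty":7.65,"tz":0.15,"ax":0.5,"ay":0,"az":0},
    {"claw":5.5,"tx":0,"ty":7.65,"tz":0.15,"ax":0.5,"ay":0,"az":0},
  ],
)

```text
time: 26.52
eef_pos: [0.4154, -0.2308, 0.147]
tcp_rot: [0.5, -0.5, 0.501, -0.5]
contact_force: [0.4, -0.3, 0.7]
opening: 0.649
```

```bash
python3 - <<'E'
from h import *
rel([(.4155,-.231,.146,0)])
s,_=cams.read_camera("scene"); c=s[170:290,290:430]; cv2.imwrite("pics/s18.png",cv2.resize(c,None,fx=5,fy=5,interpolation=2))
E
```

```text
t 26.52 p [ 0.4154 -0.2308  0.147 ] yaw -0.04 open 0.649 F [ 0.4 -0.3  0.7] q [-0.72 -0.07  2.13 -0.    1.08 -0.72] tilt 0.06
tx 0.02 ty 0.10 tz 0.01 | ax -0.0 ay -0.0 az 0.0
```

View pics/s18.png

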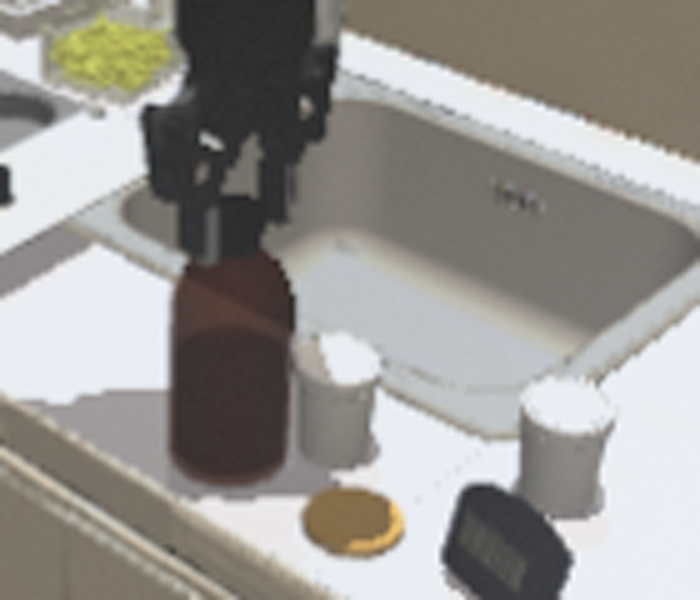

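Request:
play_rows(
  grip_force=80,
  steps=[
    {"claw":4.2,"tx":0,"ty":0,"tz":0,"ax":0,"ay":0,"az":0},
    {"claw":3.4,"tx":0,"ty":0,"tz":0,"ax":0,"ay":0,"az":0},
    {"claw":2.5,"tx":0,"ty":0,"tz":0,"ax":0,"ay":0,"az":0},
    {"claw":2.5,"tx":0,"ty":0,"tz":0,"ax":0,"ay":0,"az":0},
    {"claw":2.5,"tx":0,"ty":0,"tz":0,"ax":0,"ay":0,"az":0},
    {"claw":2.5,"tx":0,"ty":0,"tz":0,"ax":0,"ay":0,"az":0},
  ],
)

```text
time: 27.07
eef_pos: [0.4157, -0.2322, 0.1493]
tcp_rot: [0.5, -0.499, 0.502, -0.499]
contact_force: [-3.2, 0.6, 5.4]
opening: 0.363
```

Request:
play_rows(
  steps=[
    {"claw":2.5,"tx":0,"ty":-0.5,"tz":0,"ax":0,"ay":0,"az":0},
    {"claw":2.5,"tx":0,"ty":-1.2,"tz":0,"ax":0,"ay":0,"az":0},
    {"claw":2.5,"tx":0,"ty":-2.2,"tz":0,"ax":0,"ay":0,"az":0},
    {"claw":2.5,"tx":0,"ty":-3.4,"tz":0,"ax":0,"ay":0,"az":0},
    {"claw":2.5,"tx":0,"ty":-4.8,"tz":0,"ax":0,"ay":0,"az":0},
    {"claw":2.5,"tx":0,"ty":-6.2,"tz":0,"ax":0,"ay":0,"az":0},
    {"claw":2.5,"tx":0,"ty":-7.6,"tz":0,"ax":0,"ay":0,"az":0},
    {"claw":2.5,"tx":0,"ty":-8.8,"tz":0,"ax":0,"ay":0,"az":0},
    {"claw":2.5,"tx":0,"ty":-9.6,"tz":0,"ax":0,"ay":0,"az":0},
    {"claw":2.5,"tx":0,"ty":-10,"tz":0,"ax":0,"ay":0,"az":0},
    {"claw":2.5,"tx":0,"ty":-10,"tz":0,"ax":0,"ay":0,"az":0},
    {"claw":2.5,"tx":0,"ty":-10,"tz":0,"ax":0,"ay":0,"az":0},
  ],
)

```text
time: 28.07
eef_pos: [0.4152, -0.2312, 0.2475]
tcp_rot: [0.5, -0.5, 0.501, -0.5]
contact_force: [0.6, 0.4, -3.7]
opening: 0.364
```

```bash
python3 - <<'E'
from h import *
rel([(.588,.1588,.246,0)])
s,_=cams.read_camera("scene"); c=s[140:290,270:430]; cv2.imwrite("pics/s19.png",cv2.resize(c,None,fx=4,fy=4,interpolation=2))
E
```

```text
t 28.07 p [ 0.4152 -0.2312  0.2475] yaw -0.09 open 0.364 F [ 0.6  0.4 -3.7] q [-0.72 -0.18  2.03 -0.    1.29 -0.72] tilt 0.13
tx -39.03 ty 0.11 tz 17.21 | ax -0.1 ay -0.1 az 0.1
```

View pics/s19.png

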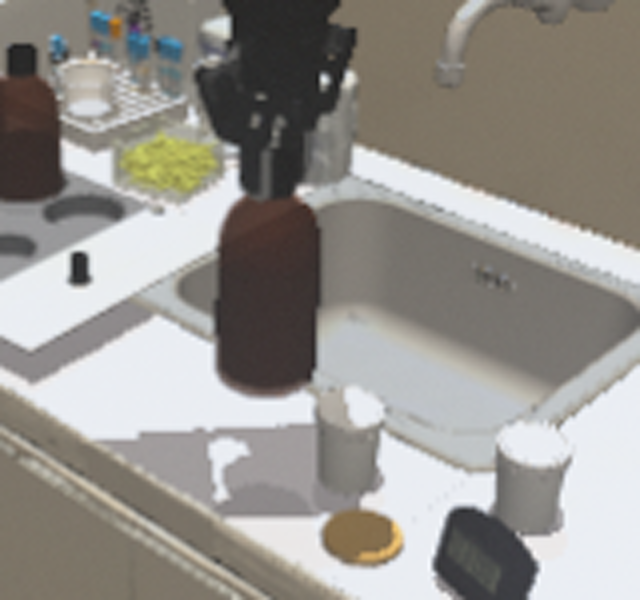

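Request:
play_rows(
  steps=[
    {"claw":2.5,"tx":-0.5,"ty":0,"tz":0.2,"ax":0,"ay":0,"az":0},
    {"claw":2.5,"tx":-1.5,"ty":0,"tz":0.7,"ax":0,"ay":0,"az":0},
    {"claw":2.5,"tx":-3,"ty":0,"tz":1.4,"ax":0,"ay":0,"az":0},
    {"claw":2.5,"tx":-4.8,"ty":0,"tz":2.2,"ax":0,"ay":0,"az":0},
    {"claw":2.5,"tx":-6.6,"ty":0,"tz":3,"ax":0,"ay":0,"az":0},
    {"claw":2.5,"tx":-8.6,"ty":0,"tz":3.8,"ax":0,"ay":0,"az":0},
    {"claw":2.5,"tx":-10.6,"ty":0,"tz":4.7,"ax":0,"ay":0,"az":0},
    {"claw":2.5,"tx":-12.6,"ty":0,"tz":5.6,"ax":0,"ay":0,"az":0},
    {"claw":2.5,"tx":-14.6,"ty":0,"tz":6.5,"ax":0,"ay":0,"az":0},
    {"claw":2.5,"tx":-16.6,"ty":0,"tz":7.3,"ax":0,"ay":0,"az":0},
    {"claw":2.5,"tx":-18.6,"ty":0,"tz":8.2,"ax":0,"ay":0,"az":0},
    {"claw":2.5,"tx":-20.6,"ty":0,"tz":9.1,"ax":0,"ay":0,"az":0},
  ],
)

```text
time: 29.12
eef_pos: [0.5068, -0.0233, 0.247]
tcp_rot: [0.5, -0.5, 0.501, -0.5]
contact_force: [0.8, -0.1, -4.6]
opening: 0.357
```

Request:
play_rows(
  steps=[
    {"claw":2.5,"tx":-2,"ty":0,"tz":0.9,"ax":0,"ay":0,"az":0},
    {"claw":2.5,"tx":-4,"ty":0,"tz":1.8,"ax":0,"ay":0,"az":0},
    {"claw":2.5,"tx":-6,"ty":0,"tz":2.7,"ax":0,"ay":0,"az":0},
    {"claw":2.5,"tx":-8,"ty":0,"tz":3.6,"ax":0,"ay":0,"az":0},
    {"claw":2.5,"tx":-10,"ty":0,"tz":4.5,"ax":0,"ay":0,"az":0},
    {"claw":2.5,"tx":-12,"ty":0,"tz":5.4,"ax":0,"ay":0,"az":0},
    {"claw":2.5,"tx":-14,"ty":0,"tz":6.2,"ax":0,"ay":0,"az":0},
    {"claw":2.5,"tx":-15.8,"ty":0,"tz":7,"ax":0,"ay":0,"az":0},
    {"claw":2.5,"tx":-17.2,"ty":0,"tz":7.6,"ax":0,"ay":0,"az":0},
    {"claw":2.5,"tx":-18.1,"ty":0,"tz":8,"ax":0,"ay":0,"az":0},
    {"claw":2.5,"tx":-18.45,"ty":0,"tz":8.1,"ax":0,"ay":0,"az":0},
    {"claw":2.5,"tx":-18.45,"ty":0,"tz":8.1,"ax":0,"ay":0,"az":0},
  ],
)

```text
time: 30.12
eef_pos: [0.5878, 0.1596, 0.2469]
tcp_rot: [0.5, -0.499, 0.501, -0.499]
contact_force: [0.8, 0.6, -4.6]
opening: 0.364
```

```bash
python3 - <<'E'
from h import *
rel([(.588,.1588,.185,0),(.588,.1588,.175,0)])
E
```

```text
t 30.12 p [0.5878 0.1596 0.2469] yaw -0.02 open 0.364 F [ 0.8  0.6 -4.6] q [ 0.1   0.13  1.73 -0.    1.28  0.1 ] tilt 0.15
tx 0.06 ty 6.19 tz 0.01 | ax -0.0 ay -0.0 az 0.1
tx 0.06 ty 7.19 tz 0.01 | ax -0.0 ay -0.0 az 0.1
```

Request:
play_rows(
  steps=[
    {"claw":2.5,"tx":0,"ty":0.8,"tz":0,"ax":0,"ay":0,"az":0},
    {"claw":2.5,"tx":0,"ty":2,"tz":0,"ax":0,"ay":0,"az":0},
    {"claw":2.5,"tx":0,"ty":3.2,"tz":0,"ax":0,"ay":0,"az":0},
    {"claw":2.5,"tx":0,"ty":4.4,"tz":0,"ax":0,"ay":0,"az":0},
    {"claw":2.5,"tx":0,"ty":5.4,"tz":0,"ax":0,"ay":0,"az":0},
    {"claw":2.5,"tx":0,"ty":6,"tz":0,"ax":0,"ay":0,"az":0},
    {"claw":2.5,"tx":0,"ty":6.1,"tz":0,"ax":0,"ay":0,"az":0},
    {"claw":2.5,"tx":0,"ty":6.1,"tz":0,"ax":0,"ay":0,"az":0},
  ],
)

```text
time: 30.78
eef_pos: [0.5878, 0.1586, 0.1855]
tcp_rot: [0.5, -0.5, 0.501, -0.499]
contact_force: [1.4, -0.2, -4.1]
opening: 0.359
```

```bash
python3 - <<'E'
from h import *
rel([(.5878,.1588,.175,0)])
st,_=state();x,y,z=st["eef_pos"]
s,_=cams.read_camera("scene"); p,_=cams.read_camera("top")
cs=[(x,y,z-.149,.037)]; w=[(.5876,.1611,.03,.04)]
cv2.imwrite("pics/s20.png",overlay("scene",s,(240,120,320,210),8,cs+w))
E
```

```text
t 30.78 p [0.5878 0.1586 0.1855] yaw -0.1 open 0.359 F [ 1.4 -0.2 -4.1] q [ 0.1   0.18  1.79 -0.    1.17  0.1 ] tilt 0.14
tx -0.03 ty 1.05 tz -0.00 | ax -0.0 ay -0.1 az 0.1
```

View pics/s20.png

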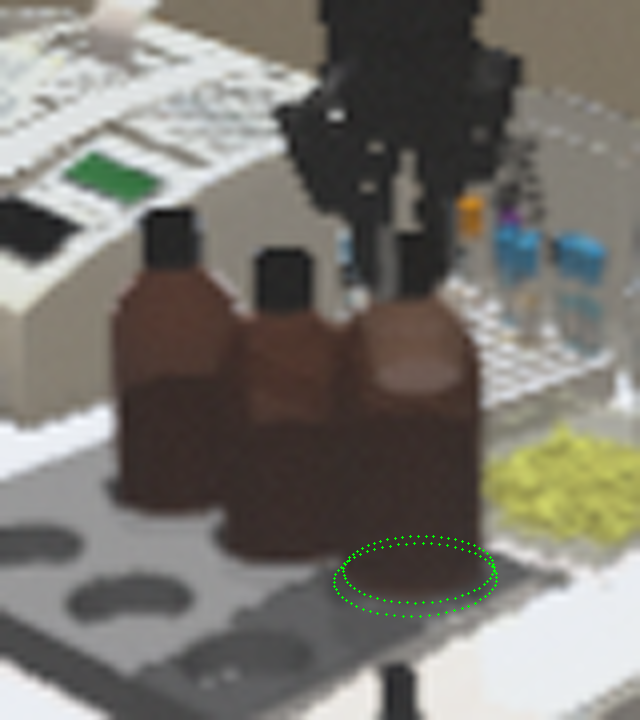

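Same picture as the earlier fits (bottle centre about 1 px left of the overlay). Lowering in two stages.

Request:
play_rows(
  steps=[
    {"claw":2.5,"tx":0,"ty":0.3,"tz":0,"ax":0,"ay":0,"az":0},
    {"claw":2.5,"tx":0,"ty":0.6,"tz":0,"ax":0,"ay":0,"az":0},
    {"claw":2.5,"tx":0,"ty":0.9,"tz":0,"ax":0,"ay":0,"az":0},
    {"claw":2.5,"tx":0,"ty":1.2,"tz":0,"ax":0,"ay":0,"az":0},
    {"claw":2.5,"tx":0,"ty":1.2,"tz":0,"ax":0,"ay":0,"az":0},
  ],
)

```text
time: 31.3
eef_pos: [0.5876, 0.1586, 0.1733]
tcp_rot: [0.5, -0.5, 0.501, -0.499]
contact_force: [0.2, -1.3, -4.7]
opening: 0.362
```

Request:
play_rows(
  steps=[
    {"claw":2.5,"tx":0,"ty":0.4,"tz":0,"ax":0,"ay":0,"az":0},
    {"claw":2.5,"tx":0,"ty":0.8,"tz":0,"ax":0,"ay":0,"az":0},
    {"claw":2.5,"tx":0,"ty":1.2,"tz":0,"ax":0,"ay":0,"az":0},
    {"claw":2.5,"tx":0,"ty":1.2,"tz":0,"ax":0,"ay":0,"az":0},
  ],
)

```text
time: 31.63
eef_pos: [0.5874, 0.1585, 0.1609]
tcp_rot: [0.5, -0.5, 0.501, -0.499]
contact_force: [-0.5, -0.2, -5.2]
opening: 0.361
```

Request:
play_rows(
  steps=[
    {"claw":2.5,"tx":0,"ty":0.2,"tz":0,"ax":0,"ay":0,"az":0},
    {"claw":2.5,"tx":0,"ty":0.4,"tz":0,"ax":0,"ay":0,"az":0},
    {"claw":2.5,"tx":0,"ty":0.5,"tz":0,"ax":0,"ay":0,"az":0},
    {"claw":2.5,"tx":0,"ty":0.6,"tz":0,"ax":0,"ay":0,"az":0},
    {"claw":2.5,"tx":0,"ty":0.65,"tz":0,"ax":0,"ay":0,"az":0},
    {"claw":2.5,"tx":0,"ty":0.65,"tz":0,"ax":0,"ay":0,"az":0},
  ],
)

```text
time: 32.13
eef_pos: [0.5882, 0.1586, 0.1558]
tcp_rot: [0.5, -0.499, 0.501, -0.5]
contact_force: [0.0, 0.6, -4.8]
opening: 0.361
```

Request:
play_rows(
  steps=[
    {"claw":2.5,"tx":0,"ty":0.1,"tz":0,"ax":0,"ay":0,"az":0},
    {"claw":2.5,"tx":0,"ty":0.18,"tz":0,"ax":0,"ay":0,"az":0},
    {"claw":2.5,"tx":0,"ty":0.25,"tz":0,"ax":0,"ay":0,"az":0},
    {"claw":2.5,"tx":0,"ty":0.25,"tz":0,"ax":0,"ay":0,"az":0},
  ],
)

```text
time: 32.47
eef_pos: [0.5887, 0.1588, 0.1553]
tcp_rot: [0.499, -0.499, 0.502, -0.5]
contact_force: [-3.3, 0.8, 5.5]
opening: 0.356
```

On the floor (TCP 0.155 = 0.149 + 0.006). Release and rise.

Request:
play_rows(
  steps=[
    {"claw":3.4,"tx":0,"ty":-0.1,"tz":0,"ax":0,"ay":0,"az":0},
    {"claw":4,"tx":0,"ty":-0.1,"tz":0,"ax":0,"ay":0,"az":0},
    {"claw":5,"tx":0,"ty":-0.1,"tz":0,"ax":0,"ay":0,"az":0},
    {"claw":5.5,"tx":0,"ty":-0.1,"tz":0,"ax":0,"ay":0,"az":0},
    {"claw":5.5,"tx":0,"ty":-0.1,"tz":0,"ax":0,"ay":0,"az":0},
    {"claw":5.5,"tx":0,"ty":-0.1,"tz":0,"ax":0,"ay":0,"az":0},
    {"claw":5.5,"tx":0,"ty":-1.2,"tz":0,"ax":0,"ay":0,"az":0},
    {"claw":5.5,"tx":0,"ty":-2.5,"tz":0,"ax":0,"ay":0,"az":0},
    {"claw":5.5,"tx":0,"ty":-4.5,"tz":0,"ax":0,"ay":0,"az":0},
    {"claw":5.5,"tx":0,"ty":-6,"tz":0,"ax":0,"ay":0,"az":0},
    {"claw":5.5,"tx":0,"ty":-7,"tz":0,"ax":0,"ay":0,"az":0},
    {"claw":5.5,"tx":0,"ty":-7,"tz":0,"ax":0,"ay":0,"az":0},
  ],
)

```text
time: 33.47
eef_pos: [0.59, 0.159, 0.2281]
tcp_rot: [0.498, -0.498, 0.503, -0.502]
contact_force: [0.4, 0.0, 0.9]
opening: 0.644
```

```bash
cat > cups.py <<'E'
from h import *
p,d=cams.read_camera("top"); s,ds=cams.read_camera("scene")
C=cloud("top",d)
m=((C[...,2]>.05)&(C[...,2]<.1)&(C[...,0]<.7)&(C[...,0]>.3)&(C[...,1]<-.1)&(C[...,1]>-.6)&(d>0)&(p.min(2)>110)).astype(np.uint8)
k,l,st,ce=cv2.connectedComponentsWithStats(m)
for i in range(1,k):
  if st[i,4]>50: print("top cup",st[i],ce[i].round(1),onz("top",*ce[i],.066).round(4))
cv2.imwrite("pics/cs_%s.png"%__import__("sys").argv[1],overlay("scene",s,(210,100,430,300),3.5,[]))
cv2.imwrite("pics/ct_%s.png"%__import__("sys").argv[1],overlay("top",p,(300,170,480,280),4,[]))
C=cloud("scene",ds)
m=((C[...,2]>.060)&(C[...,2]<.08)&(C[...,0]<.7)&(C[...,0]>.3)&(C[...,1]<-.1)&(C[...,1]>-.6)&(ds>0)&(s.min(2)>140)).astype(np.uint8)
k,l,st,ce=cv2.connectedComponentsWithStats(m)
for i in range(1,k):
  if st[i,4]>50: print("scene cup",st[i],ce[i].round(1),onz("scene",*ce[i],.066).round(4))
E
python3 cups.py 1; python3 -c "
from h import *
rel([(.467,-.275,.14,0)])"
```

```text
top cup [448 196  20  21 335] [457.3 205.6] [ 0.5228 -0.3949  0.066 ]
top cup [401 216  21  21 336] [411.  226.3] [ 0.4671 -0.2716  0.066 ]
scene cup [348 237  19  11 156] [356.9 241.7] [ 0.4586 -0.2732  0.066 ]
scene cup [394 245  19  13 184] [403.5 250.9] [ 0.5165 -0.3965  0.066 ]
t 33.57 p [0.5883 0.1588 0.2241] yaw -0.09 open 0.644 F [-0.7 -0.3  0.3] q [ 0.1   0.15  1.75 -0.    1.24  0.1 ] tilt 0.22
tx 43.38 ty 8.46 tz -12.09 | ax -0.2 ay -0.1 az 0.1
```

View pics/cs_1.png

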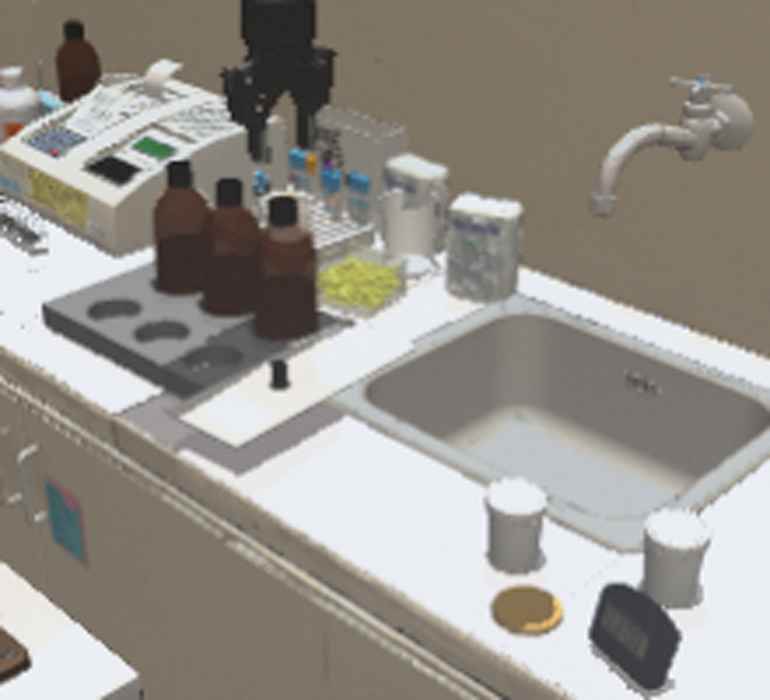

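View pics/ct_1.png

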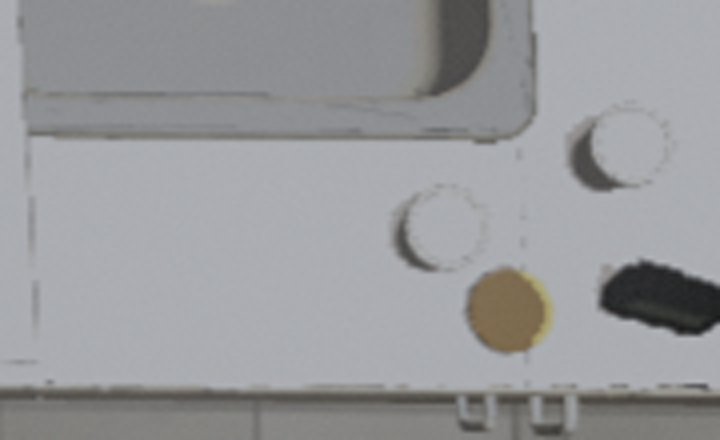

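Request:
play_rows(
  steps=[
    {"claw":5.5,"tx":2,"ty":0,"tz":-0.6,"ax":0,"ay":0,"az":0},
    {"claw":5.5,"tx":5,"ty":0,"tz":-1.4,"ax":0,"ay":0,"az":0},
    {"claw":5.5,"tx":8.2,"ty":0,"tz":-2.3,"ax":0,"ay":0,"az":0},
    {"claw":5.5,"tx":11.4,"ty":0,"tz":-3.2,"ax":0,"ay":0,"az":0},
    {"claw":7.2,"tx":14.6,"ty":0,"tz":-4.1,"ax":0,"ay":0,"az":0},
    {"claw":7.2,"tx":17.8,"ty":0.5,"tz":-5,"ax":0,"ay":0,"az":0},
    {"claw":7.2,"tx":21,"ty":1,"tz":-5.9,"ax":0,"ay":0,"az":0},
    {"claw":7.2,"tx":24.2,"ty":2,"tz":-6.8,"ax":0,"ay":0,"az":0},
    {"claw":7.2,"tx":27.4,"ty":3,"tz":-7.7,"ax":0,"ay":0,"az":0},
    {"claw":7.2,"tx":30.6,"ty":4,"tz":-8.6,"ax":0,"ay":0,"az":0},
    {"claw":7.2,"tx":33.8,"ty":5,"tz":-9.5,"ax":0,"ay":0,"az":0},
    {"claw":7.2,"tx":37,"ty":6,"tz":-10.4,"ax":0,"ay":0,"az":0},
  ],
)

```text
time: 34.57
eef_pos: [0.4821, -0.2121, 0.1622]
tcp_rot: [0.5, -0.5, 0.501, -0.499]
contact_force: [0.8, 0.1, -0.2]
opening: 0.846
```

```bash
python3 -c "
from h import *
rel([(.4665,-.272,.12,0),(.4665,-.272,.036,0)])"
```

```text
t 34.57 p [ 0.4821 -0.2121  0.1622] yaw -0.09 open 0.846 F [ 0.8  0.1 -0.2] q [-0.61  0.03  2.   -0.    1.11 -0.6 ] tilt 0.05
tx 5.99 ty 4.22 tz -1.55 | ax 0.0 ay -0.1 az 0.0
tx 5.98 ty 12.62 tz -1.55 | ax 0.0 ay -0.1 az 0.0
```

Request:
play_rows(
  steps=[
    {"claw":7.2,"tx":2.5,"ty":1,"tz":-0.6,"ax":0,"ay":0,"az":0},
    {"claw":7.2,"tx":4.8,"ty":2,"tz":-1.2,"ax":0,"ay":0,"az":0},
    {"claw":7.2,"tx":6,"ty":3,"tz":-1.5,"ax":0,"ay":0,"az":0},
    {"claw":7.2,"tx":6,"ty":4.2,"tz":-1.55,"ax":0,"ay":0,"az":0},
    {"claw":7.2,"tx":6,"ty":5.4,"tz":-1.55,"ax":0,"ay":0,"az":0},
    {"claw":7.2,"tx":6,"ty":6.5,"tz":-1.55,"ax":0,"ay":0,"az":0},
    {"claw":7.2,"tx":6,"ty":7.3,"tz":-1.55,"ax":0,"ay":0,"az":0},
    {"claw":7.2,"tx":6,"ty":7.6,"tz":-1.55,"ax":0,"ay":0,"az":0},
    {"claw":7.2,"tx":6,"ty":7.6,"tz":-1.55,"ax":0,"ay":0,"az":0},
  ],
)

```text
time: 35.32
eef_pos: [0.468, -0.2699, 0.0869]
tcp_rot: [0.5, -0.5, 0.5, -0.5]
contact_force: [-0.1, 0.6, 0.4]
opening: 0.838
```

```bash
python3 - <<'E'
from h import *
rel([(.4665,-.272,.036,0)])
s,_=cams.read_camera("scene"); c=s[180:300,300:440]; cv2.imwrite("pics/s21.png",cv2.resize(c,None,fx=5,fy=5,interpolation=2))
E
```

```text
t 35.32 p [ 0.468  -0.2699  0.0869] yaw -0.0 open 0.838 F [-0.1  0.6  0.4] q [-0.71  0.16  2.01 -0.    0.97 -0.71] tilt 0.04
tx 0.20 ty 5.09 tz -0.15 | ax -0.0 ay -0.0 az 0.0
```

View pics/s21.png

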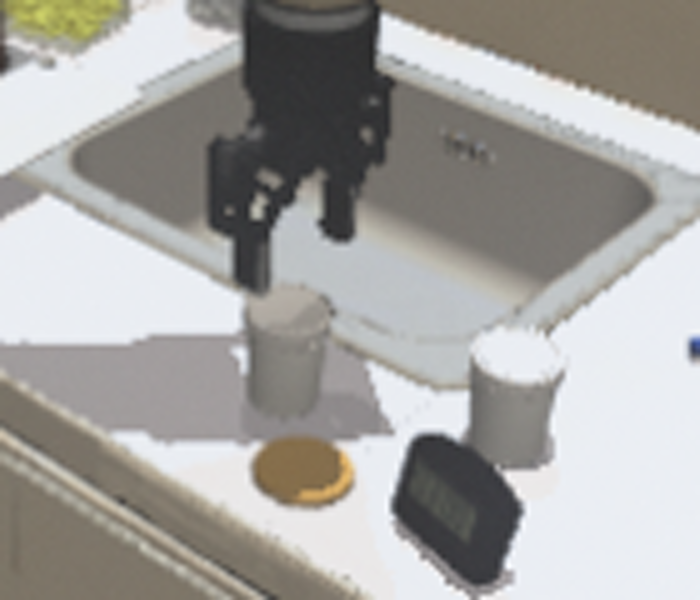

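Request:
play_rows(
  steps=[
    {"claw":7.2,"tx":0.2,"ty":0.8,"tz":-0.15,"ax":0,"ay":0,"az":0},
    {"claw":7.2,"tx":0.2,"ty":1.7,"tz":-0.15,"ax":0,"ay":0,"az":0},
    {"claw":7.2,"tx":0.2,"ty":2.6,"tz":-0.15,"ax":0,"ay":0,"az":0},
    {"claw":7.2,"tx":0.2,"ty":3.5,"tz":-0.15,"ax":0,"ay":0,"az":0},
    {"claw":7.2,"tx":0.2,"ty":4.4,"tz":-0.15,"ax":0,"ay":0,"az":0},
    {"claw":7.2,"tx":0.2,"ty":4.9,"tz":-0.15,"ax":0,"ay":0,"az":0},
    {"claw":7.2,"tx":0.2,"ty":4.9,"tz":-0.15,"ax":0,"ay":0,"az":0},
  ],
)

```text
time: 35.95
eef_pos: [0.4657, -0.2726, 0.0371]
tcp_rot: [-0.5, 0.501, -0.5, 0.499]
contact_force: [-0.7, -0.5, -0.4]
opening: 0.842
```

```bash
python3 - <<'E'
from h import *
rel([(.4665,-.272,.036,0)])
s,_=cams.read_camera("scene"); c=s[180:300,300:440]; cv2.imwrite("pics/s22.png",cv2.resize(c,None,fx=5,fy=5,interpolation=2))
E
```

```text
t 35.95 p [ 0.4657 -0.2726  0.0371] yaw -0.09 open 0.842 F [-0.7 -0.5 -0.4] q [-0.72  0.24  2.03 -0.    0.87 -0.72] tilt 0.05
tx -0.06 ty 0.11 tz 0.08 | ax 0.0 ay -0.1 az -0.0
```

View pics/s22.png

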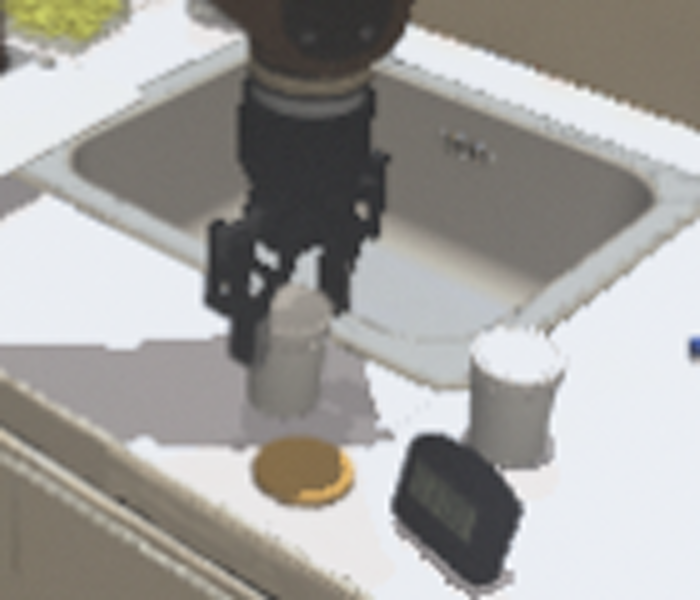

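Request:
play_rows(
  grip_force=35,
  steps=[
    {"claw":6.4,"tx":0,"ty":0,"tz":0.05,"ax":0,"ay":0,"az":0},
    {"claw":5.8,"tx":0,"ty":0,"tz":0.05,"ax":0,"ay":0,"az":0},
    {"claw":5,"tx":0,"ty":0,"tz":0.05,"ax":0,"ay":0,"az":0},
    {"claw":4.8,"tx":0,"ty":0,"tz":0.05,"ax":0,"ay":0,"az":0},
    {"claw":4.8,"tx":0,"ty":0,"tz":0.05,"ax":0,"ay":0,"az":0},
    {"claw":4.8,"tx":0,"ty":0,"tz":0.05,"ax":0,"ay":0,"az":0},
  ],
)

```text
time: 36.5
eef_pos: [0.4676, -0.2739, 0.0399]
tcp_rot: [0.5, -0.499, 0.502, -0.499]
contact_force: [-1.3, 0.5, 4.1]
opening: 0.626
```

Request:
play_rows(
  steps=[
    {"claw":4.8,"tx":0,"ty":-0.5,"tz":0,"ax":0,"ay":0,"az":0},
    {"claw":4.8,"tx":0,"ty":-1.5,"tz":0,"ax":0,"ay":0,"az":0},
    {"claw":4.8,"tx":0,"ty":-3,"tz":0,"ax":0,"ay":0,"az":0},
    {"claw":4.8,"tx":0,"ty":-5,"tz":0,"ax":0,"ay":0,"az":0},
    {"claw":4.8,"tx":0,"ty":-7,"tz":0,"ax":0,"ay":0,"az":0},
    {"claw":4.8,"tx":0,"ty":-9,"tz":0,"ax":0,"ay":0,"az":0},
    {"claw":4.8,"tx":0,"ty":-10.5,"tz":0,"ax":0,"ay":0,"az":0},
    {"claw":4.8,"tx":0,"ty":-11.5,"tz":0,"ax":0,"ay":0,"az":0},
    {"claw":4.8,"tx":0,"ty":-12,"tz":0,"ax":0,"ay":0,"az":0},
    {"claw":4.8,"tx":0,"ty":-12,"tz":0,"ax":0,"ay":0,"az":0},
  ],
)

```text
time: 37.33
eef_pos: [0.4675, -0.2735, 0.1603]
tcp_rot: [0.5, -0.499, 0.502, -0.5]
contact_force: [-0.6, -0.0, -1.6]
opening: 0.623
```

```bash
python3 - <<'E'
from h import *
rel([(.4794,.242,.157,0)])
s,_=cams.read_camera("scene"); c=s[160:290,290:440]; cv2.imwrite("pics/s23.png",cv2.resize(c,None,fx=4.5,fy=4.5,interpolation=2))
E
```

```text
t 37.33 p [ 0.4675 -0.2735  0.1603] yaw -0.09 open 0.623 F [-0.6 -0.  -1.6] q [-0.72  0.06  1.97 -0.    1.11 -0.71] tilt 0.3
tx -51.55 ty 0.15 tz 1.11 | ax -0.2 ay -0.1 az 0.2
```

View pics/s23.png

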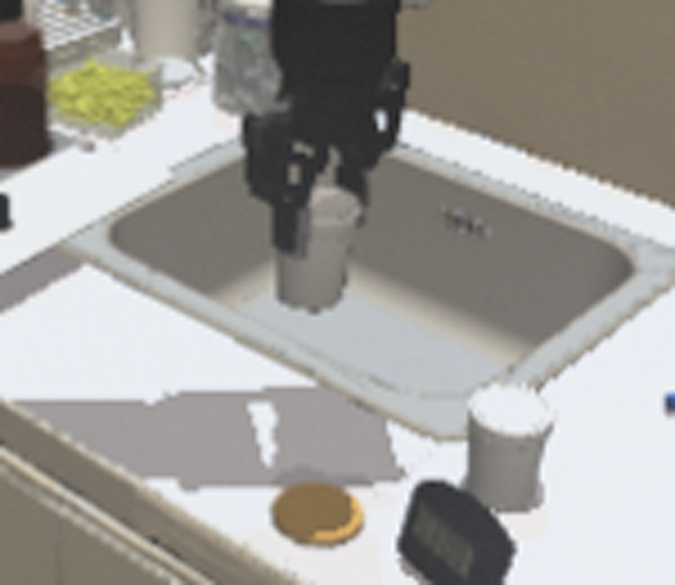

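Request:
play_rows(
  steps=[
    {"claw":4.8,"tx":-1,"ty":0,"tz":0,"ax":0,"ay":0,"az":0},
    {"claw":4.8,"tx":-3,"ty":0,"tz":0,"ax":0,"ay":0,"az":0},
    {"claw":4.8,"tx":-5.5,"ty":0,"tz":0.1,"ax":0,"ay":0,"az":0},
    {"claw":4.8,"tx":-8.2,"ty":0,"tz":0.2,"ax":0,"ay":0,"az":0},
    {"claw":4.8,"tx":-11,"ty":0,"tz":0.2,"ax":0,"ay":0,"az":0},
    {"claw":4.8,"tx":-13.8,"ty":0,"tz":0.3,"ax":0,"ay":0,"az":0},
    {"claw":4.8,"tx":-16.6,"ty":0,"tz":0.4,"ax":0,"ay":0,"az":0},
    {"claw":4.8,"tx":-19.4,"ty":0,"tz":0.4,"ax":0,"ay":0,"az":0},
    {"claw":4.8,"tx":-22.2,"ty":0,"tz":0.5,"ax":0,"ay":0,"az":0},
    {"claw":4.8,"tx":-25,"ty":0,"tz":0.5,"ax":0,"ay":0,"az":0},
    {"claw":4.8,"tx":-27.8,"ty":0,"tz":0.6,"ax":0,"ay":0,"az":0},
    {"claw":4.8,"tx":-30.6,"ty":0,"tz":0.7,"ax":0,"ay":0,"az":0},
  ],
)

```text
time: 38.38
eef_pos: [0.473, 0.0349, 0.1569]
tcp_rot: [0.5, -0.5, 0.501, -0.499]
contact_force: [0.1, 0.3, -1.1]
opening: 0.625
```

Request:
play_rows(
  steps=[
    {"claw":4.8,"tx":-2.8,"ty":0,"tz":0.1,"ax":0,"ay":0,"az":0},
    {"claw":4.8,"tx":-5.6,"ty":0,"tz":0.1,"ax":0,"ay":0,"az":0},
    {"claw":4.8,"tx":-8.4,"ty":0,"tz":0.2,"ax":0,"ay":0,"az":0},
    {"claw":4.8,"tx":-11.2,"ty":0,"tz":0.2,"ax":0,"ay":0,"az":0},
    {"claw":4.8,"tx":-13.8,"ty":0,"tz":0.3,"ax":0,"ay":0,"az":0},
    {"claw":4.8,"tx":-16.2,"ty":0,"tz":0.3,"ax":0,"ay":0,"az":0},
    {"claw":4.8,"tx":-18.4,"ty":0,"tz":0.4,"ax":0,"ay":0,"az":0},
    {"claw":4.8,"tx":-20,"ty":0,"tz":0.4,"ax":0,"ay":0,"az":0},
    {"claw":4.8,"tx":-20.8,"ty":0,"tz":0.4,"ax":0,"ay":0,"az":0},
    {"claw":4.8,"tx":-20.95,"ty":0,"tz":0.4,"ax":0,"ay":0,"az":0},
    {"claw":4.8,"tx":-20.95,"ty":0,"tz":0.4,"ax":0,"ay":0,"az":0},
  ],
)

```text
time: 39.3
eef_pos: [0.478, 0.2423, 0.157]
tcp_rot: [0.501, -0.499, 0.501, -0.499]
contact_force: [0.2, 1.0, -0.7]
opening: 0.623
```

```bash
python3 - <<'E'
from h import *
rel([(.4794,.242,.075,0),(.4794,.242,.046,0)])
s,_=cams.read_camera("scene"); c=s[100:250,200:350]; cv2.imwrite("pics/s24.png",cv2.resize(c,None,fx=4.5,fy=4,interpolation=2))
E
```

```text
t 39.3 p [0.478  0.2423 0.157 ] yaw -0.03 open 0.623 F [ 0.2  1.  -0.7] q [ 0.28  0.06  1.98 -0.    1.1   0.28] tilt 0.17
tx 0.01 ty 8.20 tz 0.14 | ax 0.0 ay -0.0 az 0.2
tx 0.00 ty 11.10 tz 0.14 | ax 0.0 ay -0.0 az 0.2
```

View pics/s24.png

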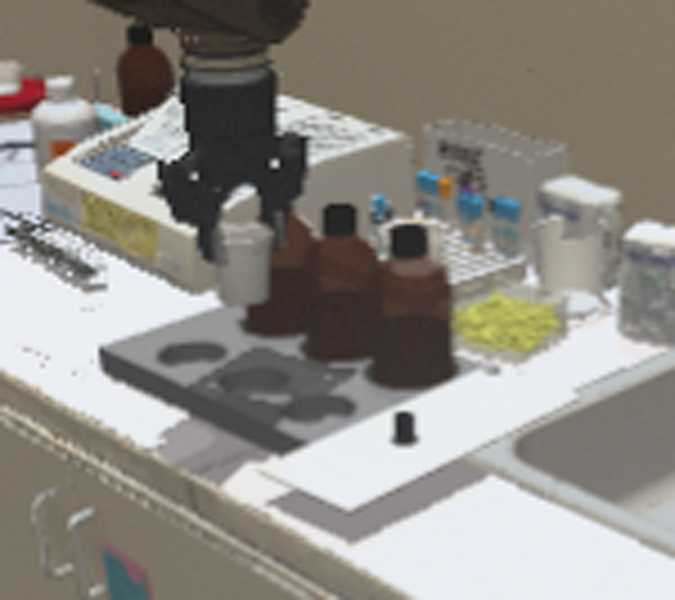

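Request:
play_rows(
  steps=[
    {"claw":4.8,"tx":0,"ty":1,"tz":0.1,"ax":0,"ay":0,"az":0},
    {"claw":4.8,"tx":0,"ty":2.5,"tz":0.1,"ax":0,"ay":0,"az":0},
    {"claw":4.8,"tx":0,"ty":4,"tz":0.1,"ax":0,"ay":0,"az":0},
    {"claw":4.8,"tx":0,"ty":5.5,"tz":0.1,"ax":0,"ay":0,"az":0},
    {"claw":4.8,"tx":0,"ty":7,"tz":0.1,"ax":0,"ay":0,"az":0},
    {"claw":4.8,"tx":0,"ty":7.8,"tz":0.1,"ax":0,"ay":0,"az":0},
    {"claw":4.8,"tx":0,"ty":8,"tz":0.1,"ax":0,"ay":0,"az":0},
    {"claw":4.8,"tx":0,"ty":8,"tz":0.1,"ax":0,"ay":0,"az":0},
  ],
)

```text
time: 40.02
eef_pos: [0.4796, 0.2414, 0.0771]
tcp_rot: [0.5, -0.5, 0.501, -0.499]
contact_force: [0.1, -0.7, -0.4]
opening: 0.625
```

```bash
python3 - <<'E'
from h import *
rel([(.4794,.242,.046,0)])
st,_=state();x,y,z=st["eef_pos"]
s,_=cams.read_camera("scene"); cv2.imwrite("pics/s25.png",overlay("scene",s,(225,120,315,210),8,[(x,y,z-.04,.0245),(.4794,.2431,.03,.031)]))
p,_=cams.read_camera("top"); cv2.imwrite("pics/t25.png",overlay("top",p,(150,160,260,250),6,[(x,y,z-.04,.0245),(.4794,.2431,.03,.031)]))
E
```

```text
t 40.02 p [0.4796 0.2414 0.0771] yaw -0.14 open 0.625 F [ 0.1 -0.7 -0.4] q [ 0.28  0.17  2.02 -0.    0.95  0.28] tilt 0.16
tx -0.07 ty 3.11 tz -0.02 | ax -0.0 ay -0.1 az 0.2
```

View pics/s25.png

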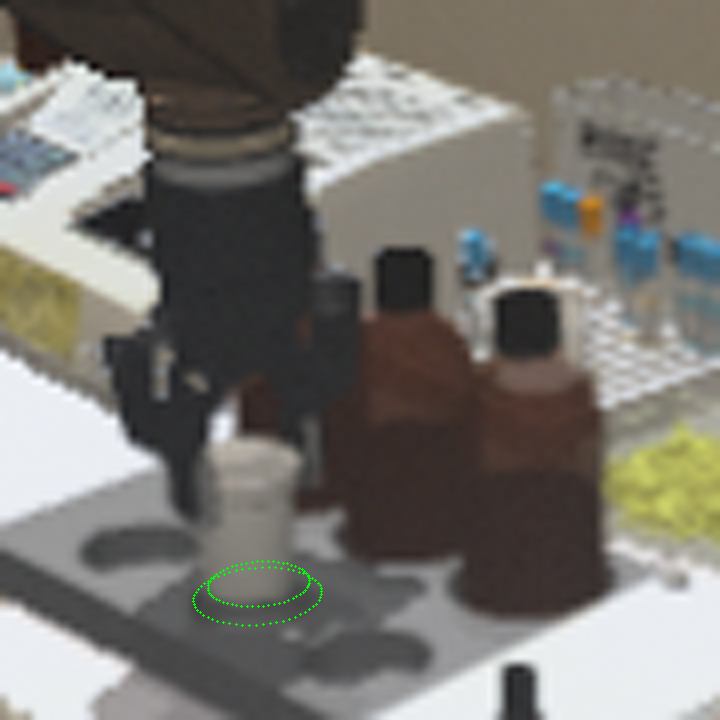

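View pics/t25.png

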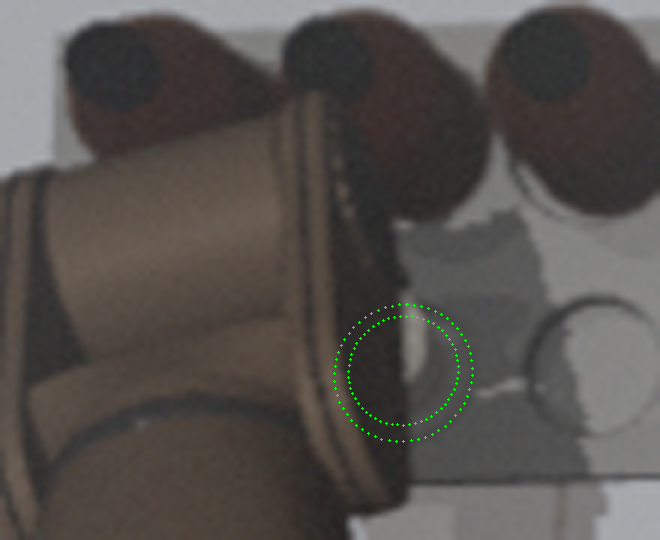

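Request:
play_rows(
  steps=[
    {"claw":4.8,"tx":0,"ty":0.7,"tz":0,"ax":0,"ay":0,"az":0},
    {"claw":4.8,"tx":0,"ty":1.4,"tz":0,"ax":0,"ay":0,"az":0},
    {"claw":4.8,"tx":0,"ty":2,"tz":0,"ax":0,"ay":0,"az":0},
    {"claw":4.8,"tx":0,"ty":2.5,"tz":0,"ax":0,"ay":0,"az":0},
    {"claw":4.8,"tx":0,"ty":2.8,"tz":0,"ax":0,"ay":0,"az":0},
    {"claw":4.8,"tx":0,"ty":2.9,"tz":0,"ax":0,"ay":0,"az":0},
    {"claw":4.8,"tx":0,"ty":2.9,"tz":0,"ax":0,"ay":0,"az":0},
  ],
)

```text
time: 40.7
eef_pos: [0.4797, 0.242, 0.0484]
tcp_rot: [0.5, -0.5, 0.501, -0.499]
contact_force: [-0.1, -0.1, -1.6]
opening: 0.625
```

Request:
play_rows(
  steps=[
    {"claw":4.8,"tx":0,"ty":0.1,"tz":0,"ax":0,"ay":0,"az":0},
    {"claw":4.8,"tx":0,"ty":0.2,"tz":0,"ax":0,"ay":0,"az":0},
    {"claw":4.8,"tx":0,"ty":0.2,"tz":0,"ax":0,"ay":0,"az":0},
  ],
)

```text
time: 40.95
eef_pos: [0.4801, 0.2421, 0.0471]
tcp_rot: [0.5, -0.499, 0.501, -0.5]
contact_force: [0.2, -0.8, -1.4]
opening: 0.622
```

Request:
play_rows(
  steps=[
    {"claw":4.8,"tx":0,"ty":0.1,"tz":0,"ax":0,"ay":0,"az":0},
    {"claw":4.8,"tx":0,"ty":0.15,"tz":0,"ax":0,"ay":0,"az":0},
    {"claw":4.8,"tx":0,"ty":0.2,"tz":0,"ax":0,"ay":0,"az":0},
    {"claw":4.8,"tx":0,"ty":0.2,"tz":0,"ax":0,"ay":0,"az":0},
  ],
)

```text
time: 41.28
eef_pos: [0.4804, 0.2423, 0.046]
tcp_rot: [0.5, -0.499, 0.501, -0.5]
contact_force: [-2.9, 0.2, 5.0]
opening: 0.631
```

Floor contact at 0.046 as expected. Release gently and rise.

Request:
play_rows(
  steps=[
    {"claw":5.7,"tx":0,"ty":-0.1,"tz":0,"ax":0,"ay":0,"az":0},
    {"claw":6.2,"tx":0,"ty":-0.1,"tz":0,"ax":0,"ay":0,"az":0},
    {"claw":6.8,"tx":0,"ty":-0.1,"tz":0,"ax":0,"ay":0,"az":0},
    {"claw":7.2,"tx":0,"ty":-0.1,"tz":0,"ax":0,"ay":0,"az":0},
    {"claw":7.2,"tx":0,"ty":-0.1,"tz":0,"ax":0,"ay":0,"az":0},
    {"claw":7.2,"tx":0,"ty":-0.8,"tz":0,"ax":0,"ay":0,"az":0},
    {"claw":7.2,"tx":0,"ty":-2.2,"tz":0,"ax":0,"ay":0,"az":0},
    {"claw":7.2,"tx":0,"ty":-4.5,"tz":0,"ax":0,"ay":0,"az":0},
    {"claw":7.2,"tx":0,"ty":-7.5,"tz":0,"ax":0,"ay":0,"az":0},
    {"claw":7.2,"tx":0,"ty":-10.5,"tz":0,"ax":0,"ay":0,"az":0},
    {"claw":7.2,"tx":0,"ty":-11.5,"tz":0,"ax":0,"ay":0,"az":0},
    {"claw":7.2,"tx":0,"ty":-11.5,"tz":0,"ax":0,"ay":0,"az":0},
  ],
)

```text
time: 42.28
eef_pos: [0.4822, 0.243, 0.1642]
tcp_rot: [0.497, -0.498, 0.503, -0.502]
contact_force: [0.1, -0.2, -0.1]
opening: 0.845
```

```bash
python3 cups.py 2; python3 -c "
from h import *
rel([(.522,-.3945,.16,0)])"
```

```text
top cup [448 196  20  21 335] [457.3 205.6] [ 0.5228 -0.3949  0.066 ]
scene cup [394 245  19  13 183] [403.4 250.8] [ 0.5165 -0.3961  0.066 ]
t 42.38 p [0.4795 0.2422 0.1595] yaw -0.09 open 0.843 F [-0.3 -0.2 -0.3] q [ 0.28  0.06  1.98 -0.    1.11  0.28] tilt 0.16
tx 63.66 ty 0.10 tz 4.35 | ax -0.1 ay -0.1 az 0.1
```

View pics/cs_2.png

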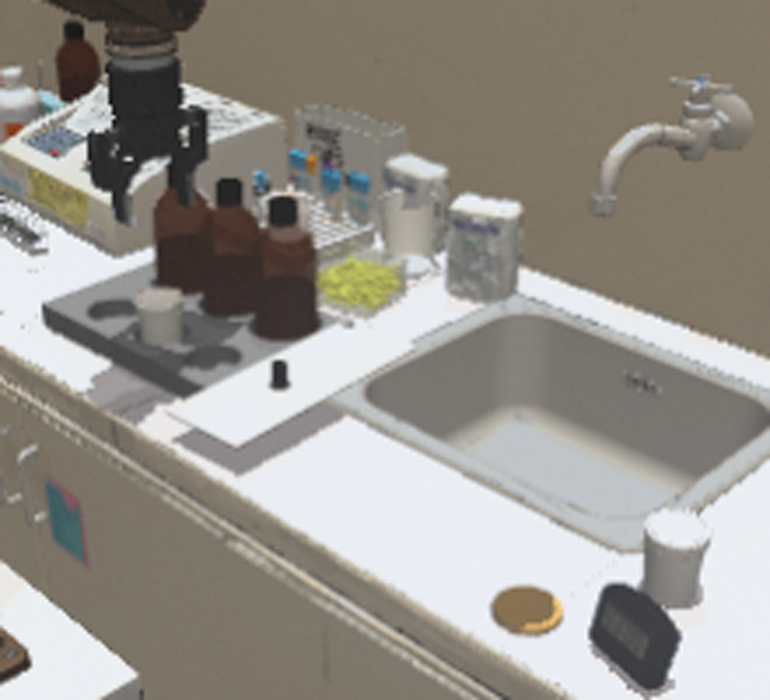

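View pics/ct_2.png

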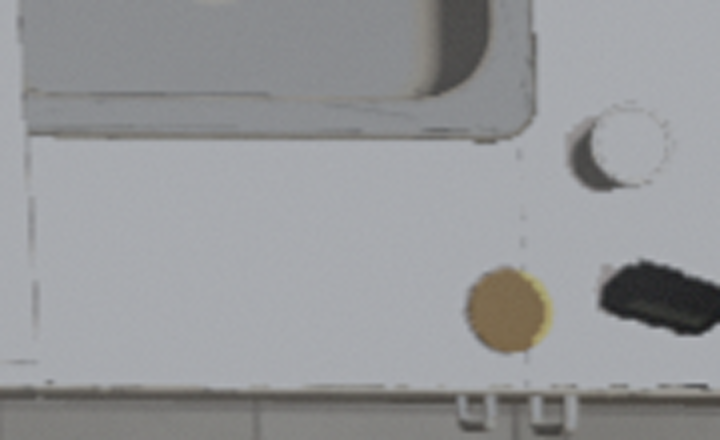

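Request:
play_rows(
  steps=[
    {"claw":7.2,"tx":2,"ty":0,"tz":0,"ax":0,"ay":0,"az":0},
    {"claw":7.2,"tx":5,"ty":0,"tz":0,"ax":0,"ay":0,"az":0},
    {"claw":7.2,"tx":8.5,"ty":0,"tz":0,"ax":0,"ay":0,"az":0},
    {"claw":7.2,"tx":12,"ty":0,"tz":0,"ax":0,"ay":0,"az":0},
    {"claw":7.2,"tx":15.5,"ty":0,"tz":0,"ax":0,"ay":0,"az":0},
    {"claw":7.2,"tx":19,"ty":0,"tz":0,"ax":0,"ay":0,"az":0},
    {"claw":7.2,"tx":22.5,"ty":0,"tz":0.5,"ax":0,"ay":0,"az":0},
    {"claw":7.2,"tx":26,"ty":0,"tz":1,"ax":0,"ay":0,"az":0},
    {"claw":7.2,"tx":29.5,"ty":0,"tz":1.5,"ax":0,"ay":0,"az":0},
    {"claw":7.2,"tx":33,"ty":0,"tz":2,"ax":0,"ay":0,"az":0},
    {"claw":7.2,"tx":36.5,"ty":0,"tz":2.5,"ax":0,"ay":0,"az":0},
    {"claw":7.2,"tx":40,"ty":0,"tz":3,"ax":0,"ay":0,"az":0},
  ],
)

```text
time: 43.38
eef_pos: [0.5076, -0.1588, 0.1579]
tcp_rot: [-0.5, 0.501, -0.5, 0.499]
contact_force: [1.3, -0.4, -0.2]
opening: 0.843
```

Request:
play_rows(
  steps=[
    {"claw":7.2,"tx":3.5,"ty":0,"tz":0.2,"ax":0,"ay":0,"az":0},
    {"claw":7.2,"tx":7,"ty":0,"tz":0.4,"ax":0,"ay":0,"az":0},
    {"claw":7.2,"tx":10.5,"ty":0,"tz":0.6,"ax":0,"ay":0,"az":0},
    {"claw":7.2,"tx":14,"ty":0,"tz":0.8,"ax":0,"ay":0,"az":0},
    {"claw":7.2,"tx":17.5,"ty":0,"tz":1,"ax":0,"ay":0,"az":0},
    {"claw":7.2,"tx":20.5,"ty":0.5,"tz":1.2,"ax":0,"ay":0,"az":0},
    {"claw":7.2,"tx":22.6,"ty":1,"tz":1.3,"ax":0,"ay":0,"az":0},
    {"claw":7.2,"tx":23.5,"ty":2,"tz":1.3,"ax":0,"ay":0,"az":0},
    {"claw":7.2,"tx":23.6,"ty":3.5,"tz":1.3,"ax":0,"ay":0,"az":0},
    {"claw":7.2,"tx":23.6,"ty":5,"tz":1.3,"ax":0,"ay":0,"az":0},
    {"claw":7.2,"tx":23.6,"ty":6.5,"tz":1.3,"ax":0,"ay":0,"az":0},
    {"claw":7.2,"tx":23.6,"ty":7,"tz":1.3,"ax":0,"ay":0,"az":0},
  ],
)

```text
time: 44.38
eef_pos: [0.52, -0.3904, 0.086]
tcp_rot: [-0.5, 0.502, -0.498, 0.5]
contact_force: [-0.7, 0.9, -1.3]
opening: 0.841
```

```bash
python3 - <<'E'
from h import *
rel([(.522,-.395,.037,0)])
s,_=cams.read_camera("scene"); c=s[180:300,320:460]; cv2.imwrite("pics/s26.png",cv2.resize(c,None,fx=5,fy=5,interpolation=2))
E
```

```text
t 44.38 p [ 0.52   -0.3904  0.086 ] yaw -0.03 open 0.841 F [-0.7  0.9 -1.3] q [-0.8   0.38  1.74  0.    1.03 -0.8 ] tilt 0.33
tx 0.48 ty 4.90 tz 0.22 | ax 0.2 ay -0.0 az -0.2
```

View pics/s26.png

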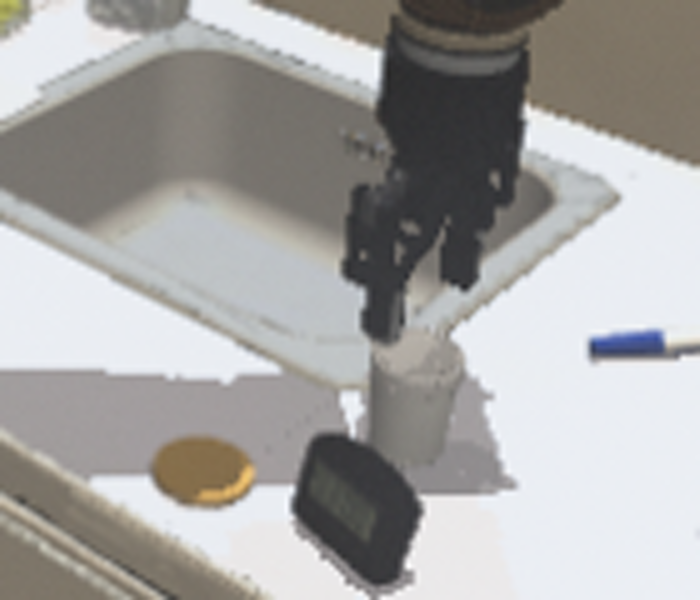

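Request:
play_rows(
  steps=[
    {"claw":7.2,"tx":0.2,"ty":0,"tz":0.1,"ax":0,"ay":0,"az":0},
    {"claw":7.2,"tx":0.2,"ty":0,"tz":0.1,"ax":0,"ay":0,"az":0},
  ],
)

```text
time: 44.6
eef_pos: [0.5236, -0.3958, 0.0919]
tcp_rot: [0.5, -0.499, 0.502, -0.5]
contact_force: [0.1, -0.9, 0.1]
opening: 0.843
```

```bash
python3 - <<'E'
from h import *
rel([(.522,-.395,.037,0)])
E
```

```text
t 44.6 p [ 0.5236 -0.3958  0.0919] yaw -0.04 open 0.843 F [ 0.1 -0.9  0.1] q [-0.8   0.38  1.72 -0.    1.03 -0.8 ] tilt 0.22
tx -0.09 ty 5.49 tz -0.17 | ax -0.1 ay -0.0 az 0.2
```

Request:
play_rows(
  steps=[
    {"claw":7.2,"tx":-0.1,"ty":0.8,"tz":-0.1,"ax":0,"ay":0,"az":0},
    {"claw":7.2,"tx":-0.1,"ty":1.8,"tz":-0.1,"ax":0,"ay":0,"az":0},
    {"claw":7.2,"tx":-0.1,"ty":2.8,"tz":-0.1,"ax":0,"ay":0,"az":0},
    {"claw":7.2,"tx":-0.1,"ty":3.8,"tz":-0.1,"ax":0,"ay":0,"az":0},
    {"claw":7.2,"tx":-0.1,"ty":4.7,"tz":-0.1,"ax":0,"ay":0,"az":0},
    {"claw":7.2,"tx":-0.1,"ty":5.2,"tz":-0.1,"ax":0,"ay":0,"az":0},
    {"claw":7.2,"tx":-0.1,"ty":5.2,"tz":-0.1,"ax":0,"ay":0,"az":0},
    {"claw":7.2,"tx":-0.1,"ty":5.2,"tz":-0.1,"ax":0,"ay":0,"az":0},
  ],
)

```text
time: 45.27
eef_pos: [0.5218, -0.3948, 0.0388]
tcp_rot: [0.5, -0.5, 0.501, -0.5]
contact_force: [0.1, 0.5, 0.9]
opening: 0.841
```

```bash
python3 - <<'E'
from h import *
rel([(.522,-.395,.037,0)])
s,_=cams.read_camera("scene"); c=s[180:300,320:460]; cv2.imwrite("pics/s27.png",cv2.resize(c,None,fx=5,fy=5,interpolation=2))
E
```

```text
t 45.27 p [ 0.5218 -0.3948  0.0388] yaw -0.09 open 0.841 F [0.1 0.5 0.9] q [-0.8   0.45  1.74 -0.    0.95 -0.8 ] tilt 0.1
tx 0.02 ty 0.18 tz 0.02 | ax -0.1 ay -0.1 az 0.1
```

View pics/s27.png

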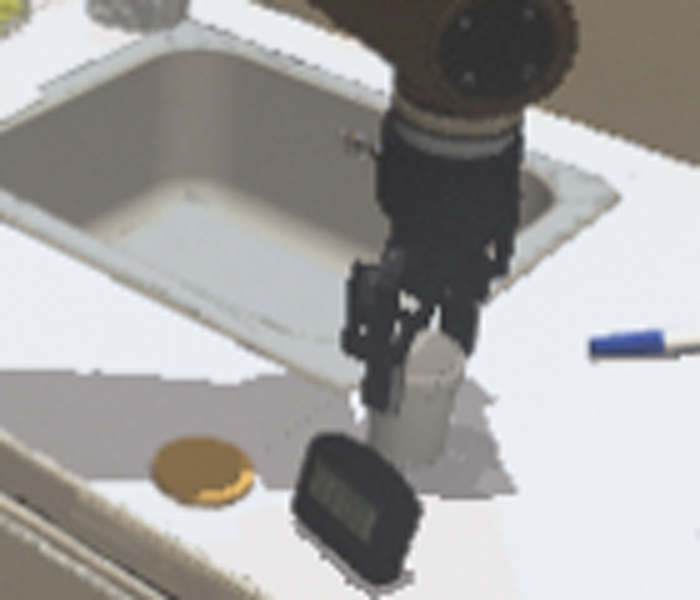

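Request:
play_rows(
  grip_force=35,
  steps=[
    {"claw":6.4,"tx":0,"ty":0.15,"tz":0,"ax":0,"ay":0,"az":0},
    {"claw":5.8,"tx":0,"ty":0.15,"tz":0,"ax":0,"ay":0,"az":0},
    {"claw":5,"tx":0,"ty":0.15,"tz":0,"ax":0,"ay":0,"az":0},
    {"claw":4.8,"tx":0,"ty":0.15,"tz":0,"ax":0,"ay":0,"az":0},
    {"claw":4.8,"tx":0,"ty":0.15,"tz":0,"ax":0,"ay":0,"az":0},
    {"claw":4.8,"tx":0,"ty":0.15,"tz":0,"ax":0,"ay":0,"az":0},
  ],
)

```text
time: 45.82
eef_pos: [0.5223, -0.3954, 0.0388]
tcp_rot: [0.5, -0.499, 0.502, -0.499]
contact_force: [-1.4, 0.9, 3.1]
opening: 0.623
```

Request:
play_rows(
  steps=[
    {"claw":4.8,"tx":0,"ty":-0.5,"tz":0,"ax":0,"ay":0,"az":0},
    {"claw":4.8,"tx":0,"ty":-1.5,"tz":0,"ax":0,"ay":0,"az":0},
    {"claw":4.8,"tx":0,"ty":-3,"tz":0,"ax":0,"ay":0,"az":0},
    {"claw":4.8,"tx":0,"ty":-5,"tz":0,"ax":0,"ay":0,"az":0},
    {"claw":4.8,"tx":0,"ty":-7,"tz":0,"ax":0,"ay":0,"az":0},
    {"claw":4.8,"tx":0,"ty":-9,"tz":0,"ax":0,"ay":0,"az":0},
    {"claw":4.8,"tx":0,"ty":-10.5,"tz":0,"ax":0,"ay":0,"az":0},
    {"claw":4.8,"tx":0,"ty":-11.5,"tz":0,"ax":0,"ay":0,"az":0},
    {"claw":4.8,"tx":0,"ty":-12,"tz":0,"ax":0,"ay":0,"az":0},
    {"claw":4.8,"tx":0,"ty":-12,"tz":0,"ax":0,"ay":0,"az":0},
  ],
)

```text
time: 46.65
eef_pos: [0.5224, -0.3953, 0.16]
tcp_rot: [0.5, -0.498, 0.502, -0.5]
contact_force: [0.6, -0.1, -0.1]
opening: 0.626
```

```bash
python3 - <<'E'
from h import *
rel([(.4827,.1561,.157,0)])
s,_=cams.read_camera("scene"); c=s[160:290,310:460]; cv2.imwrite("pics/s28.png",cv2.resize(c,None,fx=4.5,fy=4.5,interpolation=2))
E
```

```text
t 46.65 p [ 0.5224 -0.3953  0.16  ] yaw -0.09 open 0.626 F [ 0.6 -0.1 -0.1] q [-0.8   0.3   1.69 -0.    1.14 -0.8 ] tilt 0.34
tx -55.13 ty 0.04 tz -4.06 | ax -0.2 ay -0.1 az 0.3
```

View pics/s28.png

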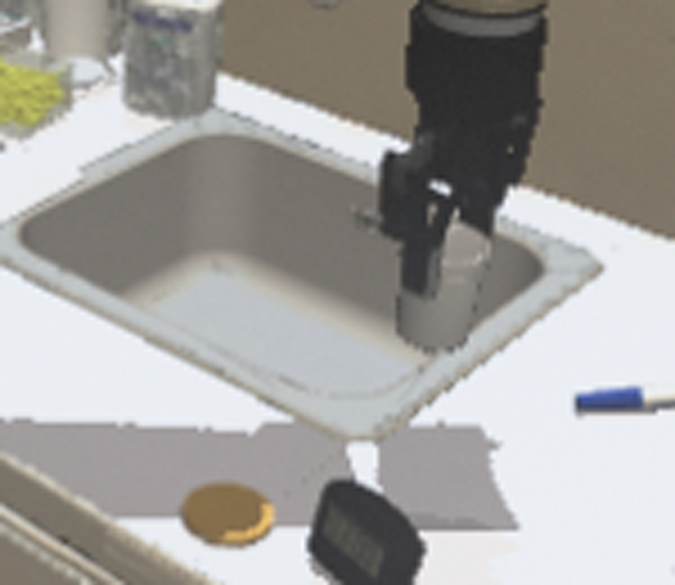

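Request:
play_rows(
  steps=[
    {"claw":4.8,"tx":-1,"ty":0,"tz":-0.2,"ax":0,"ay":0,"az":0},
    {"claw":4.8,"tx":-3,"ty":0,"tz":-0.5,"ax":0,"ay":0,"az":0},
    {"claw":4.8,"tx":-5.5,"ty":0,"tz":-0.9,"ax":0,"ay":0,"az":0},
    {"claw":4.8,"tx":-8.2,"ty":0,"tz":-1.3,"ax":0,"ay":0,"az":0},
    {"claw":4.8,"tx":-11,"ty":0,"tz":-1.7,"ax":0,"ay":0,"az":0},
    {"claw":4.8,"tx":-13.8,"ty":0,"tz":-2.1,"ax":0,"ay":0,"az":0},
    {"claw":4.8,"tx":-16.6,"ty":0,"tz":-2.5,"ax":0,"ay":0,"az":0},
    {"claw":4.8,"tx":-19.4,"ty":0,"tz":-2.9,"ax":0,"ay":0,"az":0},
    {"claw":4.8,"tx":-22.2,"ty":0,"tz":-3.3,"ax":0,"ay":0,"az":0},
    {"claw":4.8,"tx":-25,"ty":0,"tz":-3.6,"ax":0,"ay":0,"az":0},
    {"claw":4.8,"tx":-27.8,"ty":0,"tz":-3.9,"ax":0,"ay":0,"az":0},
    {"claw":4.8,"tx":-30.6,"ty":0,"tz":-4,"ax":0,"ay":0,"az":0},
  ],
)

```text
time: 47.7
eef_pos: [0.4804, -0.0864, 0.1555]
tcp_rot: [-0.5, 0.501, -0.5, 0.499]
contact_force: [1.1, -0.0, -0.8]
opening: 0.623
```

Request:
play_rows(
  steps=[
    {"claw":4.8,"tx":-2.8,"ty":0,"tz":0,"ax":0,"ay":0,"az":0},
    {"claw":4.8,"tx":-5.6,"ty":0,"tz":0,"ax":0,"ay":0,"az":0},
    {"claw":4.8,"tx":-8.4,"ty":0,"tz":0,"ax":0,"ay":0,"az":0},
    {"claw":4.8,"tx":-11.2,"ty":0,"tz":0,"ax":0,"ay":0,"az":0},
    {"claw":4.8,"tx":-14,"ty":0,"tz":0,"ax":0,"ay":0,"az":0},
    {"claw":4.8,"tx":-16.8,"ty":0,"tz":0,"ax":0,"ay":0,"az":0},
    {"claw":4.8,"tx":-19.4,"ty":0,"tz":0,"ax":0,"ay":0,"az":0},
    {"claw":4.8,"tx":-21.8,"ty":0,"tz":0,"ax":0,"ay":0,"az":0},
    {"claw":4.8,"tx":-23.6,"ty":0,"tz":0,"ax":0,"ay":0,"az":0},
    {"claw":4.8,"tx":-24.5,"ty":0,"tz":0,"ax":0,"ay":0,"az":0},
    {"claw":4.8,"tx":-24.5,"ty":0,"tz":0,"ax":0,"ay":0,"az":0},
    {"claw":4.8,"tx":-24.5,"ty":0,"tz":0,"ax":0,"ay":0,"az":0},
  ],
)

```text
time: 48.7
eef_pos: [0.4819, 0.1562, 0.1558]
tcp_rot: [0.501, -0.499, 0.501, -0.499]
contact_force: [0.4, -0.5, -1.4]
opening: 0.626
```

```bash
python3 - <<'E'
from h import *
rel([(.4827,.1561,.077,0),(.4827,.1561,.046,0)])
E
```

```text
t 48.7 p [0.4819 0.1562 0.1558] yaw -0.03 open 0.626 F [ 0.4 -0.5 -1.4] q [ 0.11 -0.01  2.05 -0.    1.1   0.12] tilt 0.17
tx -0.01 ty 7.88 tz 0.08 | ax -0.0 ay -0.0 az 0.2
tx -0.02 ty 10.98 tz 0.08 | ax -0.0 ay -0.0 az 0.2
```

Request:
play_rows(
  steps=[
    {"claw":4.8,"tx":0,"ty":1,"tz":0.1,"ax":0,"ay":0,"az":0},
    {"claw":4.8,"tx":0,"ty":2.5,"tz":0.1,"ax":0,"ay":0,"az":0},
    {"claw":4.8,"tx":0,"ty":4,"tz":0.1,"ax":0,"ay":0,"az":0},
    {"claw":4.8,"tx":0,"ty":5.5,"tz":0.1,"ax":0,"ay":0,"az":0},
    {"claw":4.8,"tx":0,"ty":7,"tz":0.1,"ax":0,"ay":0,"az":0},
    {"claw":4.8,"tx":0,"ty":7.8,"tz":0.1,"ax":0,"ay":0,"az":0},
    {"claw":4.8,"tx":0,"ty":7.8,"tz":0.1,"ax":0,"ay":0,"az":0},
    {"claw":4.8,"tx":0,"ty":7.8,"tz":0.1,"ax":0,"ay":0,"az":0},
  ],
)

```text
time: 49.37
eef_pos: [0.4836, 0.1554, 0.0781]
tcp_rot: [0.5, -0.5, 0.501, -0.499]
contact_force: [-0.3, -0.1, -0.5]
opening: 0.619
```

```bash
python3 - <<'E'
from h import *
rel([(.4827,.1561,.046,0)])
st,_=state();x,y,z=st["eef_pos"]
s,_=cams.read_camera("scene"); cv2.imwrite("pics/s29.png",overlay("scene",s,(235,125,325,215),8,[(x,y,z-.04,.0245),(.4827,.1571,.03,.031)]))
E
```

```text
t 49.37 p [0.4836 0.1554 0.0781] yaw -0.15 open 0.619 F [-0.3 -0.1 -0.5] q [ 0.11  0.11  2.09 -0.    0.94  0.12] tilt 0.14
tx -0.08 ty 3.21 tz -0.10 | ax -0.0 ay -0.2 az 0.1
```

View pics/s29.png

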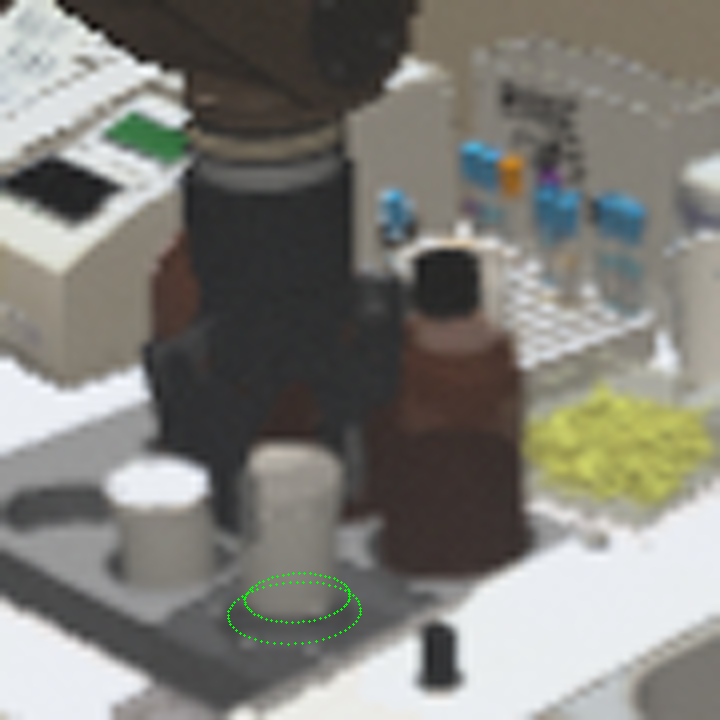

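Request:
play_rows(
  steps=[
    {"claw":4.8,"tx":0,"ty":0.7,"tz":0,"ax":0,"ay":0,"az":0},
    {"claw":4.8,"tx":0,"ty":1.4,"tz":0,"ax":0,"ay":0,"az":0},
    {"claw":4.8,"tx":0,"ty":2,"tz":0,"ax":0,"ay":0,"az":0},
    {"claw":4.8,"tx":0,"ty":2.5,"tz":0,"ax":0,"ay":0,"az":0},
    {"claw":4.8,"tx":0,"ty":2.9,"tz":0,"ax":0,"ay":0,"az":0},
    {"claw":4.8,"tx":0,"ty":3,"tz":0,"ax":0,"ay":0,"az":0},
    {"claw":4.8,"tx":0,"ty":3,"tz":0,"ax":0,"ay":0,"az":0},
  ],
)

```text
time: 50.0
eef_pos: [0.4835, 0.1561, 0.0481]
tcp_rot: [0.5, -0.5, 0.501, -0.499]
contact_force: [0.0, -0.6, -1.5]
opening: 0.625
```

Request:
play_rows(
  steps=[
    {"claw":4.8,"tx":0,"ty":0.1,"tz":0,"ax":0,"ay":0,"az":0},
    {"claw":4.8,"tx":0,"ty":0.2,"tz":0,"ax":0,"ay":0,"az":0},
    {"claw":4.8,"tx":0,"ty":0.3,"tz":0,"ax":0,"ay":0,"az":0},
    {"claw":4.8,"tx":0,"ty":0.3,"tz":0,"ax":0,"ay":0,"az":0},
  ],
)

```text
time: 50.33
eef_pos: [0.4839, 0.156, 0.0457]
tcp_rot: [0.5, -0.499, 0.501, -0.5]
contact_force: [-0.3, 0.1, -1.4]
opening: 0.628
```

Request:
play_rows(
  steps=[
    {"claw":4.8,"tx":0,"ty":0.1,"tz":0,"ax":0,"ay":0,"az":0},
    {"claw":4.8,"tx":0,"ty":0.2,"tz":0,"ax":0,"ay":0,"az":0},
    {"claw":4.8,"tx":0,"ty":0.2,"tz":0,"ax":0,"ay":0,"az":0},
  ],
)

```text
time: 50.58
eef_pos: [0.4842, 0.1562, 0.0447]
tcp_rot: [0.5, -0.499, 0.501, -0.5]
contact_force: [-3.6, -1.0, 4.9]
opening: 0.626
```

Request:
play_rows(
  steps=[
    {"claw":5.7,"tx":0,"ty":-0.1,"tz":0,"ax":0,"ay":0,"az":0},
    {"claw":6.2,"tx":0,"ty":-0.1,"tz":0,"ax":0,"ay":0,"az":0},
    {"claw":6.8,"tx":0,"ty":-0.1,"tz":0,"ax":0,"ay":0,"az":0},
    {"claw":7.2,"tx":0,"ty":-0.1,"tz":0,"ax":0,"ay":0,"az":0},
    {"claw":7.2,"tx":0,"ty":-0.1,"tz":0,"ax":0,"ay":0,"az":0},
    {"claw":7.2,"tx":0,"ty":-0.8,"tz":0,"ax":0,"ay":0,"az":0},
    {"claw":7.2,"tx":0,"ty":-2.2,"tz":0,"ax":0,"ay":0,"az":0},
    {"claw":7.2,"tx":0,"ty":-4.5,"tz":0,"ax":0,"ay":0,"az":0},
    {"claw":7.2,"tx":0,"ty":-7.5,"tz":0,"ax":0,"ay":0,"az":0},
    {"claw":7.2,"tx":0,"ty":-11,"tz":0,"ax":0,"ay":0,"az":0},
    {"claw":7.2,"tx":0,"ty":-14.5,"tz":0,"ax":0,"ay":0,"az":0},
    {"claw":7.2,"tx":0,"ty":-17,"tz":0,"ax":0,"ay":0,"az":0},
  ],
)

```text
time: 51.58
eef_pos: [0.4845, 0.1566, 0.2178]
tcp_rot: [0.498, -0.498, 0.502, -0.501]
contact_force: [1.6, 0.1, -0.0]
opening: 0.843
```

Request:
play_rows(
  steps=[
    {"claw":7.2,"tx":3,"ty":-1,"tz":0,"ax":0,"ay":0,"az":0},
    {"claw":7.2,"tx":6,"ty":-2,"tz":0,"ax":0,"ay":0,"az":0},
    {"claw":7.2,"tx":9,"ty":-2,"tz":0,"ax":0,"ay":0,"az":0},
    {"claw":7.2,"tx":12,"ty":-2,"tz":0,"ax":0,"ay":0,"az":0},
    {"claw":7.2,"tx":15,"ty":-2,"tz":0,"ax":0,"ay":0,"az":0},
    {"claw":7.2,"tx":18,"ty":-2,"tz":0,"ax":0,"ay":0,"az":0},
    {"claw":7.2,"tx":21,"ty":-2,"tz":0,"ax":0,"ay":0,"az":0},
    {"claw":7.2,"tx":24,"ty":-2,"tz":0,"ax":0,"ay":0,"az":0},
    {"claw":7.2,"tx":27,"ty":-2,"tz":0,"ax":0,"ay":0,"az":0},
    {"claw":7.2,"tx":29,"ty":-2,"tz":0,"ax":0,"ay":0,"az":0},
    {"claw":7.2,"tx":30,"ty":-2,"tz":0,"ax":0,"ay":0,"az":0},
    {"claw":7.2,"tx":30,"ty":-2,"tz":0,"ax":0,"ay":0,"az":0},
  ],
)

```text
time: 52.58
eef_pos: [0.483, -0.1451, 0.2347]
tcp_rot: [0.499, -0.5, 0.502, -0.499]
contact_force: [0.4, -0.4, -0.5]
opening: 0.843
```

```bash
python3 - <<'E'
from h import *
from wells import F
rel([])
s,_=cams.read_camera("scene"); p,d=cams.read_camera("top"); cv2.imwrite("pics/s30f.png",s)
cv2.imwrite("pics/s30.png",overlay("scene",s,(210,100,430,300),3.5,[]))
cs=[(F[i][0],F[i][1],.178,.0165) for i in range(3)]+[(F[i][0],F[i][1],.072,.0275) for i in (4,5)]
cv2.imwrite("pics/t30.png",overlay("top",p,(140,140,340,280),4,cs))
C=cloud("top",d)
for n,f,h,r in [("b",F[i],.178,.03) for i in range(3)]+[("c",F[i],.072,.04) for i in (4,5)]:
    m=(np.hypot(C[...,0]-f[0],C[...,1]-f[1])<r)&(C[...,2]>h-.008)&(C[...,2]<h+.01); q=C[m]
    print(n,f.round(3),"top z",np.median(q[:,2]).round(4),"centre",((q.max(0)+q.min(0))/2)[:2].round(4),len(q))
E
```

```text
t 52.58 p [ 0.483  -0.1451  0.2347] yaw -0.25 open 0.843 F [ 0.4 -0.4 -0.5] q [-0.49 -0.1   1.99 -0.    1.25 -0.49] tilt 0.19
b [0.581 0.333] top z 0.1789 centre [0.5849 0.3313] 157
b [0.584 0.247] top z 0.1791 centre [0.5873 0.2456] 158
b [0.588 0.161] top z 0.1794 centre [0.5905 0.1582] 145
c [0.479 0.243] top z 0.0722 centre [0.4807 0.2421] 353
c [0.483 0.157] top z 0.0726 centre [0.4844 0.1568] 344
```

View pics/s30.png

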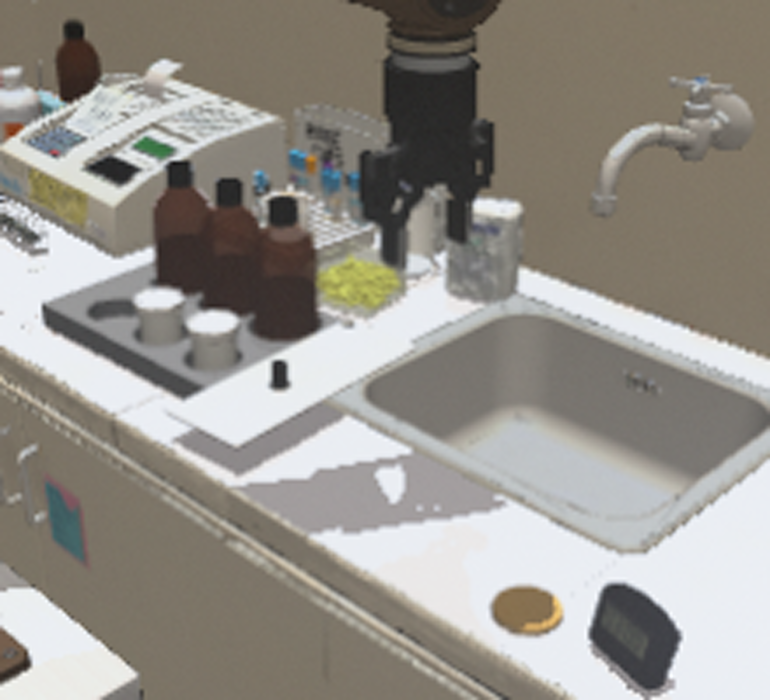

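View pics/t30.png

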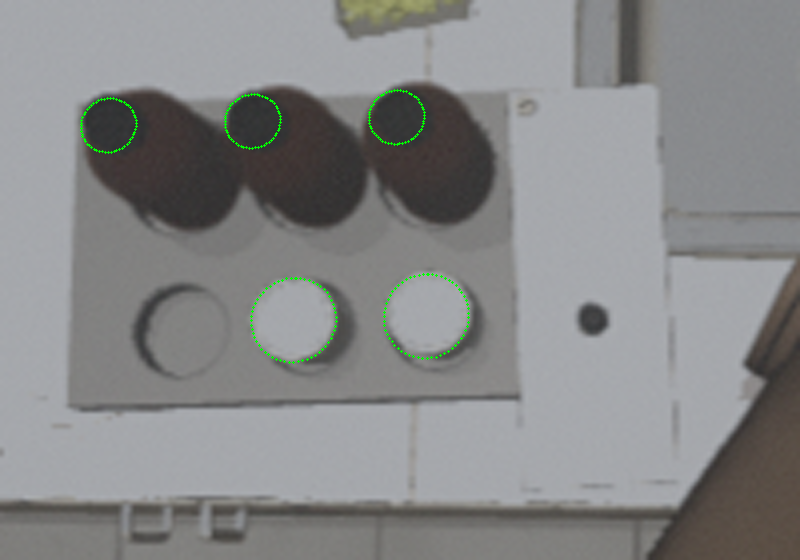

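```bash
python3 - <<'E'
from h import *
k=onz("top",140+593.5/4-.375,140+318.5/4-.375,.062); P=onz("top",140+527/4-.375,140+106/4-.375,.036)
v=k-P; phi=np.arctan2(-v[0],v[1]); print(k,P,np.hypot(*v[:2]),"phi",phi,"cover angle",phi-.0375-.285)
a=onz("top",140+509/4,140+92/4,.036);b=onz("top",140+522/4,140+490/4,.036); w=b-a; print("edge angle",np.arctan2(-w[0],w[1])-.0375)
print(ctrl.sign_off())
E
```

```text
[0.48321559 0.0491039  0.062     ] [0.63313668 0.09947995 0.036     ] 0.15815839807432866 phi 1.8949603467666887 cover angle 1.5724603467666887
edge angle 1.593431806414628
the job is handed in; nothing more can be done
None
```

The job is done and handed in at about 52.6 s of the 210 s allowed. I swung the cover aside, stood the three bottles in the back wells, and then put both front-bench cups in the middle and right front wells.

**What the last checks showed**
- **Cover:** It met its stop with 36 N at the wrist during the swing. From the last picture I get 1.57 rad from the knob and 1.59 rad from the plate edge, against the stop at 1.6. The two readings differ by 0.02 rad, which is about my pixel error.
- **Bottles:** The cap tops read about 0.179 m high; 0.178 m was expected on the well floor. Each bottle touched the floor at the expected gripper height before I let go. The depth centres sit 2–4 mm from my fitted well centres, but the cap outlines in the picture match to about a pixel.
- **Cups:** The lids read 0.072–0.073 m high; 0.072 m was expected. Their centres are within 2 mm of the wells.
- **Everything else:** In the last views all five things stand upright, the dish and timer show no movement, and the gripper is clear of everything. I did not touch the cups at the far right.

One cup was knocked a few centimetres aside early in the run, so I measured it again before picking it up.

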